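# Fill a gift box with bath-salt lumps at the filling stand

### The arm

A 6-joint arm with a two-finger parallel gripper is mounted at the origin on the work surface. World frame = base frame: x ahead of the robot, y to its left, z up, the work surface at z = 0. Lengths are in m, angles in rad, forces in N, time in s.
With the tool pointing down it reaches from about 0.375 to 0.9 m from the base axis. Payload 3.1 kg.
Tool frame: the origin (TCP) lies at the very end of the fingers, on their centre line; the grasp point (between the pads) lies 19 mm behind it (manip.grasp_offset is the distance from the TCP to the grasp point, in m); y points along the fingers, z is the direction in which the jaws open and shut, and the axes are right-handed (so a half turn about y gives the same grasp; the last joint's range is limited). The gripper opens to 85 mm and grips with 20 to 120 N. Pads are 22 mm wide; open, the fingers measure 114 mm over their backs; the gripper's body (76 mm by 85 mm) begins 54 mm behind the grasp point. The pads swing forward as they close: fully open they stand 13 mm farther back than shut.
Start: joints at [-1.454, 0.527, 1.433, -0, 1.181, -0.178], TCP at [0.182, -0.598, 0.231] pointing down, gripper open.
Joint ranges: [-3.08, 3.08], [-0.75, 2.2], [0.22, 2.44], [-1.43, 4.57], [0, 2.65], [-2.85, 2.85]. Speed limits (rad/s): [2.79, 2.79, 3.14, 3.14, 3.14, 3.14].

### API

Orientations are given as a unit quaternion [x, y, z, w].
In Python, from station import manip gives the robot as it stands.
- The arm moves only by the tool apply_moves, never from a script. Its argument "motion" is a list of rows, each a list of 5 numbers: the finger opening in mm, from 0 to 85.4, then the shift along the tool's x, y, z in units of 30 mm (1.0 is 30 mm), then the turn about the tool's y in units of 10 degrees (1.0 is 10 degrees). In form: [[fingers, x, y, z, twist], ...]. A call has 1 to 12 rows; each row is the pose to reach, as a shift and turn from the pose commanded when the call began, along the tool's axes at that moment; what a row does not reach only later rows make up. A row lasts 1/8 s, in which the tool goes at most 62.5 mm and 10.7 degrees, less where a joint would pass 70% of its speed; a pose out of reach is approached as far as the arm can. A call with a gripper value outside its range is refused whole. The fingers move at their own pace and stop on an object; "squeeze" is the grip in N (left out, the last holds). Time passes only in rows, so rows that repeat a pose let the fingers close. It gives the time, the measured TCP pose, the force and the opening at its end, in the units of the state.
- manip.sense(): the state, without advancing time (a new reading comes with each control period).
- manip.snapshot(name): name is "side" or "top"; returns the picture (420x560x3 uint8, red, green, blue); there is no depth.
- manip.get_calibration(name): a dict with "intrinsics" (3x3 intrinsics, pixels), "extrinsics" (4x4, takes a point from camera to world coordinates). Camera axes: x right, y up, looking along -z (the intrinsics and any distortion apply to the point x, -y, -z); pixel columns grow to the right and rows downward; lengths in m; the calibration is good to about 2 mm. A picture is of the moment at which its call begins. get_calibration takes no time and is no camera call.
- manip.sign_off(): hands the job in, once; it reports no verdict.
The state is a dict: "t": time; "q": joint angles; "qd": joint speeds; "tau": joint torques, N m; "tcp_pos": TCP position; "tool_rot": TCP orientation; "force": force on the tool from outside, world axes, zero at the start; "ft_torque": the same for the moment, N m; "finger_gap": opening from 0.0 (shut) to 1.0 (fully open).
Only numpy, scipy, OpenCV 4.12 (cv2) and the standard library are available. Lean on these libraries where they do the work, as an engineer would, in place of code of your own. Each camera call takes 0.05 s, during which the arm holds its last target.

### The job

Stand the wooden box on the table under the spout of the filling stand, and with the scoop bring every lump of salt from the white tray into the steel funnel (never touch the salt with the gripper). Lay the scoop back flat in the tray, then push the valve lever fully over to the left, towards the funnel, hold it there for at least two seconds so that all the salt drops into the box, and let the lever spring back upright. Finally set the box, with all the salt in it, level on the middle of the cork mat, and leave the other things on the table where they are.

Things in the scene. Friction and masses are not known exactly. Their poses are not given: they have to be found in the camera images.
- scoop_grip (a point): middle of the wooden handle of the aluminium scoop (0.14 kg) lying in the salt tray. Axes are the scoop's: x to its open front, z up from its flat floor. The handle is a straight blade, 14 mm thick (y), 26 mm deep, 105 mm long, leaning back 20 degrees (top towards -x). This point is 92.5 mm above the underside, 119 mm behind the front edge, with 30 mm of handle above it
- scoop_lip (a point): middle of the front edge of the scoop's floor, at its underside, axes as scoop_grip. The pan is 80 mm long and 84 mm wide outside, open on top and in front, floor 2.5 mm thick, side walls 2.5 mm thick and 34 mm high that end 15 mm short of the front edge
- tray_floor (a point): middle of the inner floor (4 mm above the table) of the fixed white open tray. The flat floor is 260 mm long (x) and 96 mm wide (y); beyond its far end (+x) it slopes up at 45 degrees to an end board 76 mm high; walls 4 mm thick, rim 36 mm above the floor. x points along it away from the robot. The scoop lies at its near end, open front to +x, the salt loose in the far half
- spout (a point): centre of the lower opening (84 mm wide) of the funnel on the fixed filling stand, 88 mm above the table, closed by a slide gate. Axes are the stand's: x away from the robot, y left, z up. The box goes below, centred: a bay 150 x 150 mm, 78 mm high, open to the front and left, edged by bars 6 mm high (gap of 60 mm at the front for the grip's bar), a wall at the right, a 30 mm stop behind
- funnel_mouth (a point): centre of the funnel's open top, 168 mm above the table, 152 mm wide inside; axes as spout
- lever (a joint): angle (rad) of the valve lever: 0 upright and centred, positive leaning to the stand's left (+y, towards the funnel), stops at 0.55 left and -0.25 right. A spring drives it back to 0 (1.3 N m per rad: some 7 N at the knob when fully over). To the left it opens the gate: shut below 0.1, fully open from 0.47; to the right the gate stays shut
- lever_knob (a point): centre of the black ball knob (30 mm diameter) at the top of the lever, 105 mm above the pivot; the lever below it is a 12 mm steel rod
- lever_pivot (a point): the lever's pivot, on the top of the grey valve block right of the funnel, 60 mm above the table (185 mm right of the spout); axes as spout. The lever swings in the stand's y-z plane
- caddy_grip (a point): middle of the upright wooden grip plate of the open wooden box (about 0.26 kg), 45 mm above the box's underside. Axes are the box's: z up, x from the grip towards the box. The plate is 14 mm thick (x), 50 mm wide (y), its top 68 mm above the underside; a flat bar 30 mm wide, its top 12 mm above the underside, joins it to the box
- caddy_in (a point): middle of the box's inner floor (3 mm above its underside, 165 mm ahead of the grip plate); the box is 126 x 126 mm outside, walls 3 mm thick, rim 50 mm above its underside; axes as caddy_grip
- mat_top (a point): centre of the top of the square cork mat (150 x 150 x 3 mm, fixed to the table), where the filled box is to stand
- salt1 (a point): centre of a pink rock-salt lump (faceted, 26 mm wide, 23 mm tall, 16 g); four to eight of the eight lumps are there, the absent ones read None
- salt2 (a point): centre of a pink rock-salt lump (faceted, 26 mm wide, 23 mm tall, 16 g)
- salt3 (a point): centre of a pink rock-salt lump (faceted, 26 mm wide, 23 mm tall, 16 g)
- salt4 (a point): centre of a pink rock-salt lump (faceted, 26 mm wide, 23 mm tall, 16 g)
- salt5 (a point): centre of a pink rock-salt lump (faceted, 26 mm wide, 23 mm tall, 16 g)
- salt6 (a point): centre of a pink rock-salt lump (faceted, 26 mm wide, 23 mm tall, 16 g)
- salt7 (a point): centre of a pink rock-salt lump (faceted, 26 mm wide, 23 mm tall, 16 g)
- salt8 (a point): centre of a pink rock-salt lump (faceted, 26 mm wide, 23 mm tall, 16 g)
- tumbler: clear plastic cup, 68 mm wide, 85 mm tall; bystander, origin at the middle of its underside
- papercup: white paper cup, 74 mm wide, 90 mm tall; bystander, origin at the middle of its underside
- phone: black telephone lying flat, 150 x 72 x 9 mm; bystander, origin at the middle of its underside
- fir: sprig of fir lying flat, about 150 mm long; bystander, origin at the middle of its underside
- jar: glass jar with a white screw cap, 72 mm wide, 90 mm tall; bystander, origin at the middle of its underside

How it is judged:
By the outcome, as a careful person would: the job done as asked, in the order asked, and still so for the second after the job is handed in, with the robot touching nothing.
Of lump1, lump2, lump3, lump4, lump5, lump6, lump7, lump8 only 4 to 8 are there at a start; the rules pass over those that are not, and their reading is None.
At some moment in a run one of caddy may be knocked a few centimetres aside while the robot is not near it.
It also fails if it takes over 192 s, if anything falls off the work surface, if the arm or the gripper's body presses on something with over 40 N, if the wrist force passes 120 N, or if a joint passes its speed limit or range.

## Working session

There is one attempt and no reset: what is moved stays moved. The work goes in short steps, Python scripts to look and compute and a tool call to move; the robot and the scene stay as the last step left them, time stands still between calls to the robot, and variables do not carry over. Pictures are saved under pics/ and viewed, and the job is handed in when it is done.

Besides the shell and the picture viewer there is one more tool, called as name(argument=value, ...) on one line, values as JSON. apply_moves: Moves the arm, as the interface text tells. Its arguments: {"type":"object","properties":{"motion":{"type":"array"},"squeeze":{"type":"number"}},"required":["motion"]}

```bash
ls -la; mkdir -p pics; cat > h.py <<'E'
import numpy as np, cv2
from station import manip
def snap(n,f):
    im=manip.snapshot(n); cv2.imwrite('pics/'+f,im[:,:,::-1]); return im
def cal(n):
    c=manip.get_calibration(n); return np.array(c["intrinsics"]),np.array(c["extrinsics"]),c
def ray(n,u,v):
    K,E,_=cal(n); d=np.linalg.inv(K)@[u,v,1]; d=np.array([d[0],-d[1],-d[2]])
    return E[:3,3],E[:3,:3]@d
def onz(n,u,v,z):
    o,d=ray(n,u,v); return o+d*(z-o[2])/d[2]
def proj(n,p):
    K,E,_=cal(n); c=E[:3,:3].T@(np.array(p)-E[:3,3]); q=K@[c[0],-c[1],-c[2]]; return q[:2]/q[2]
E
python3 - <<'E'
from h import *
for n in('side','top'):
    snap(n,n+'0.png'); c=cal(n)[2]; print(n,c)
print(manip.sense()); print([a for a in dir(manip) if a[0]!='_'])
E
```

```text
total 12
drwxr-xr-x  3 agent agent 4096 Dec  6 22:42 .
drwxr-xr-x 23 root  root  4096 Dec  6 22:42 ..
drwxr-xr-x  2 agent agent 4096 Dec  6 22:42 pics
side {'intrinsics': array([[469.53007132,   0.        , 281.81408625],
       [  0.        , 469.53007132, 206.94452481],
       [  0.        ,   0.        ,   1.        ]]), 'extrinsics': array([[ 0.97962686,  0.11720779, -0.16307531,  0.34089269],
       [-0.20080707,  0.58293494, -0.78731403, -0.95157338],
       [ 0.00278296,  0.80402064,  0.59459488,  0.81793481],
       [ 0.        ,  0.        ,  0.        ,  1.        ]])}
top {'intrinsics': array([[460.51270934,   0.        , 285.25560858],
       [  0.        , 460.51270934, 206.64195477],
       [  0.        ,   0.        ,   1.        ]]), 'extrinsics': array([[-1.52534393e-03,  9.96325743e-01, -8.56311133e-02,
         4.40967320e-01],
       [-9.99993634e-01, -1.24352264e-03,  3.34435223e-03,
        -5.68894452e-03],
       [ 3.22557999e-03,  8.56356695e-02,  9.96321297e-01,
         1.35280178e+00],
       [ 0.00000000e+00,  0.00000000e+00,  0.00000000e+00,
         1.00000000e+00]])}
{'t': 0.1, 'q': array([-1.45349282e+00,  5.28370689e-01,  1.43375459e+00, -1.21204687e-05,
        1.18138694e+00, -1.78501183e-01]), 'qd': array([-0.00030475, -0.00287787, -0.00021715,  0.00040515,  0.00120053,
        0.00022407]), 'tau': array([ 1.31572415e-04, -4.43302238e+01, -1.78585714e+01, -2.89608342e-04,
        3.93865543e-03, -6.54473649e-07]), 'tcp_pos': array([ 0.18214303, -0.59721312,  0.23043923]), 'tool_rot': array([-0.10418664,  0.70006476, -0.69870781,  0.10422024]), 'force': array([ 0.41186676, -0.33359746,  0.38458689]), 'ft_torque': array([ 0.02147129, -0.00328997, -0.02175668]), 'finger_gap': 0.9979498315325498}
['PlanningError', 'get_calibration', 'grasp_offset', 'sense', 'sign_off', 'snapshot']
```

View pics/side0.png

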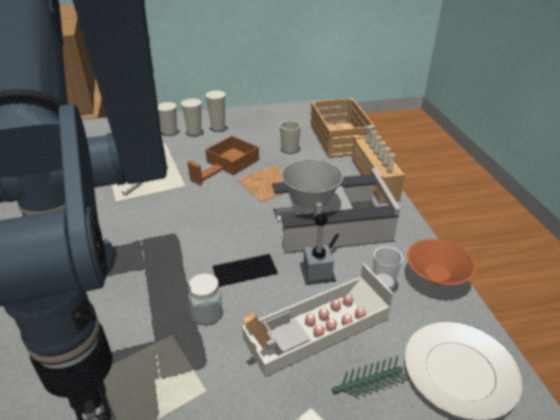

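View pics/top0.png

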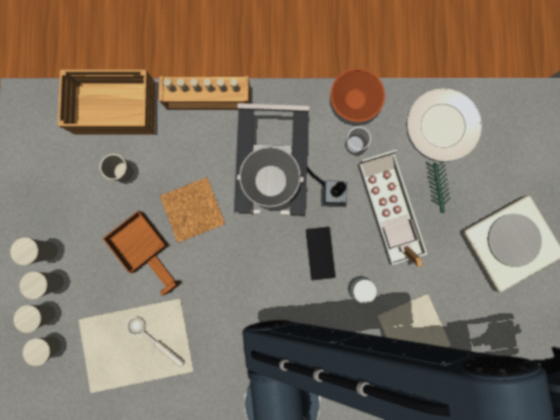

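```bash
python3 - <<'E'
import cv2
t=cv2.imread('pics/top0.png'); s=cv2.imread('pics/side0.png')
def c(im,x,y,w,h,f,n): cv2.imwrite('pics/'+n,cv2.resize(im[y:y+h,x:x+w],None,fx=f,fy=f,interpolation=cv2.INTER_CUBIC))
c(t,90,90,160,120,5,'c1.png') ; c(t,90,170,160,130,4.6,'c2.png'); c(t,225,95,130,125,4.8,'c3.png'); c(t,310,120,140,150,4,'c4.png'); c(s,235,240,160,130,4.6,'c5.png'); c(s,170,120,230,170,3.4,'c6.png')
E
```

```text
(no output)
```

View pics/c2.png

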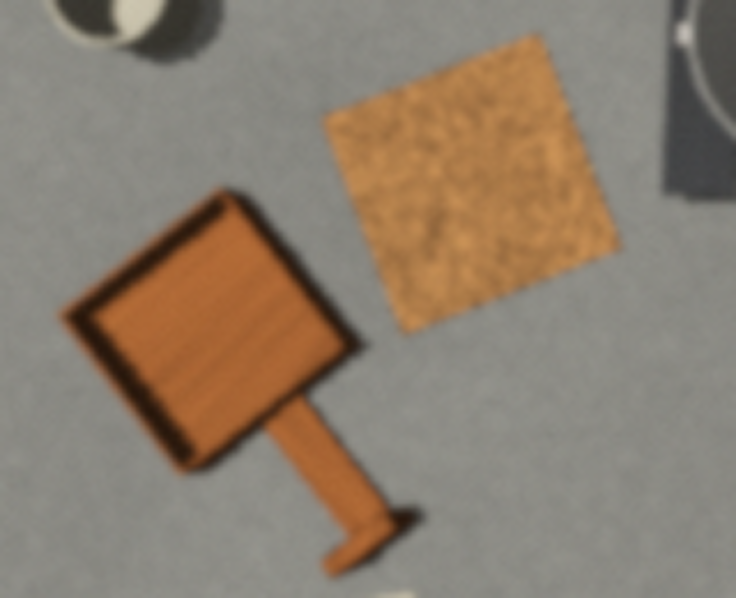

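View pics/c3.png

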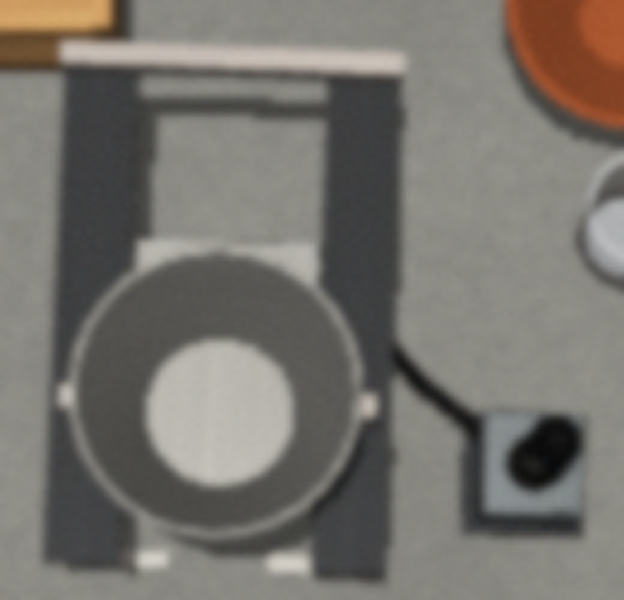

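View pics/c4.png

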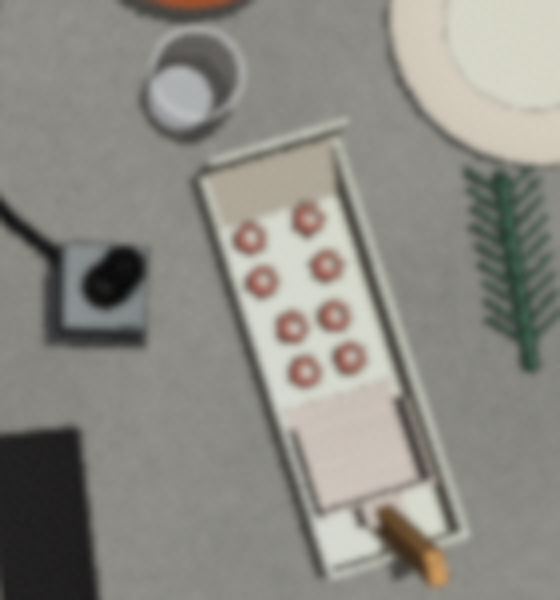

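View pics/c5.png

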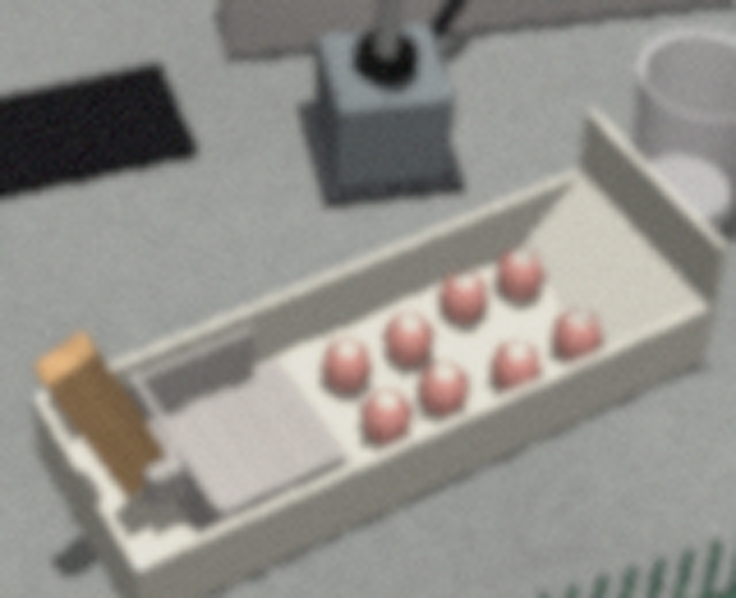

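View pics/c6.png

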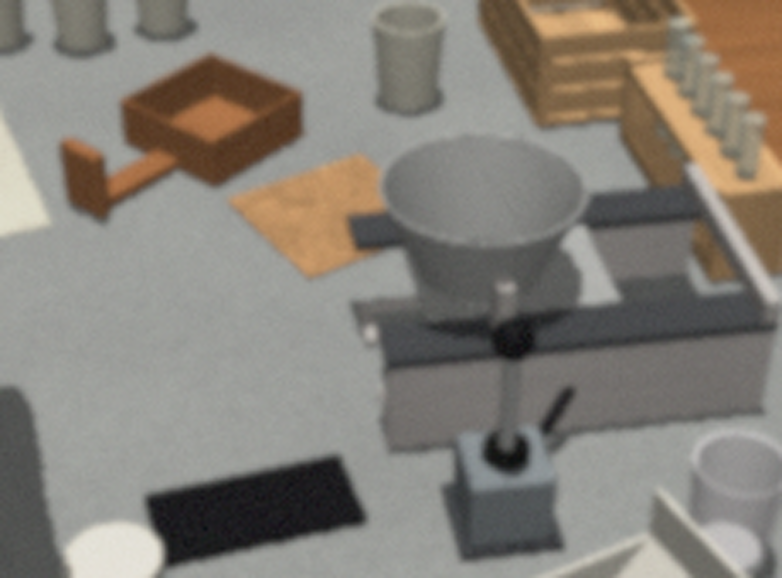

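```bash
cat >> h.py <<'E'
def full(x0,y0,f,u,v): return x0+(u+.5)/f-.5, y0+(v+.5)/f-.5
E
python3 - <<'E'
from h import *
np.set_printoptions(precision=4,suppress=True)
t=cv2.imread('pics/top0.png'); s=cv2.imread('pics/side0.png')
P=lambda x0,y0,f,u,v,z: onz('top',*full(x0,y0,f,u,v),z)
print('mat'); m=np.array([P(90,170,4.6,*c,0.003) for c in [(323,115),(537,35),(620,248),(408,334)]]); print(m,m.mean(0),[np.linalg.norm(m[i]-m[i-1]) for i in range(4)])
b=np.array([P(90,170,4.6,*c,0.05) for c in [(62,315),(228,190),(359,345),(190,470)]]); print('box',b,b.mean(0),[np.linalg.norm(b[i]-b[i-1]) for i in range(4)])
for i in range(4): d=b[i]-b[i-1]; print(np.degrees(np.arctan2(d[1],d[0])))
g=np.array([P(90,170,4.6,*c,0.068) for c in [(330,572),(393,520)]]);print('grip top',g,g.mean(0),np.linalg.norm(g[0]-g[1]))
e=np.array([P(225,95,4.8,*c,0.168) for c in [(67,395),(367,405)]]);print('ears',e,e.mean(0))
fr=np.array([P(225,95,4.8,*c,0.006) for c in [(152,560),(288,563)]]);print('fbars',fr)
bk=np.array([P(225,95,4.8,*c,0.1) for c in [(60,50),(405,65)]]);print('back',bk)
sp=P(225,95,4.8,220,412,.088);print('spout',sp, np.linalg.norm(P(225,95,4.8,146,412,.088)-P(225,95,4.8,295,412,.088)))
r=P(225,95,4.8,216,392,.168);print('rim',r, np.linalg.norm(P(225,95,4.8,70,395,.168)-P(225,95,4.8,363,395,.168)))
print('tray near', [P(310,120,4,*c,.04) for c in [(325,576),(467,535)]], 'far', [P(310,120,4,*c,.04) for c in [(198,178),(340,140)]],'floor far',[P(310,120,4,*c,.004) for c in [(222,226),(337,192)]])
# salt
for n,im in(('top',t),('side',s)):
    hsv=cv2.cvtColor(im,cv2.COLOR_BGR2HSV); b_,g_,r_=[im[:,:,i].astype(int) for i in range(3)]
    mk=((r_-g_>35)&(abs(g_-b_)<25)).astype(np.uint8)
    k,l,st,ce=cv2.connectedComponentsWithStats(mk)
    for i in range(1,k):
        if st[i,4]>15 and ((n=='top' and 350<ce[i,0]<420 and 150<ce[i,1]<260) or (n=='side' and 240<ce[i,0]<400 and 280<ce[i,1]<360)): print(n,ce[i],st[i,4],onz(n,*ce[i],.0155))
E
```

```text
mat
[[0.593  0.3592 0.003 ]
 [0.6446 0.2229 0.003 ]
 [0.5075 0.1683 0.003 ]
 [0.4531 0.3023 0.003 ]] [0.5496 0.2632 0.003 ] [np.float64(0.15107536620269088), np.float64(0.1457226443729628), np.float64(0.14754668771467858), np.float64(0.14463516827022904)]
box [[0.4646 0.5037 0.05  ]
 [0.5413 0.404  0.05  ]
 [0.446  0.3214 0.05  ]
 [0.3703 0.4227 0.05  ]] [0.4555 0.413  0.05  ] [np.float64(0.12429392622724064), np.float64(0.12576808923308738), np.float64(0.12610924908119556), np.float64(0.12650819205640773)]
40.6222428060754
-52.417904512582076
-139.09047583918104
126.77696820526671
grip top [[0.3106 0.3315 0.068 ]
 [0.3413 0.2944 0.068 ]] [0.3259 0.3129 0.068 ] 0.04816910345341619
ears [[ 0.6205  0.1114  0.168 ]
 [ 0.6148 -0.0508  0.168 ]] [0.6176 0.0303 0.168 ]
fbars [[ 0.5432  0.0748  0.006 ]
 [ 0.5413 -0.0083  0.006 ]]
back [[ 0.8326  0.1236  0.1   ]
 [ 0.8236 -0.0763  0.1   ]]
spout [0.6226 0.031  0.088 ] 0.08597413057803867
rim [0.622  0.0309 0.168 ] 0.15847319242475816
tray near [array([ 0.3914, -0.3091,  0.04  ]), array([ 0.4201, -0.4106,  0.04  ])] far [array([ 0.6767, -0.223
[... 274 characters left out ...]
0.0155]
top [374.5263 190.6842] 19 [ 0.6024 -0.2714  0.0155]
top [392.7222 198.8889] 18 [ 0.5782 -0.3241  0.0155]
top [381.4706 201.8235] 17 [ 0.5697 -0.2911  0.0155]
top [396.2105 209.7895] 19 [ 0.5463 -0.3336  0.0155]
top [384.8947 212.7368] 19 [ 0.5377 -0.3004  0.0155]
side [347.4314 299.6275] 51 [ 0.6359 -0.265   0.0155]
side [335.26 304.66] 50 [ 0.6045 -0.274   0.0155]
side [359.8627 312.902 ] 51 [ 0.6507 -0.3076  0.0155]
side [323.3922 314.1569] 51 [ 0.571  -0.2951  0.0155]
side [310.     319.6852] 54 [ 0.5383 -0.3042  0.0155]
side [346.5957 319.5745] 47 [ 0.6163 -0.3197  0.0155]
side [330.9455 324.8   ] 55 [ 0.5789 -0.3267  0.0155]
side [318.4655 330.6379] 58 [ 0.5486 -0.3364  0.0155]
```

```bash
cat >> h.py <<'E'
from scipy.spatial.transform import Rotation as Ro
def st():
    s=manip.sense(); R=Ro.from_quat(s['tool_rot']).as_matrix(); return s,np.array(s['tcp_pos']),R
def jaw(R): return np.degrees(np.arctan2(R[1,2],R[0,2]))
def rel(pts, verbose=True):
    """pts: list of (x,y,z,jawdeg) TCP targets -> x,y,z (30mm), twist(10deg)"""
    s,p,R=st()
    print('t%.2f tcp'%s['t'],p.round(4),'jaw %.1f'%jaw(R),'q',np.round(s['q'],2),'gap',round(s['finger_gap'],3),'F',np.round(s['force'],1))
    j0=jaw(R)
    for (x,y,z,a) in pts:
        d=R.T@(np.array([x,y,z])-p)/.03
        da=(a-j0+90)%180-90
        sg=-1 if R[2,1]<0 else 1   # tool y down: + turn about y lowers world yaw
        q6=None
        print(' to',(x,y,z,a),'->',d.round(2),'tw',round(sg*da/10,2),'(alt %.2f)'%(sg*(da-180*np.sign(da))/10),'r %.3f q1 %.2f'%(np.hypot(x,y),np.arctan2(y,x)))
E
python3 - <<'E'
from h import *
s,p,R=st(); print(R.round(3))
rel([(.40,-.40,.25,90),(.5,-.05,.25,60),(.326,.313,.15,38.5),(.326,.313,.026,38.5)])
for a in [(225,95,4.8,545,455)]: print(onz('top',*full(*a),.165))
print(onz('side',*full(170,120,3.4,513,338),.165))
E
```

```text
[[-0.957 -0.     0.292]
 [-0.292  0.002 -0.957]
 [-0.    -1.    -0.002]]
t0.10 tcp [ 0.1821 -0.5972  0.2304] jaw -73.1 q [-1.45  0.53  1.43 -0.    1.18 -0.18] gap 0.998 F [ 0.4 -0.3  0.4]
 to (0.4, -0.4, 0.25, 90) -> [-8.86 -0.64 -4.17] tw 1.69 (alt -16.31) r 0.566 q1 -0.79
 to (0.5, -0.05, 0.25, 60) -> [-15.45  -0.62 -14.36] tw 4.69 (alt -13.31) r 0.502 q1 -0.10
 to (0.326, 0.313, 0.15, 38.5) -> [-13.43   2.74 -27.62] tw 6.84 (alt -11.16) r 0.452 q1 0.77
 to (0.326, 0.313, 0.026, 38.5) -> [-13.43   6.87 -27.61] tw 6.84 (alt -11.16) r 0.452 q1 0.77
[ 0.58785742 -0.14716229  0.165     ]
[ 0.59652869 -0.14938599  0.165     ]
```

apply_moves(motion=[[50,-2,-0.2,-1,-1],[50,-4,-0.4,-2,-2],[50,-6,-0.6,-3,-3],[50,-8,-0.6,-4,-4],[50,-9.5,-0.6,-5.5,-5],[50,-11,-0.6,-7,-6],[50,-12.5,-0.6,-8.5,-7],[50,-14,-0.6,-10,-8],[50,-14.8,-0.6,-12,-9],[50,-15.4,-0.6,-14,-10],[50,-15.2,-0.6,-16,-11],[50,-15,-0.6,-18,-11.2]], squeeze=100)

```text
t: 1.6
tcp_pos: [0.4609, 0.0358, 0.249]
tool_rot: [-0.638, 0.304, -0.304, 0.639]
force: [1.3, 1.3, -0.2]
finger_gap: 0.586
```

```bash
python3 - <<'E'
from h import *
rel([(.328,.3115,.15,38.5),(.328,.3115,.026,38.5)])
snap('side','side1.png')
for a in [(225,95,4.8,560,437)]: print(onz('top',*full(*a),.165))
t=cv2.imread('pics/top0.png'); im=t[165:215,310:360]; cv2.imwrite('pics/lev.png',cv2.resize(im,None,fx=10,fy=10,interpolation=cv2.INTER_CUBIC))
E
```

```text
t1.60 tcp [0.4609 0.0358 0.249 ] jaw 39.1 q [-0.17  0.28  1.8   0.    1.05 -0.85] gap 0.586 F [ 1.3  1.3 -0.2]
 to (0.328, 0.3115, 0.15, 38.5) -> [-9.93  3.3   2.35] tw 0.06 (alt -17.94) r 0.452 q1 0.76
 to (0.328, 0.3115, 0.026, 38.5) -> [-9.93  7.44  2.35] tw 0.06 (alt -17.94) r 0.452 q1 0.76
[ 0.59766584 -0.15540206  0.165     ]
```

View pics/lev.png

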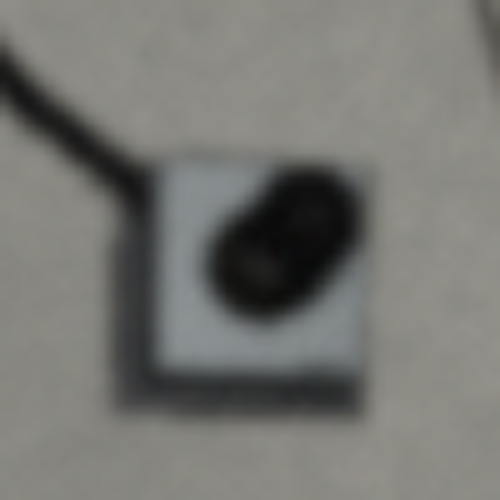

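apply_moves(motion=[[50,-2,0.6,0.5,0],[50,-4,1.2,1,0],[50,-6,1.8,1.5,0],[50,-8,2.4,2,0],[50,-9.4,3.3,2.2,0],[50,-9.4,4,2.2,0],[50,-9.4,4,2.2,0],[50,-9.4,4,2.2,0]])

```text
t: 2.65
tcp_pos: [0.3362, 0.2944, 0.1297]
tool_rot: [-0.638, 0.305, -0.305, 0.638]
force: [-0.3, -0.1, 0.3]
finger_gap: 0.594
```

```bash
python3 - <<'E'
from h import *
rel([(.328,.3115,.026,38.5)])
im=snap('side','side2.png'); cv2.imwrite('pics/z.png',cv2.resize(im[110:260,130:330,::-1],None,fx=4,fy=4,interpolation=cv2.INTER_CUBIC))
E
```

```text
t2.65 tcp [0.3362 0.2944 0.1297] jaw 38.9 q [ 0.47  0.47  1.97 -0.    0.7  -0.21] gap 0.594 F [-0.3 -0.1  0.3]
 to (0.328, 0.3115, 0.026, 38.5) -> [-0.62  3.46  0.14] tw 0.04 (alt -17.96) r 0.452 q1 0.76
```

View pics/z.png

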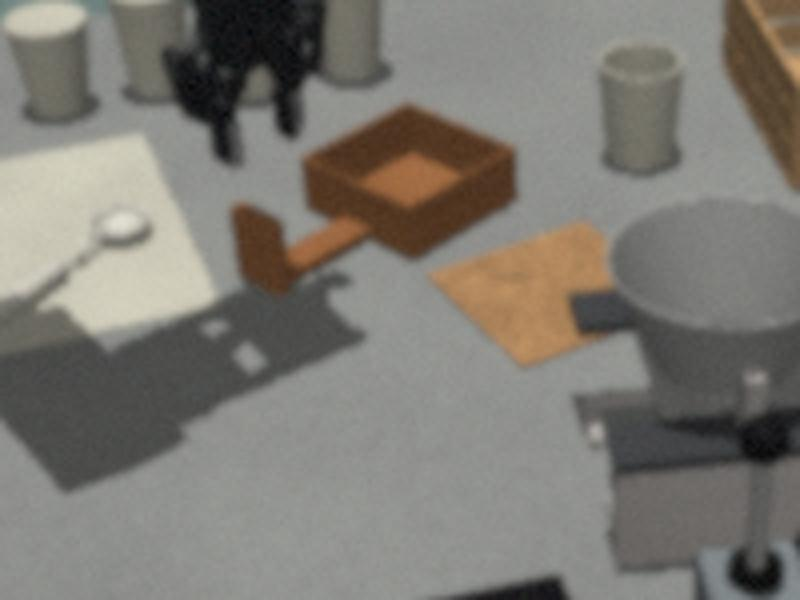

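apply_moves(motion=[[50,-0.6,0.5,0.15,0],[50,-0.6,1.5,0.15,0],[50,-0.6,2.5,0.15,0],[50,-0.6,3.4,0.15,0],[50,-0.6,3.45,0.15,0],[0,-0.6,3.45,0.15,0],[0,-0.6,3.45,0.15,0],[0,-0.6,3.45,0.15,0],[0,-0.6,3.45,0.15,0],[0,-0.6,3.45,0.15,0]], squeeze=100)

```text
t: 3.95
tcp_pos: [0.3285, 0.3117, 0.0266]
tool_rot: [-0.637, 0.304, -0.305, 0.639]
force: [-0.0, -2.2, 7.4]
finger_gap: 0.154
```

```bash
python3 - <<'E'
from h import *
im=snap('side','side3.png'); cv2.imwrite('pics/z.png',cv2.resize(im[110:260,130:330,::-1],None,fx=4,fy=4,interpolation=cv2.INTER_CUBIC))
th=-2.; S=np.array([.622,.031]); g=S-.165*np.array([np.cos(np.radians(th)),np.sin(np.radians(th))]); print(g)
rel([(.328,.3115,.041,38.5),(g[0]-.16,g[1]+.09,.06,-2),(g[0],g[1],.041,-2)])
E
```

```text
[0.45710051 0.03675842]
t4.00 tcp [0.3284 0.3117 0.0266] jaw 38.9 q [ 0.51  0.69  2.01 -0.    0.43 -0.17] gap 0.152 F [ 1.  -2.5  6.9]
 to (0.328, 0.3115, 0.041, 38.5) -> [-0.   -0.48 -0.01] tw 0.04 (alt -17.96) r 0.452 q1 0.76
 to (np.float64(0.2971005135418492), np.float64(0.12675841695591267), 0.06, -2) -> [ 4.14 -1.12 -4.68] tw 4.09 (alt -13.91) r 0.323 q1 0.40
 to (np.float64(0.4571005135418492), np.float64(0.03675841695591266), 0.041, -2) -> [ 9.82 -0.48 -2.42] tw 4.09 (alt -13.91) r 0.459 q1 0.08
```

View pics/z.png

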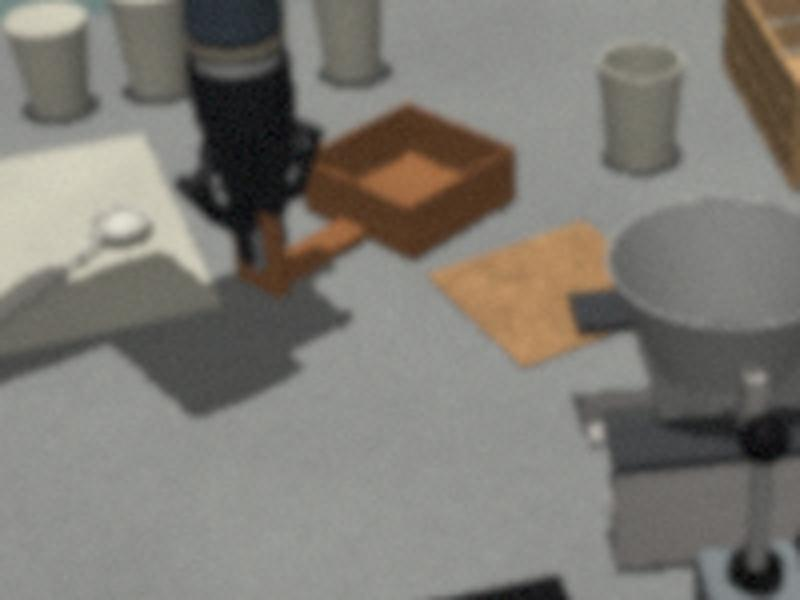

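```bash
python3 - <<'E'
from h import *
rel([(.464,.237,.086,-2),(.4648,.257,.086,-2)])
print(onz('top',113,165,.09))
E
```

```text
t4.00 tcp [0.3284 0.3117 0.0266] jaw 38.9 q [ 0.51  0.69  2.01 -0.    0.43 -0.17] gap 0.152 F [ 1.  -2.5  6.9]
 to (0.464, 0.237, 0.086, -2) -> [ 4.78 -1.97  1.95] tw 4.09 (alt -13.91) r 0.521 q1 0.47
 to (0.4648, 0.257, 0.086, -2) -> [ 4.28 -1.97  2.39] tw 4.09 (alt -13.91) r 0.531 q1 0.51
[0.66589026 0.46712626 0.09      ]
```

apply_moves(motion=[[0,0,-1,0,0],[0,0,-2,0,0],[0,0.6,-2,0.3,0.5],[0,1.2,-2,0.7,1.1],[0,1.9,-2,1.1,1.8],[0,2.6,-2,1.5,2.5],[0,3.3,-2,1.9,3.2],[0,3.9,-2,2.2,3.8],[0,4.3,-2,2.4,4.1],[0,4.3,-2,2.4,4.1],[0,4.3,-2,2.4,4.1]], squeeze=110)

```text
t: 5.38
tcp_pos: [0.4633, 0.2564, 0.0855]
tool_rot: [-0.492, 0.509, -0.508, 0.491]
force: [0.4, 0.4, -2.1]
finger_gap: 0.148
```

```bash
python3 - <<'E'
from h import *
im=snap('side','side4.png'); cv2.imwrite('pics/z.png',cv2.resize(im[110:260,170:370,::-1],None,fx=4,fy=4,interpolation=cv2.INTER_CUBIC))
im=snap('top','top4.png'); cv2.imwrite('pics/z2.png',cv2.resize(im[120:250,140:300,::-1],None,fx=5,fy=5,interpolation=cv2.INTER_CUBIC)[:600])
rel([])
E
```

```text
t5.47 tcp [0.4635 0.2566 0.0857] jaw -2.0 q [0.29 0.62 1.79 0.   0.73 0.33] gap 0.152 F [-1.3  1.2 -2.3]
```

View pics/z.png

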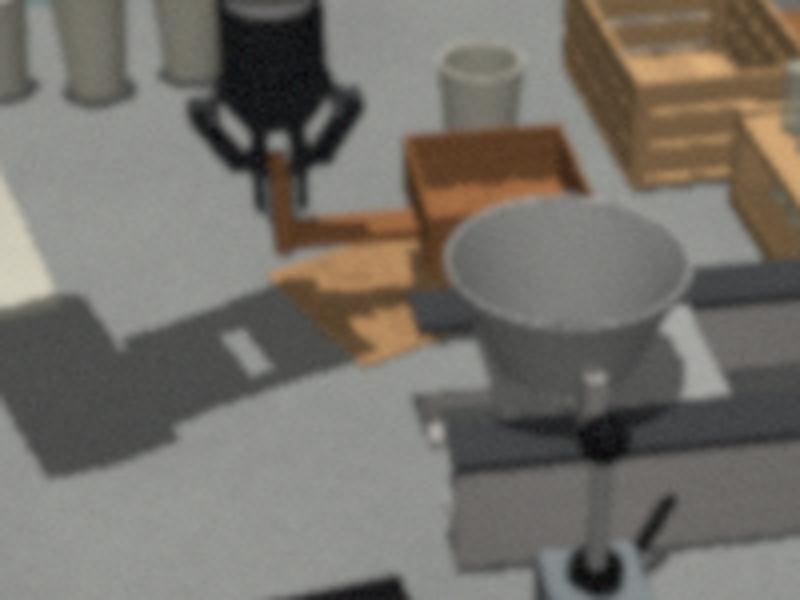

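View pics/z2.png

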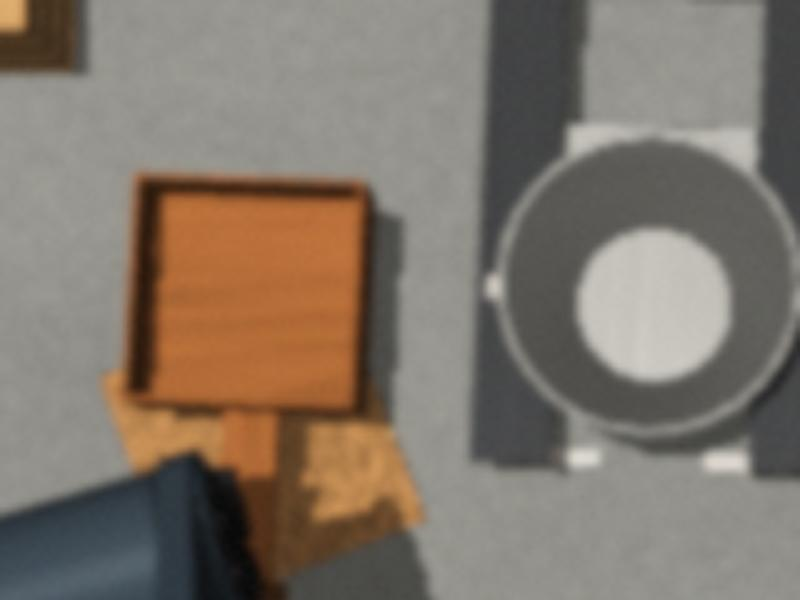

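```bash
python3 - <<'E'
from h import *
b=np.array([onz('top',*full(140,120,5,u,v),.109) for u,v in [(135,175),(370,182),(362,412),(126,405)]])
print(b.round(4),b.mean(0),[np.linalg.norm(b[i]-b[i-1]).round(4) for i in range(4)],[np.degrees(np.arctan2(*(b[i]-b[i-1])[[1,0]])).round(1) for i in range(4)])
c=b.mean(0)
print('spout',onz('top',*full(140,120,5,653,305),.088),'rim',onz('top',*full(140,120,5,650,287),.168))
p=st()[1]; off=c[:2]-p[:2]; print('off',off)
# rotated by dth
S=np.array([.622,.031]); 
g=S-off; print(g); rel([(g[0]+.035*.2,g[1]+.2,.041,-2),(*g,.041,-2),(*g,.027,-2)])
E
```

```text
[[0.6911 0.3145 0.109 ]
 [0.6871 0.1859 0.109 ]
 [0.5608 0.1888 0.109 ]
 [0.5647 0.3167 0.109 ]] [0.62594027 0.25147743 0.109     ] [np.float64(0.1264), np.float64(0.1286), np.float64(0.1264), np.float64(0.128)] [np.float64(-1.0), np.float64(-91.8), np.float64(178.7), np.float64(88.2)]
spout [0.62212301 0.03165655 0.088     ] rim [0.6200936  0.03086408 0.168     ]
off [ 0.1624457  -0.00511191]
[0.4595543  0.03611191]
t5.47 tcp [0.4635 0.2566 0.0857] jaw -2.0 q [0.29 0.62 1.79 0.   0.73 0.33] gap 0.152 F [-1.3  1.2 -2.3]
 to (np.float64(0.46655430124037167), np.float64(0.2361119069798023), 0.041, -2) -> [0.68 1.49 0.13] tw 0.0 (alt -18.00) r 0.523 q1 0.47
 to (np.float64(0.45955430124037167), np.float64(0.036111906979802294), 0.041, -2) -> [7.35 1.49 0.12] tw 0.0 (alt -18.00) r 0.461 q1 0.08
 to (np.float64(0.45955430124037167), np.float64(0.036111906979802294), 0.027, -2) -> [7.35 1.96 0.13] tw 0.0 (alt -18.00) r 0.461 q1 0.08
```

apply_moves(motion=[[0,0.3,0.8,0.1,0],[0,0.6,1.5,0.1,0],[0,1.5,1.5,0.1,0],[0,2.5,1.5,0.1,0],[0,3.5,1.5,0.1,0],[0,4.5,1.5,0.1,0],[0,5.5,1.5,0.1,0],[0,6.5,1.5,0.1,0],[0,7.2,1.5,0.1,0],[0,7.35,1.5,0.1,0],[0,7.35,1.5,0.1,0],[0,7.35,1.5,0.1,0]])

```text
t: 6.98
tcp_pos: [0.4597, 0.0368, 0.0409]
tool_rot: [-0.491, 0.509, -0.508, 0.491]
force: [0.7, 0.4, -1.4]
finger_gap: 0.154
```

```bash
python3 - <<'E'
from h import *
im=snap('side','side5.png'); cv2.imwrite('pics/z.png',cv2.resize(im[110:260,170:370,::-1],None,fx=4,fy=4,interpolation=cv2.INTER_CUBIC))
im=snap('top','top5.png'); cv2.imwrite('pics/z2.png',cv2.resize(im[120:250,180:340,::-1],None,fx=5,fy=5,interpolation=cv2.INTER_CUBIC)[:600])
rel([(.4595,.036,.0265,-2)])
E
```

```text
t7.08 tcp [0.4597 0.0367 0.0408] jaw -2.0 q [-0.16  0.67  1.98  0.    0.49 -0.13] gap 0.151 F [ 1.  -0.3 -1.6]
 to (0.4595, 0.036, 0.0265, -2) -> [ 0.02  0.48 -0.01] tw 0.0 (alt -18.00) r 0.461 q1 0.08
```

View pics/z.png

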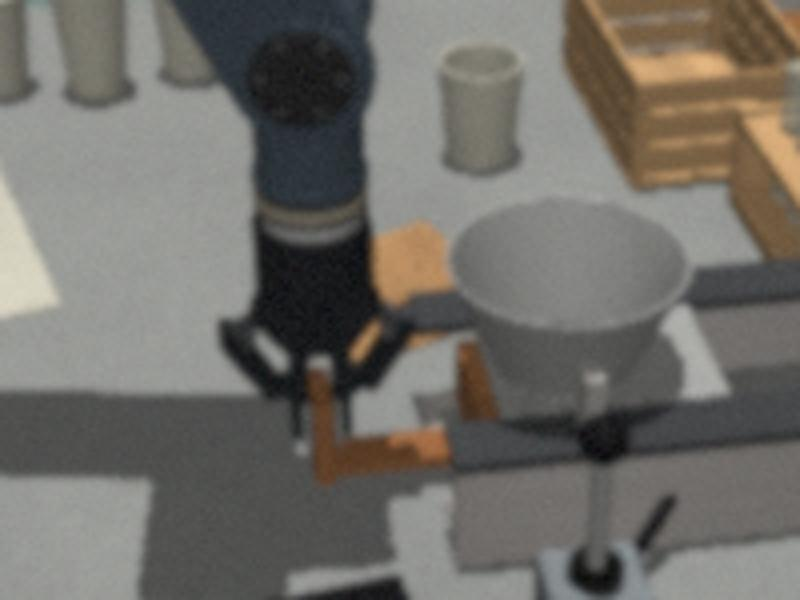

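View pics/z2.png

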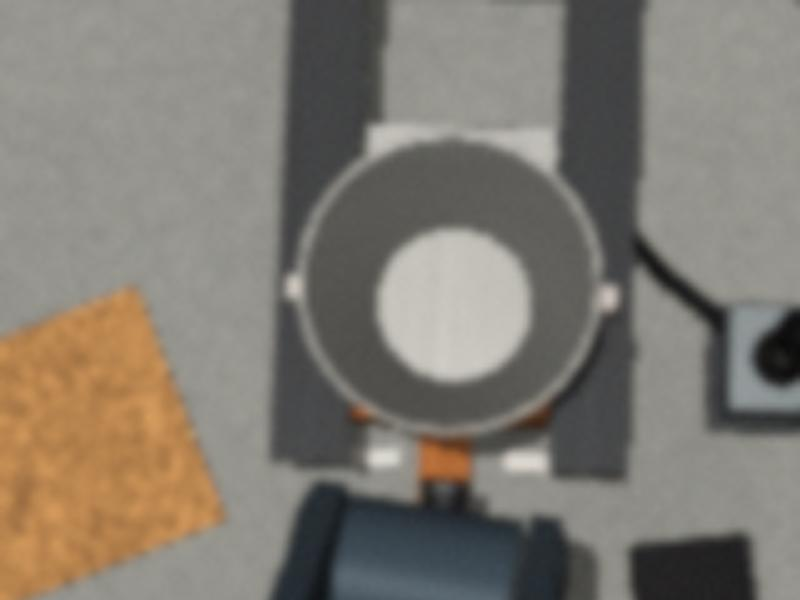

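apply_moves(motion=[[0,0,0.25,0,0],[0,0,0.48,0,0],[0,0,0.5,0,0],[0,0,0.5,0,0],[45,0,0.5,0,0],[45,0,0.5,0,0],[45,0,0.5,0,0],[45,0,0,0,0],[45,0,-2,0,0],[45,0,-4,0,0],[45,0,-5.5,0,0],[45,0,-5.5,0,0]])

```text
t: 8.57
tcp_pos: [0.4622, 0.0356, 0.2101]
tool_rot: [0.489, -0.506, 0.512, -0.493]
force: [0.1, -0.3, 0.0]
finger_gap: 0.522
```

```bash
python3 - <<'E'
from h import *
im=snap('side','side6.png'); cv2.imwrite('pics/z.png',cv2.resize(im[110:260,170:370,::-1],None,fx=4,fy=4,interpolation=cv2.INTER_CUBIC))
rel([])
# scoop: handle top and lip in side crop c5 (235,240,4.6), top crop c4 (310,120,4)
def tri(a,b):
    (o1,d1),(o2,d2)=ray('top',*a),ray('side',*b)
    A=np.stack([d1,-d2],1); k=np.linalg.lstsq(A,o2-o1,rcond=None)[0]; p,q=o1+k[0]*d1,o2+k[1]*d2; return (p+q)/2,np.linalg.norm(p-q)
# lip corners on floor .004+.0025
for u,v in [(288,412),(393,380)]: print('lip',onz('top',*full(310,120,4,u,v),.0065))
for u,v in [(282,370),(345,460)]: print('lipS',onz('side',*full(235,240,4.6,u,v),.0065))
print('handle top', onz('top',*full(310,120,4,437,571),.125), onz('side',*full(235,240,4.6,66,357),.125), tri(full(310,120,4,437,571),full(235,240,4.6,66,357)))
E
```

```text
t8.62 tcp [0.4606 0.0358 0.208 ] jaw -2.0 q [-0.17  0.34  1.86 -0.    0.93 -0.13] gap 0.527 F [-0.2 -0.2 -0.6]
lip [ 0.50936289 -0.29226189  0.0065    ]
lip [ 0.53273345 -0.36974754  0.0065    ]
lipS [ 0.50999747 -0.29179735  0.0065    ]
lipS [ 0.52651578 -0.34841147  0.0065    ]
handle top [ 0.39776295 -0.36380022  0.125     ] [ 0.40013386 -0.36400926  0.125     ] (array([ 0.39894773, -0.36391268,  0.12503896]), np.float64(0.002379715991825688))
```

View pics/z.png

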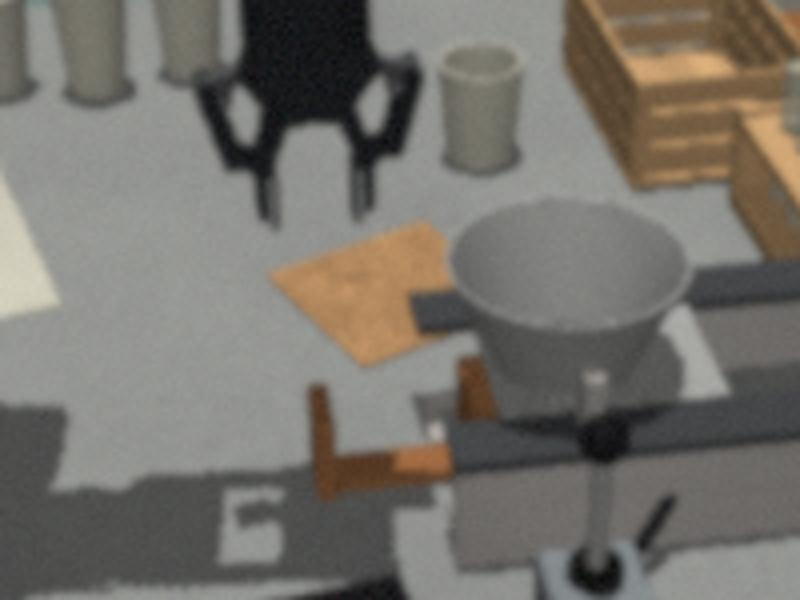

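```bash
python3 - <<'E'
from h import *
rel([(.408,-.363,.17,-73.6),(.408,-.363,.0775,-73.6)])
E
```

```text
t8.62 tcp [0.4606 0.0358 0.208 ] jaw -2.0 q [-0.17  0.34  1.86 -0.    0.93 -0.13] gap 0.527 F [-0.2 -0.2 -0.6]
 to (0.408, -0.363, 0.17, -73.6) -> [13.35  1.27 -1.28] tw 7.16 (alt -10.84) r 0.546 q1 -0.73
 to (0.408, -0.363, 0.0775, -73.6) -> [13.35  4.35 -1.3 ] tw 7.16 (alt -10.84) r 0.546 q1 -0.73
```

apply_moves(motion=[[45,1.5,0,-0.1,0.8],[45,3.2,0,-0.3,1.6],[45,5,0,-0.5,2.5],[45,6.8,0,-0.7,3.4],[45,8.6,0,-0.8,4.3],[45,10.4,0.3,-1,5.2],[45,12,0.8,-1.1,6.1],[45,13.2,1.2,-1.3,7],[45,13.35,1.25,-1.3,7.15],[45,13.35,1.25,-1.3,7.15],[45,13.35,1.25,-1.3,7.15]])

```text
t: 10.0
tcp_pos: [0.4065, -0.3612, 0.1682]
tool_rot: [-0.102, 0.7, -0.699, 0.102]
force: [-0.3, 0.8, -0.3]
finger_gap: 0.525
```

```bash
python3 - <<'E'
from h import *
im=snap('side','side7.png'); cv2.imwrite('pics/z.png',cv2.resize(im[210:370,210:410,::-1],None,fx=3.7,fy=3.7,interpolation=cv2.INTER_CUBIC))
im=snap('top','top7.png'); cv2.imwrite('pics/z2.png',cv2.resize(im[140:280,320:440,::-1],None,fx=4.2,fy=4.2,interpolation=cv2.INTER_CUBIC))
rel([(.408,-.363,.0775,-73.6)])
E
```

```text
t10.10 tcp [ 0.4068 -0.3616  0.1686] jaw -73.4 q [-0.93  0.5   1.7   0.    0.94  0.35] gap 0.528 F [-0.1 -0.4  0.1]
 to (0.408, -0.363, 0.0775, -73.6) -> [-0.02  3.04  0.06] tw 0.02 (alt -17.98) r 0.546 q1 -0.73
```

View pics/z.png

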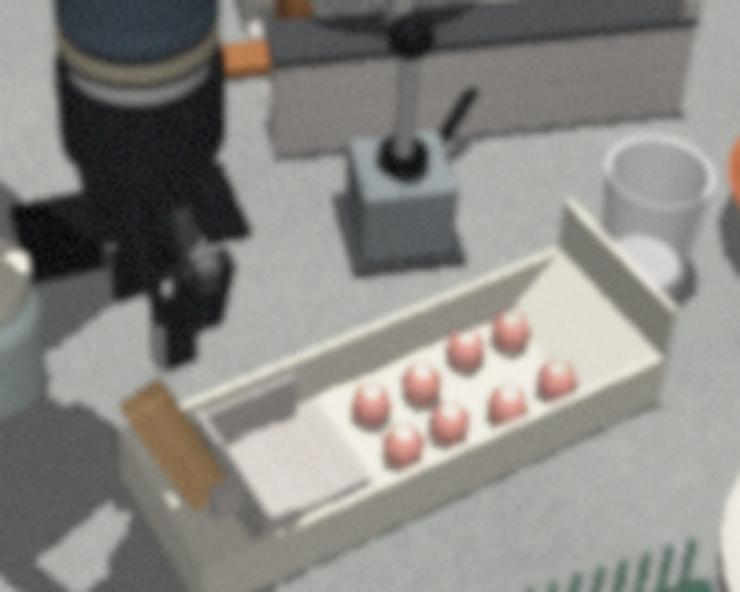

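View pics/z2.png

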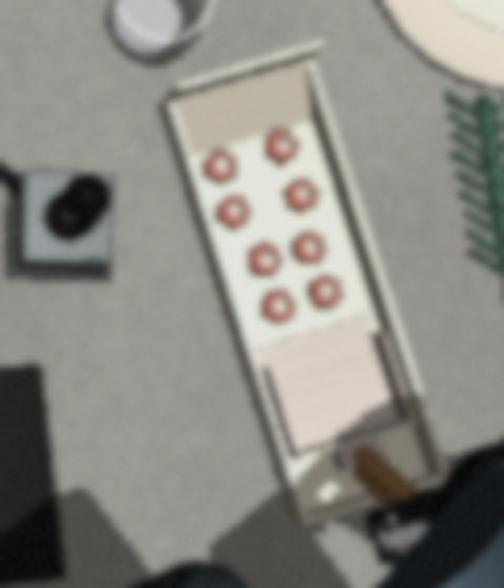

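apply_moves(motion=[[45,0,1,0,0],[45,0,2,0,0],[45,0,2.8,0.05,0],[45,0,3.04,0.05,0],[45,0,3.04,0.05,0],[0,0,3.04,0.05,0],[0,0,3.04,0.05,0],[0,0,3.04,0.05,0],[0,0,3.04,0.05,0]], squeeze=100)

```text
t: 11.22
tcp_pos: [0.4073, -0.3647, 0.0782]
tool_rot: [0.101, -0.699, 0.7, -0.101]
force: [-0.7, 0.9, 6.1]
finger_gap: 0.152
```

```bash
python3 - <<'E'
from h import *
im=snap('side','side8.png'); cv2.imwrite('pics/z.png',cv2.resize(im[210:370,210:410,::-1],None,fx=3.7,fy=3.7,interpolation=cv2.INTER_CUBIC))
import numpy as np
p=st()[1]; a=np.radians(16.2); 
rel([(p[0]+k*np.cos(a),p[1]+k*np.sin(a),p[2],-73.6) for k in (.07,.14)])
E
```

```text
t11.28 tcp [ 0.4073 -0.3646  0.0782] jaw -73.6 q [-0.93  0.65  1.75  0.    0.73  0.35] gap 0.149 F [0.2 1.2 5.7]
 to (np.float64(0.4744858056228151), np.float64(-0.3451170905958285), np.float64(0.07818581638037629), -73.6) -> [-2.33  0.    0.01] tw 0.0 (alt -18.00) r 0.587 q1 -0.63
 to (np.float64(0.5417063636202011), np.float64(-0.3255877131730825), np.float64(0.07818581638037629), -73.6) -> [-4.67  0.    0.02] tw 0.0 (alt -18.00) r 0.632 q1 -0.54
```

View pics/z.png

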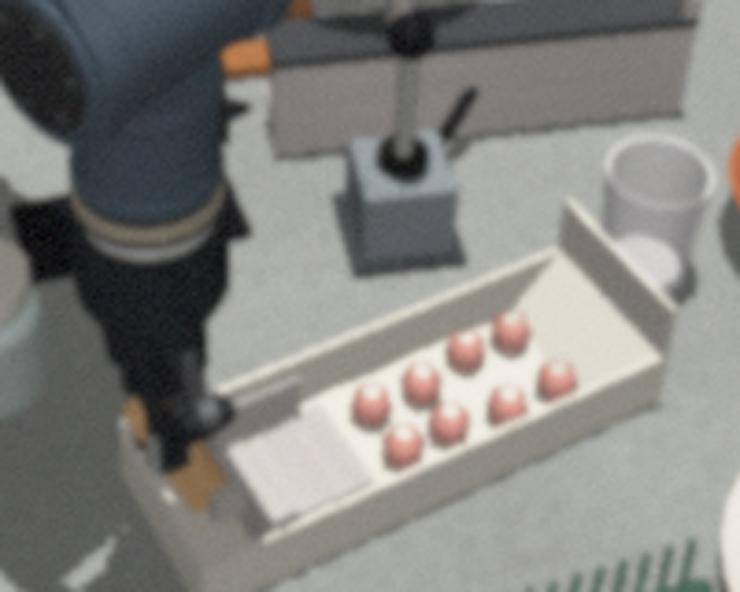

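apply_moves(motion=[[0,-0.4,0.02,0,0],[0,-1.2,0.02,0,0],[0,-2,0.02,0,0],[0,-2.8,0.02,0,0],[0,-3.6,0.02,0,0],[0,-4.2,0.02,0,0],[0,-4.6,0.02,0,0],[0,-4.6,0.02,0,0]])

```text
t: 12.28
tcp_pos: [0.5403, -0.3261, 0.0783]
tool_rot: [0.101, -0.699, 0.701, -0.102]
force: [-0.5, 1.4, 6.8]
finger_gap: 0.151
```

```bash
cat > look.py <<'E'
from h import *
import sys
n=sys.argv[1]
im=snap('side','side%s.png'%n); a=cv2.resize(im[240:360,230:410,::-1],None,fx=4,fy=4,interpolation=cv2.INTER_CUBIC)
im=snap('top','top%s.png'%n); b=cv2.resize(im[140:280,330:440,::-1],None,fx=4,fy=4,interpolation=cv2.INTER_CUBIC)
cv2.imwrite('pics/za%s.png'%n,a);cv2.imwrite('pics/zb%s.png'%n,b)
rel([])
E
python3 look.py 9
```

```text
t12.38 tcp [ 0.5403 -0.3261  0.0782] jaw -73.5 q [-0.72  0.73  1.53 -0.    0.88  0.56] gap 0.15 F [-0.9 -0.   7.2]
```

View pics/za9.png

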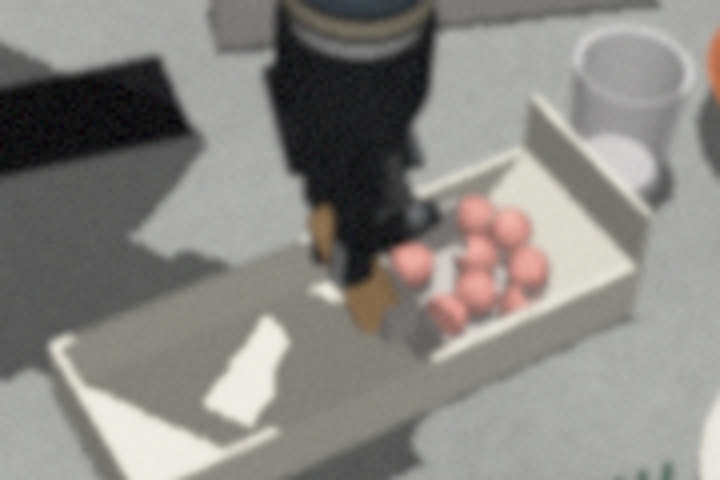

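View pics/zb9.png

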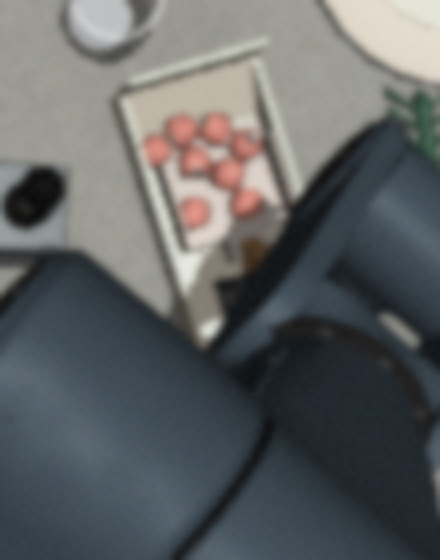

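apply_moves(motion=[[0,-0.15,0,0,0],[0,-0.3,0,0,0],[0,-0.3,0,0,0]])

```text
t: 12.75
tcp_pos: [0.5437, -0.3251, 0.0789]
tool_rot: [0.105, -0.699, 0.7, -0.099]
force: [-15.2, -4.7, 14.4]
finger_gap: 0.153
```

```bash
python3 look.py 10
```

```text
t12.85 tcp [ 0.5436 -0.3251  0.0789] jaw -73.4 q [-0.71  0.73  1.52 -0.01  0.89  0.58] gap 0.15 F [-15.3  -5.7  16. ]
```

View pics/za10.png

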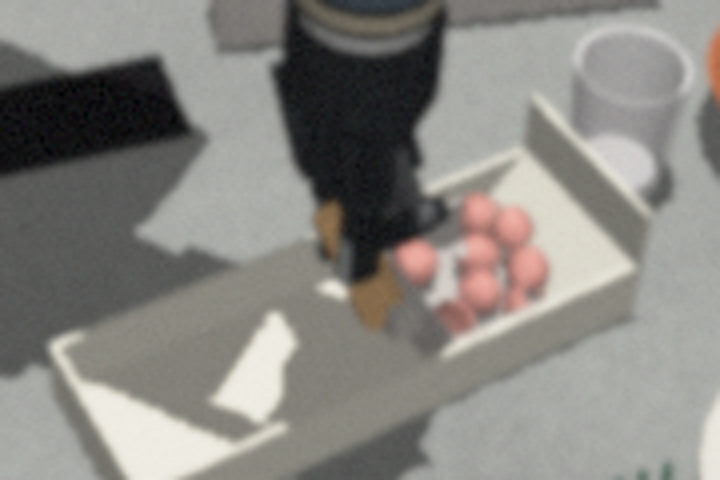

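View pics/zb10.png

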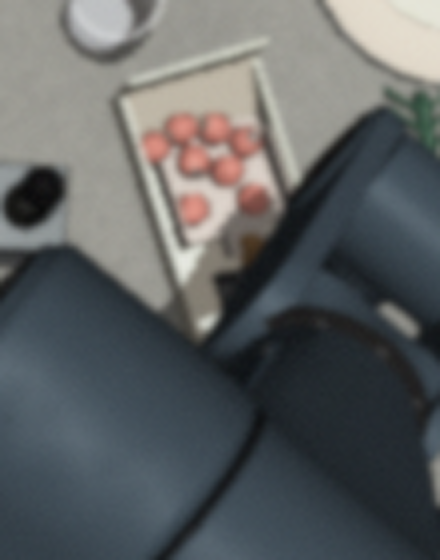

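apply_moves(motion=[[0,-0.1,-0.3,0,0],[0,-0.4,-0.6,0,0],[0,-0.7,-0.9,0,0],[0,-0.9,-1.2,0,0],[0,-0.9,-1.2,0,0]])

```text
t: 13.48
tcp_pos: [0.5727, -0.3145, 0.1122]
tool_rot: [-0.104, 0.7, -0.699, 0.101]
force: [-4.2, -2.1, -1.4]
finger_gap: 0.151
```

```bash
python3 look.py 11
```

```text
t13.57 tcp [ 0.5726 -0.3145  0.1118] jaw -73.4 q [-0.67  0.71  1.45 -0.    0.99  0.61] gap 0.147 F [-6.2 -1.3 -2.5]
```

View pics/za11.png

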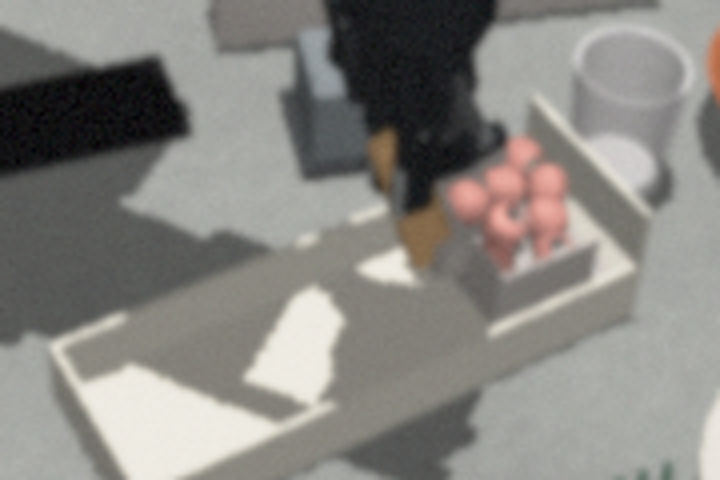

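View pics/zb11.png

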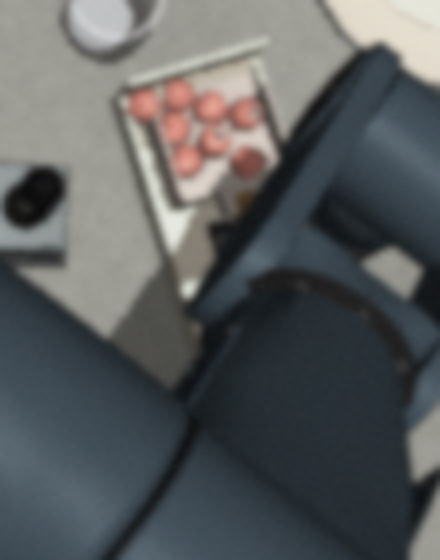

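apply_moves(motion=[[0,0.15,0.2,0,0],[0,0.3,0.4,0,0],[0,0.5,0.6,0,0],[0,0.8,0.6,0,0],[0,1.1,0.6,0,0],[0,1.5,0.6,0,0],[0,1.9,0.6,0,0],[0,2.2,0.6,0,0],[0,2.4,0.6,0,0],[0,2.4,0.6,0,0]])

```text
t: 14.82
tcp_pos: [0.5044, -0.3357, 0.0946]
tool_rot: [-0.101, 0.7, -0.7, 0.101]
force: [0.5, 0.7, -0.9]
finger_gap: 0.15
```

```bash
python3 look.py 12
```

```text
t14.93 tcp [ 0.505  -0.3357  0.0946] jaw -73.6 q [-0.77  0.68  1.59  0.    0.87  0.51] gap 0.151 F [-0.9  0.2 -2. ]
```

View pics/za12.png

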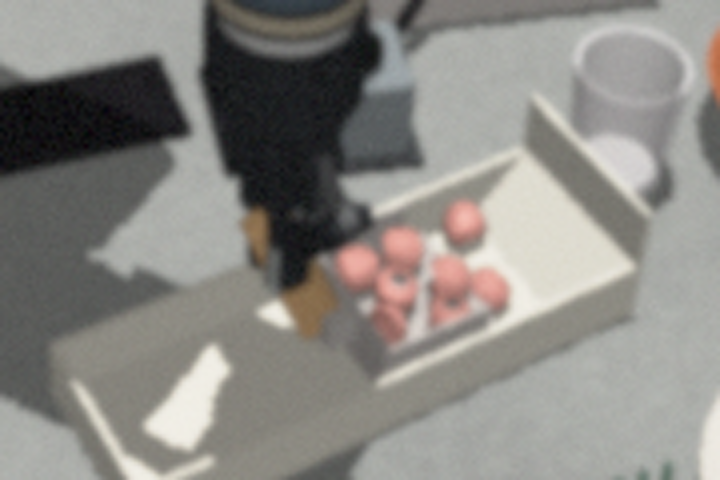

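View pics/zb12.png

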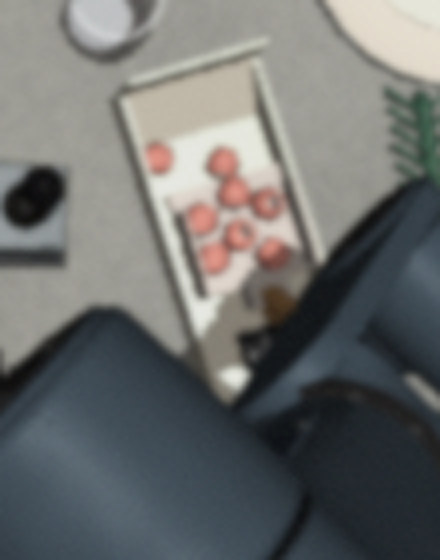

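```bash
python3 - <<'E'
from h import *
rel([(.505,-.3357,.30,-73.6),(.568,.0155,.30,-73.6),(.568,.0155,.22,-73.6)])
E
```

```text
t14.93 tcp [ 0.505  -0.3357  0.0946] jaw -73.6 q [-0.77  0.68  1.59  0.    0.87  0.51] gap 0.151 F [-0.9  0.2 -2. ]
 to (0.505, -0.3357, 0.3, -73.6) -> [-0.   -6.85  0.  ] tw 0.0 (alt -18.00) r 0.606 q1 -0.59
 to (0.568, 0.0155, 0.3, -73.6) -> [ -5.33  -6.85 -10.63] tw 0.0 (alt -18.00) r 0.568 q1 0.03
 to (0.568, 0.0155, 0.22, -73.6) -> [ -5.33  -4.18 -10.63] tw 0.0 (alt -18.00) r 0.568 q1 0.03
```

apply_moves(motion=[[0,0,-0.4,0,0],[0,0,-1.2,0,0],[0,0,-2.4,0,0],[0,0,-3.8,0,0],[0,0,-5.2,-0.3,0],[0,-0.2,-6.3,-0.9,0],[0,-0.5,-6.85,-1.8,0],[0,-1,-6.85,-2.9,0],[0,-1.6,-6.85,-4.1,0],[0,-2.3,-6.85,-5.3,0],[0,-2.9,-6.85,-6.4,0],[0,-3.4,-6.85,-7.3,0]])

```text
t: 16.42
tcp_pos: [0.5407, -0.0946, 0.3009]
tool_rot: [0.101, -0.7, 0.7, -0.102]
force: [-0.3, 0.6, -1.4]
finger_gap: 0.15
```

```bash
python3 - <<'E'
from h import *
rel([(.568,.0155,.30,-73.6)])
im=snap('side','side13.png'); cv2.imwrite('pics/z.png',cv2.resize(im[60:310,160:440,::-1],None,fx=2.4,fy=2.4,interpolation=cv2.INTER_CUBIC))
E
```

```text
t16.43 tcp [ 0.5407 -0.0946  0.3009] jaw -73.5 q [-0.38  0.35  1.54  0.    1.26  0.91] gap 0.15 F [-0.3  0.6 -1.4]
 to (0.568, 0.0155, 0.3, -73.6) -> [-1.92  0.03 -3.26] tw 0.01 (alt -17.99) r 0.568 q1 0.03
```

View pics/z.png

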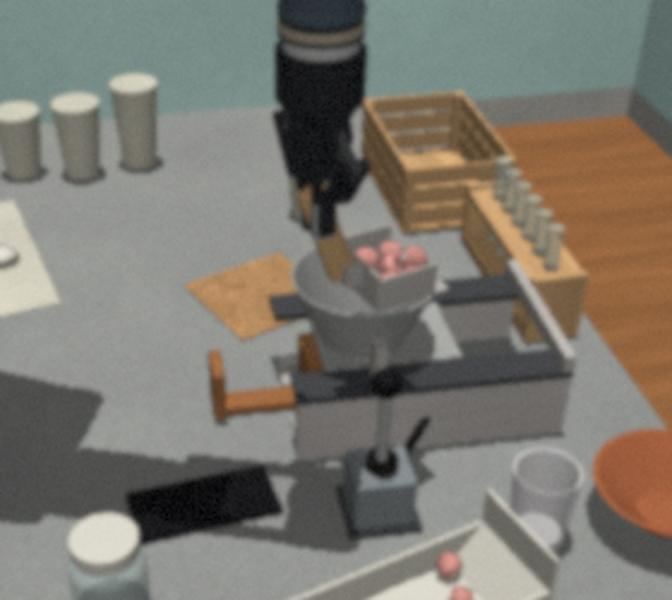

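apply_moves(motion=[[0,-0.6,0,-0.9,0],[0,-1.2,0,-1.8,0],[0,-1.6,0,-2.5,0],[0,-1.8,0,-3,0],[0,-1.9,0,-3.2,0],[0,-1.9,0,-3.2,0],[0,-1.9,0,-3.2,0]])

```text
t: 17.35
tcp_pos: [0.568, 0.0109, 0.3]
tool_rot: [0.101, -0.7, 0.7, -0.101]
force: [0.9, -0.2, -2.3]
finger_gap: 0.149
```

```bash
cat > look2.py <<'E'
from h import *
import sys
n=sys.argv[1]
im=snap('side','side%s.png'%n); a=cv2.resize(im[80:240,230:430,::-1],None,fx=3.6,fy=3.6,interpolation=cv2.INTER_CUBIC)
im=snap('top','top%s.png'%n); b=cv2.resize(im[100:260,180:380,::-1],None,fx=3.6,fy=3.6,interpolation=cv2.INTER_CUBIC)
cv2.imwrite('pics/za%s.png'%n,a);cv2.imwrite('pics/zb%s.png'%n,b)
E
python3 look2.py 14; python3 - <<'E'
from h import *
rel([(.568,.0155,.30,-73.6),(.568,.0155,.213,-73.6)])
E
```

```text
t17.45 tcp [0.5681 0.0108 0.3   ] jaw -73.6 q [-0.18  0.38  1.49 -0.    1.27  1.11] gap 0.15 F [-0.1  0.6 -3.1]
 to (0.568, 0.0155, 0.3, -73.6) -> [-0.04  0.   -0.15] tw -0.0 (alt 18.00) r 0.568 q1 0.03
 to (0.568, 0.0155, 0.213, -73.6) -> [-0.04  2.9  -0.15] tw -0.0 (alt 18.00) r 0.568 q1 0.03
```

View pics/za14.png

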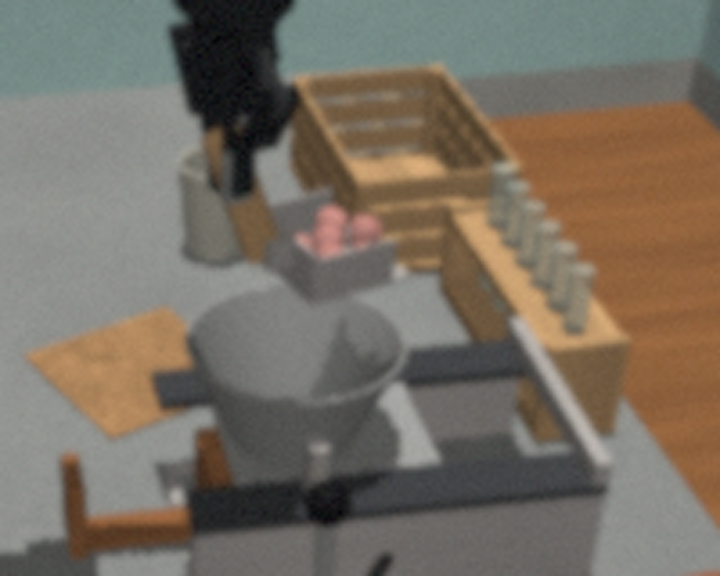

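View pics/zb14.png

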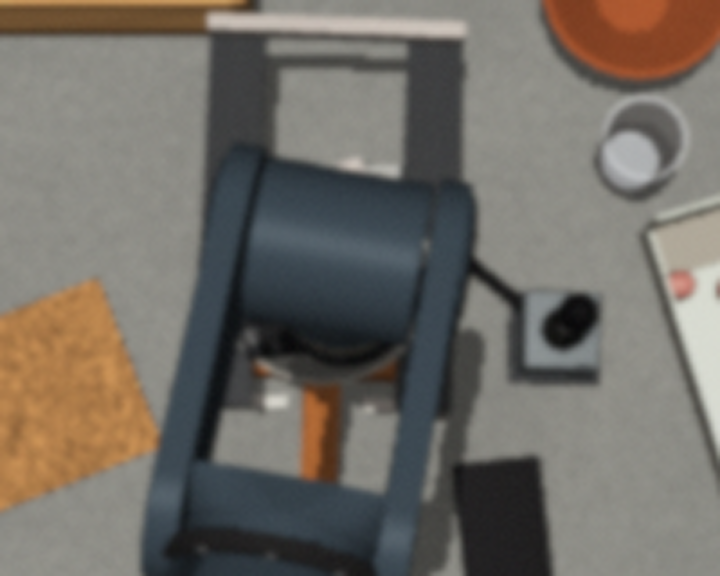

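apply_moves(motion=[[0,0.3,0,-0.1,0],[0,0.6,0.4,-0.15,0],[0,0.6,1.2,-0.15,0],[0,0.6,2,-0.15,0],[0,0.6,2.5,-0.15,0],[0,0.6,2.7,-0.15,0],[0,0.6,2.7,-0.15,0]], squeeze=50)

```text
t: 18.32
tcp_pos: [0.5496, 0.0108, 0.2191]
tool_rot: [-0.101, 0.7, -0.7, 0.101]
force: [-0.7, 0.3, -1.7]
finger_gap: 0.15
```

```bash
python3 look2.py 15; python3 - <<'E'
from h import *
rel([])
E
```

```text
t18.43 tcp [0.5502 0.0107 0.2198] jaw -73.5 q [-0.18  0.44  1.64  0.    1.06  1.1 ] gap 0.151 F [ 0.4 -0.3 -1.9]
```

View pics/za15.png

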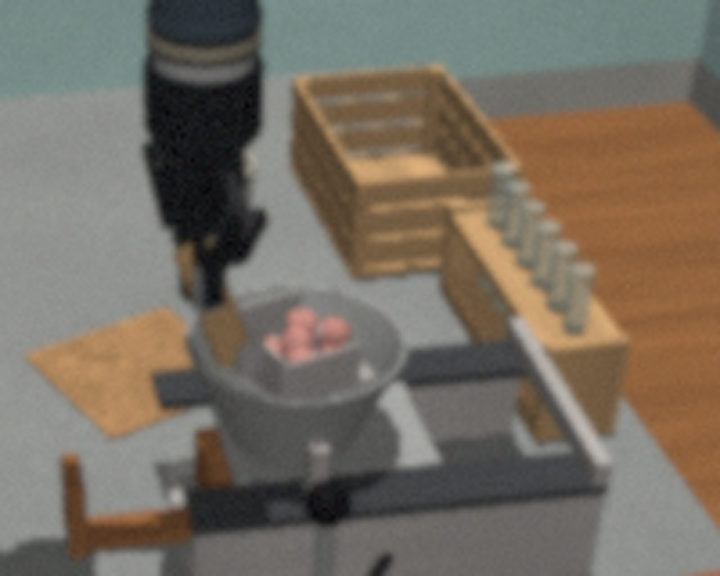

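apply_moves(motion=[[0,-0.3,0,0,0],[0,-0.6,-0.2,0,0],[0,-0.9,-0.5,0,0],[0,-1.2,-0.75,0,0],[0,-1.6,-1,0,0],[0,-2,-1.2,0,0],[0,-2.3,-1.35,0,0],[0,-2.3,-1.35,0,0]], squeeze=45)

```text
t: 19.42
tcp_pos: [0.614, 0.0284, 0.2621]
tool_rot: [0.103, -0.698, 0.701, -0.099]
force: [-8.5, -4.5, 9.8]
finger_gap: 0.149
```

```bash
python3 look2.py 16; python3 - <<'E'
from h import *
rel([])
E
```

```text
t19.52 tcp [0.614  0.0284 0.262 ] jaw -73.5 q [-0.13  0.48  1.42 -0.01  1.24  1.15] gap 0.15 F [-8.  -5.1  9.1]
```

View pics/za16.png

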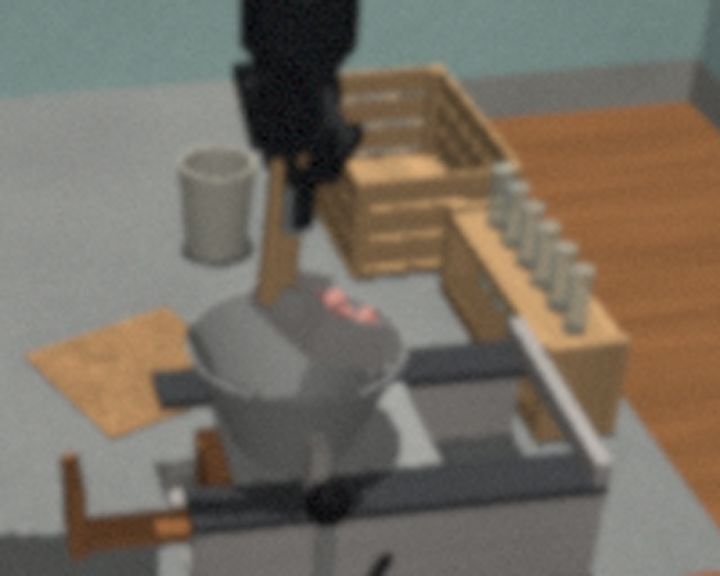

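apply_moves(motion=[[0,1.2,-0.2,0,0],[0,1.2,-0.2,0,0],[0,1.2,-0.2,0,0]], squeeze=80)

```text
t: 19.9
tcp_pos: [0.5826, 0.0202, 0.2664]
tool_rot: [0.1, -0.7, 0.7, -0.102]
force: [0.3, -0.3, -0.8]
finger_gap: 0.154
```

```bash
python3 look2.py 17; python3 - <<'E'
from h import *
rel([])
E
```

```text
t20.00 tcp [0.5825 0.0203 0.2659] jaw -73.5 q [-0.16  0.43  1.5   0.    1.21  1.13] gap 0.154 F [ 0.5  0.3 -1.3]
```

View pics/za17.png

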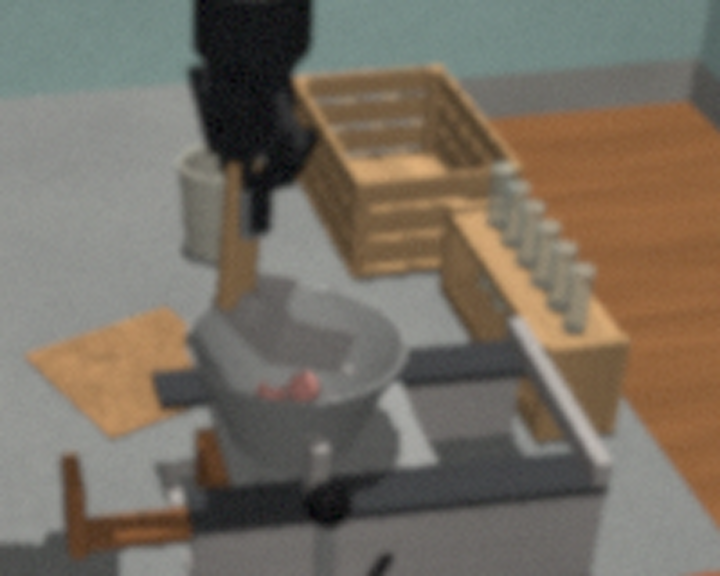

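```bash
python3 - <<'E'
from h import *
rel([(.5825,.02,.35,-73.6),(.4553,-.3506,.35,-73.6),(.4553,-.3506,.16,-73.6)])
E
```

```text
t20.00 tcp [0.5825 0.0203 0.2659] jaw -73.5 q [-0.16  0.43  1.5   0.    1.21  1.13] gap 0.154 F [ 0.5  0.3 -1.3]
 to (0.5825, 0.02, 0.35, -73.6) -> [-0.   -2.8   0.01] tw 0.01 (alt -17.99) r 0.583 q1 0.03
 to (0.4553, -0.3506, 0.35, -73.6) -> [ 7.57 -2.81 10.66] tw 0.01 (alt -17.99) r 0.575 q1 -0.66
 to (0.4553, -0.3506, 0.16, -73.6) -> [ 7.58  3.52 10.65] tw 0.01 (alt -17.99) r 0.575 q1 -0.66
```

apply_moves(motion=[[0,0,-1.2,0,0],[0,0,-2.6,0,0],[0,1,-2.8,1.5,0],[0,2.1,-2.8,3,0],[0,3.2,-2.8,4.5,0],[0,4.3,-2.8,6,0],[0,5.4,-2.8,7.6,0],[0,6.5,-2,9.2,0],[0,7.5,-1,10.5,0],[0,7.6,0.5,10.65,0],[0,7.6,0.5,10.65,0],[0,7.6,0.5,10.65,0]], squeeze=80)

```text
t: 21.5
tcp_pos: [0.4542, -0.3511, 0.2517]
tool_rot: [0.101, -0.699, 0.7, -0.102]
force: [0.6, -0.2, -0.4]
finger_gap: 0.155
```

```bash
python3 look2.py 18; python3 - <<'E'
from h import *
rel([(.4553,-.3506,.13,-73.6),(.4073,-.3646,.079,-73.6)])
s=cv2.imread('pics/side18.png'); cv2.imwrite('pics/z.png',cv2.resize(s[200:380,190:410],None,fx=3.3,fy=3.3,interpolation=cv2.INTER_CUBIC))
E
```

```text
t21.60 tcp [ 0.4546 -0.3511  0.2527] jaw -73.5 q [-0.85  0.43  1.54  0.    1.16  0.43] gap 0.149 F [-0.4  0.1 -1.3]
 to (0.4553, -0.3506, 0.13, -73.6) -> [-0.02  4.09 -0.03] tw 0.01 (alt -17.99) r 0.575 q1 -0.66
 to (0.4073, -0.3646, 0.079, -73.6) -> [ 1.65  5.79 -0.04] tw 0.01 (alt -17.99) r 0.547 q1 -0.73
```

View pics/z.png

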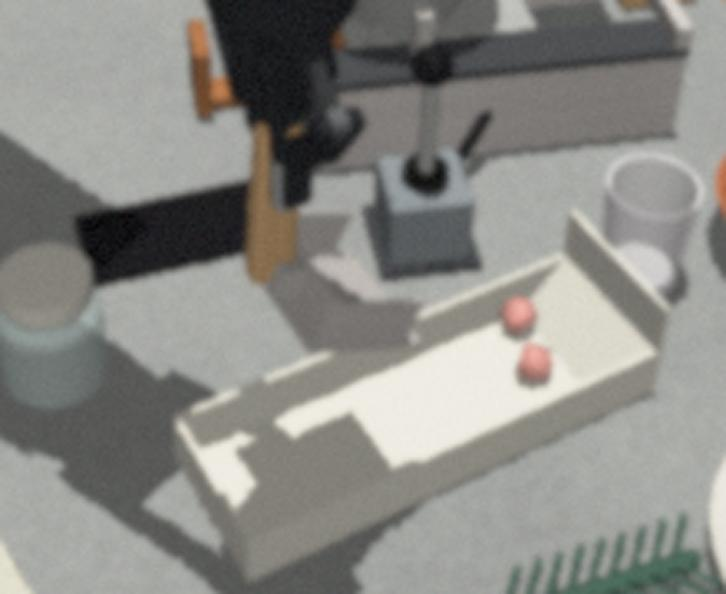

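View pics/zb18.png

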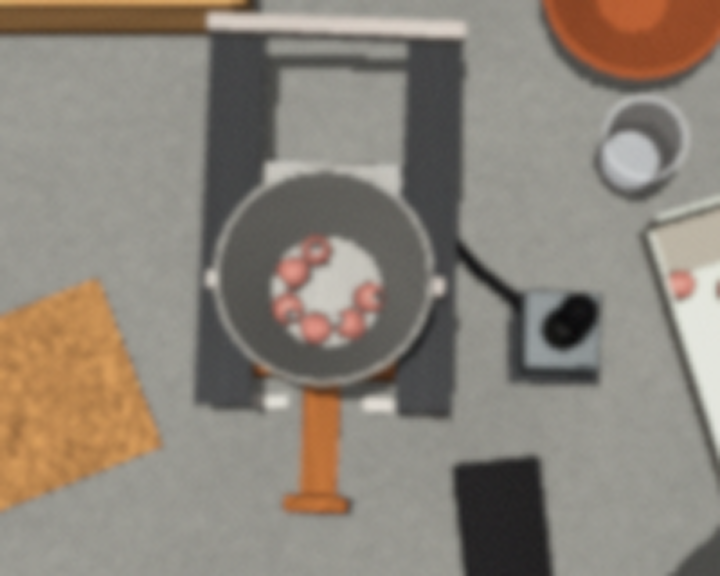

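apply_moves(motion=[[0,0,1,0,0],[0,0,2.2,0,0],[0,0,3.2,0,0],[0,0,3.8,0,0],[0,0.3,4.3,-0.03,0],[0,0.65,4.7,-0.03,0],[0,1,5.1,-0.03,0],[0,1.35,5.5,-0.03,0],[0,1.65,5.75,-0.03,0],[0,1.65,5.78,-0.03,0],[0,1.65,5.78,-0.03,0]], squeeze=45)

```text
t: 22.98
tcp_pos: [0.4089, -0.3667, 0.0805]
tool_rot: [0.099, -0.697, 0.703, -0.103]
force: [2.7, 0.6, 7.3]
finger_gap: 0.149
```

```bash
python3 - <<'E'
from h import *
im=snap('side','side19.png'); cv2.imwrite('pics/z.png',cv2.resize(im[210:370,210:410,::-1],None,fx=3.7,fy=3.7,interpolation=cv2.INTER_CUBIC))
rel([(.4073,-.3646,.078,-73.6)])
E
```

```text
t23.02 tcp [ 0.4089 -0.3667  0.0805] jaw -73.6 q [-0.94  0.65  1.75  0.    0.73  0.35] gap 0.151 F [2.6 1.2 6.6]
 to (0.4073, -0.3646, 0.078, -73.6) -> [ 0.03  0.08 -0.08] tw 0.0 (alt -18.00) r 0.547 q1 -0.73
```

View pics/z.png

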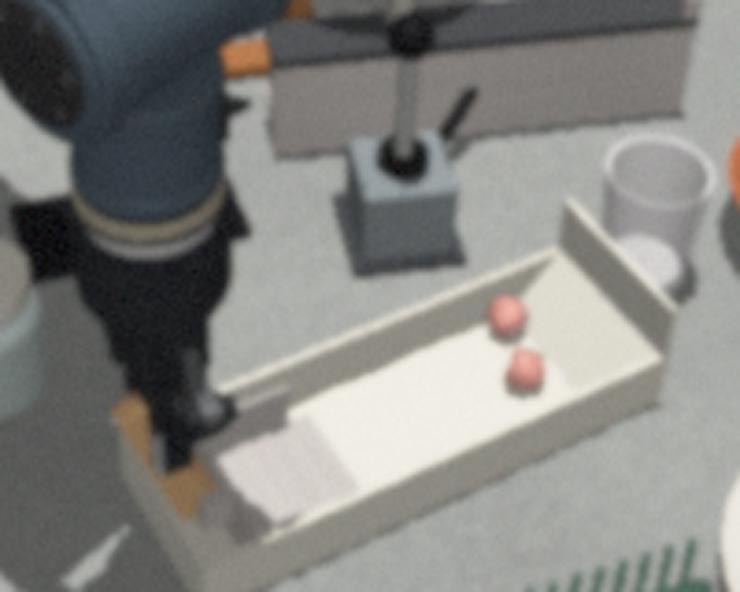

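apply_moves(motion=[[30,0,0,0,0],[30,0,0,0,0],[30,0,0,0,0],[0,0,0,0,0],[0,0,0,0,0],[0,0,0,0,0],[0,0,0,0,0]], squeeze=100)

```text
t: 23.9
tcp_pos: [0.4055, -0.3642, 0.0772]
tool_rot: [0.101, -0.7, 0.7, -0.101]
force: [0.2, 0.1, 1.8]
finger_gap: 0.152
```

```bash
python3 - <<'E'
from h import *
im=snap('side','side20.png'); cv2.imwrite('pics/z.png',cv2.resize(im[210:370,210:410,::-1],None,fx=3.7,fy=3.7,interpolation=cv2.INTER_CUBIC))
im=snap('top','top20.png')[:,:,::-1]; cv2.imwrite('pics/z2.png',cv2.resize(im[140:280,320:440],None,fx=4.2,fy=4.2,interpolation=cv2.INTER_CUBIC))
rel([])
F=np.array([.660,-.2895]);f=np.array([np.cos(np.radians(16.2)),np.sin(np.radians(16.2))]);l=np.array([-f[1],f[0]])
b,g,r=[im[:,:,i].astype(int) for i in range(3)]
k,L,S,C=cv2.connectedComponentsWithStats(((r-g>35)&(abs(g-b)<25)).astype(np.uint8))
for i in range(1,k):
    if S[i,4]>10 and 340<C[i,0]<420 and 140<C[i,1]<260:
        p=onz('top',*C[i],.0155)[:2]; print(S[i,4],p,'along',(p-F)@f,'lat',(p-F)@l)
p=st()[1][:2]; print('tcp',(p-F)@f,(p-F)@l)
E
```

```text
t24.00 tcp [ 0.4054 -0.3642  0.0772] jaw -73.6 q [-0.94  0.65  1.76  0.    0.73  0.35] gap 0.151 F [ 0.9 -0.7  1.7]
40 [ 0.63944373 -0.25621056] along -0.010452599736073728 lat 0.03770265577540466
38 [ 0.63532977 -0.29707149] along -0.02580304477958903 lat -0.00038807802345217996
tcp -0.2652850215023396 -0.0006780697131561222
```

View pics/z.png

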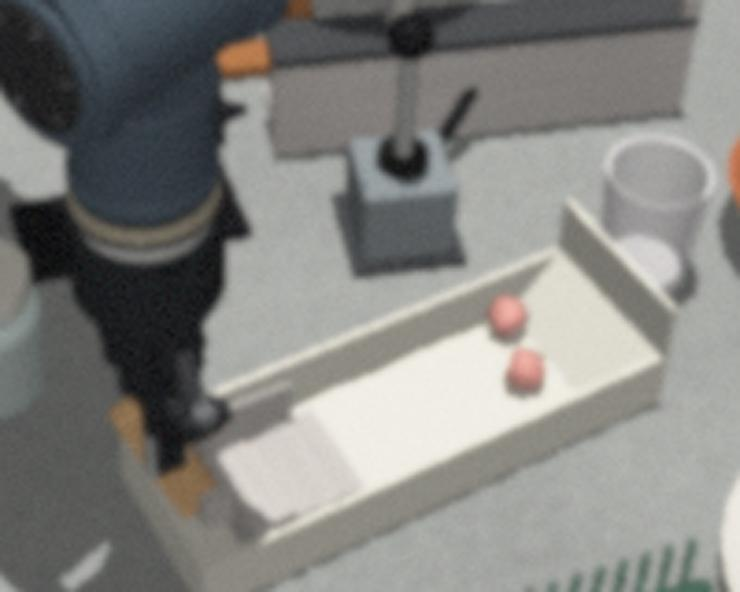

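View pics/z2.png

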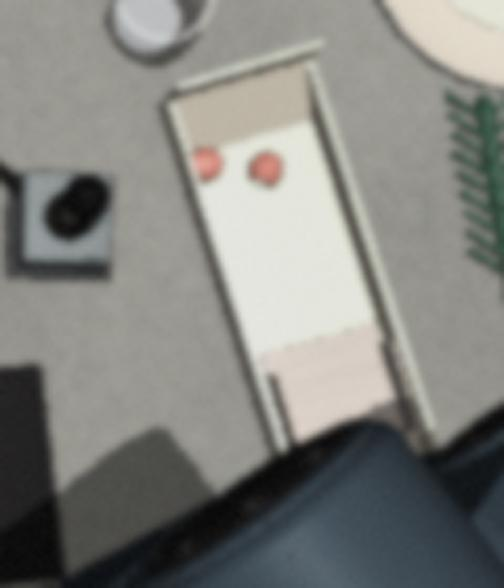

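apply_moves(motion=[[0,-0.3,0,-0.06,0],[0,-1,0,-0.15,0],[0,-1.8,0,-0.15,0],[0,-2.6,0,-0.15,0],[0,-3.4,0,-0.15,0],[0,-4.2,0,-0.15,0],[0,-4.8,0,-0.15,0],[0,-4.9,0,-0.15,0],[0,-4.9,0,-0.15,0]])

```text
t: 25.12
tcp_pos: [0.5454, -0.3177, 0.0772]
tool_rot: [-0.101, 0.7, -0.7, 0.102]
force: [0.5, 0.8, 3.5]
finger_gap: 0.148
```

```bash
python3 look.py 21
```

```text
t25.23 tcp [ 0.5453 -0.3177  0.0772] jaw -73.6 q [-0.7   0.73  1.53  0.    0.88  0.58] gap 0.151 F [0.6 1.5 3.6]
```

View pics/za21.png

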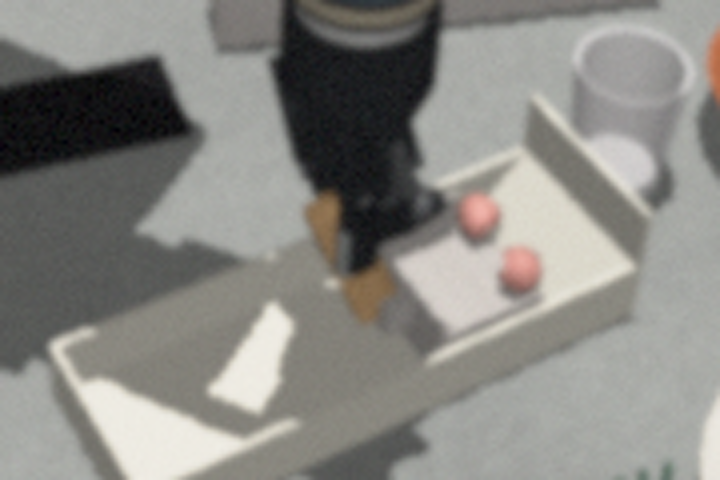

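View pics/zb21.png

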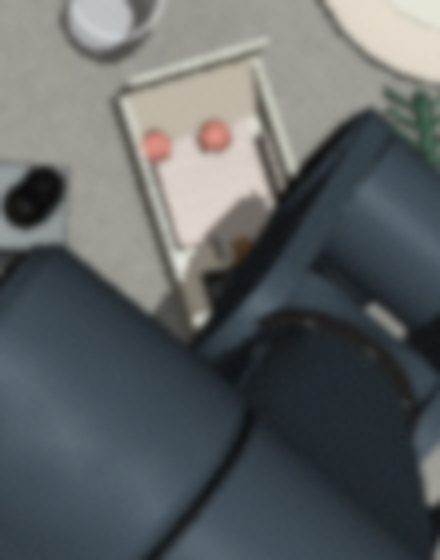

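apply_moves(motion=[[0,-0.2,0,0,0],[0,-0.4,0,0,0],[0,-0.5,0,0,0],[0,-0.5,0,0,0]])

```text
t: 25.72
tcp_pos: [0.5482, -0.3173, 0.0798]
tool_rot: [-0.111, 0.7, -0.699, 0.095]
force: [-30.6, -9.1, 26.6]
finger_gap: 0.153
```

```bash
python3 look.py 22
```

```text
t25.82 tcp [ 0.5482 -0.3173  0.0797] jaw -73.3 q [-0.69  0.74  1.51 -0.02  0.91  0.6 ] gap 0.149 F [-30.7 -11.   26.5]
```

View pics/za22.png

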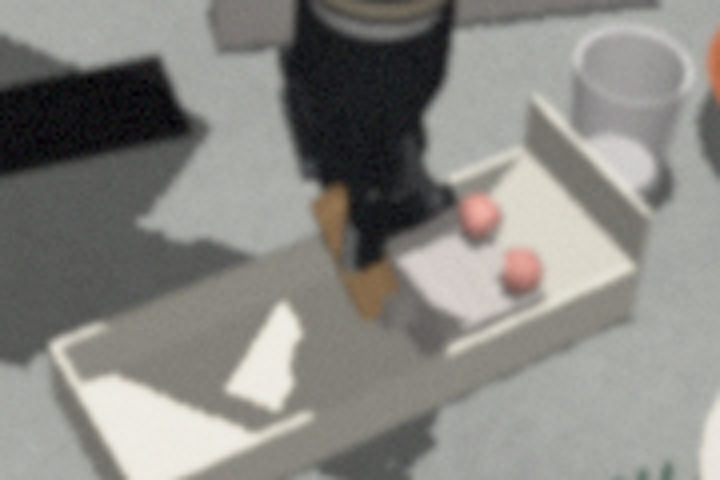

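View pics/zb22.png

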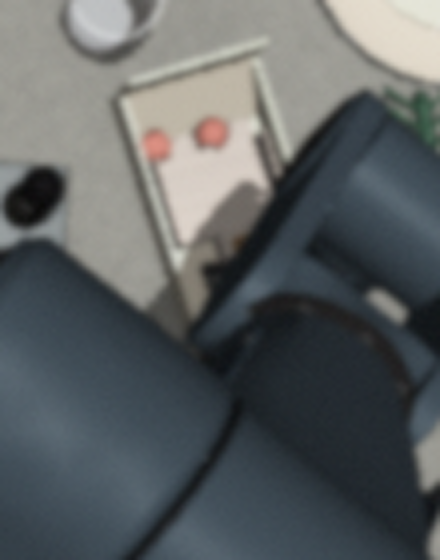

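apply_moves(motion=[[0,0,-0.2,0,0],[0,-0.1,-0.4,0,0],[0,-0.3,-0.6,0,0],[0,-0.3,-0.7,0,0],[0,-0.2,-0.8,0,0],[0,-0.2,-0.8,0,0]])

```text
t: 26.58
tcp_pos: [0.565, -0.3121, 0.1008]
tool_rot: [-0.101, 0.7, -0.7, 0.101]
force: [-1.0, 0.7, -1.7]
finger_gap: 0.15
```

```bash
python3 look.py 23
```

```text
t26.68 tcp [ 0.5652 -0.3119  0.1008] jaw -73.6 q [-0.68  0.71  1.48  0.    0.95  0.61] gap 0.149 F [-0.3  0.2 -1.7]
```

View pics/za23.png

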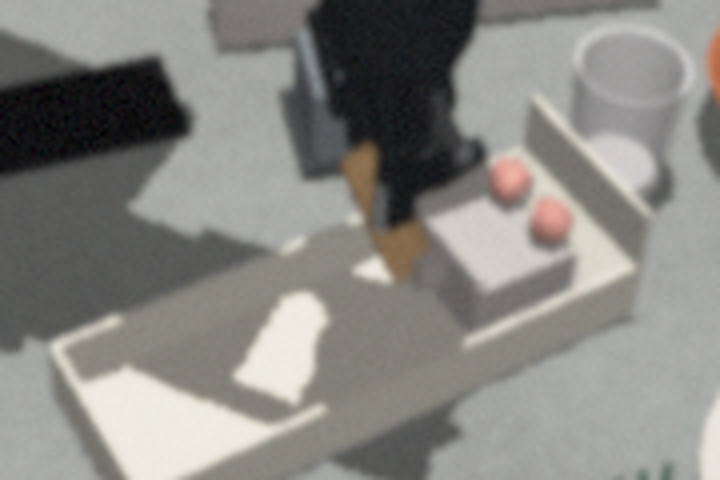

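View pics/zb23.png

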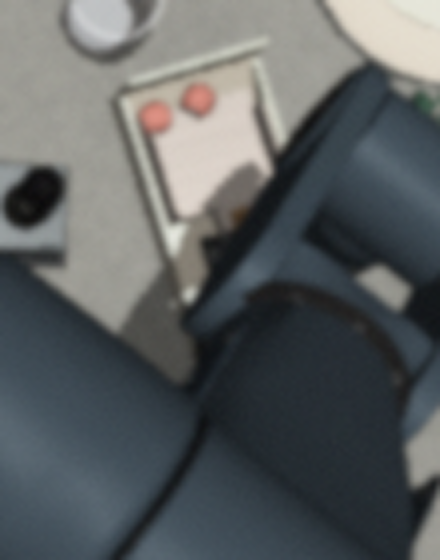

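apply_moves(motion=[[0,0.06,-0.05,0,0],[0,0.15,-0.05,0.04,0],[0,0.3,-0.05,0.1,0],[0,0.5,-0.05,0.13,0],[0,0.7,-0.05,0.13,0],[0,0.95,-0.05,0.13,0],[0,1.2,-0.05,0.13,0],[0,1.45,-0.05,0.13,0],[0,1.65,-0.05,0.13,0],[0,1.75,-0.05,0.13,0],[0,1.8,-0.05,0.13,0]])

```text
t: 28.05
tcp_pos: [0.5144, -0.3312, 0.1026]
tool_rot: [0.101, -0.7, 0.7, -0.101]
force: [0.2, -0.5, -1.5]
finger_gap: 0.152
```

```bash
python3 look.py 24
```

```text
t28.15 tcp [ 0.5144 -0.3311  0.1026] jaw -73.6 q [-0.75  0.67  1.57  0.    0.9   0.53] gap 0.152 F [ 0.4 -0.3 -0.8]
```

View pics/za24.png

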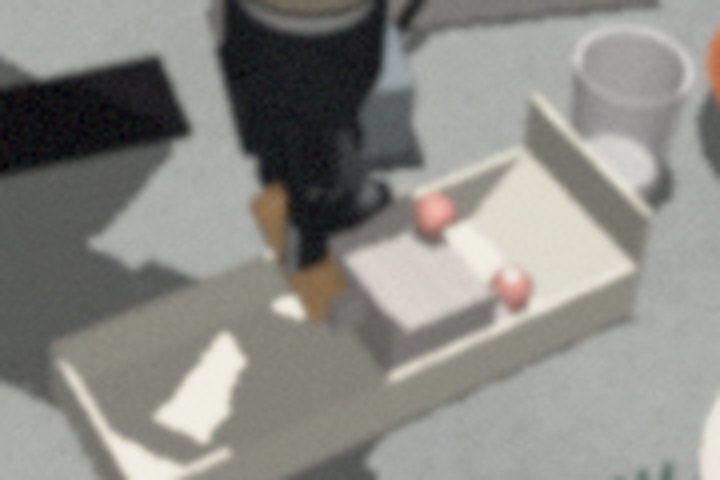

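View pics/zb24.png

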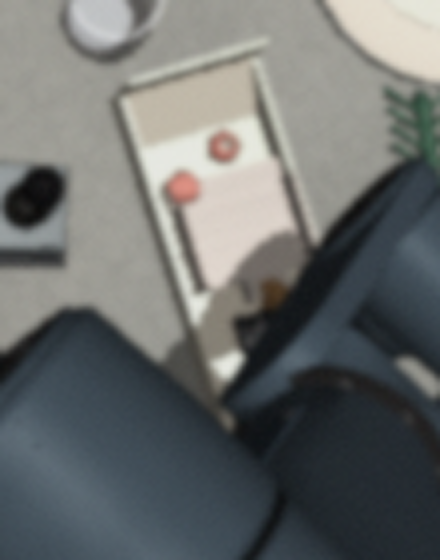

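apply_moves(motion=[[0,0.1,0.4,0,0],[0,0.4,0.8,0,0],[0,1.2,0.82,-0.05,0],[0,2.2,0.82,-0.1,0],[0,2.8,0.82,-0.13,0],[0,2.8,0.82,-0.13,0]])

```text
t: 28.9
tcp_pos: [0.4314, -0.3511, 0.0775]
tool_rot: [-0.101, 0.701, -0.699, 0.1]
force: [0.3, -0.6, -1.5]
finger_gap: 0.147
```

```bash
python3 look.py 25
```

```text
t29.00 tcp [ 0.4331 -0.3514  0.0778] jaw -73.6 q [-0.88  0.66  1.73  0.    0.75  0.4 ] gap 0.152 F [ 0.4 -0.1 -1.5]
```

View pics/za25.png

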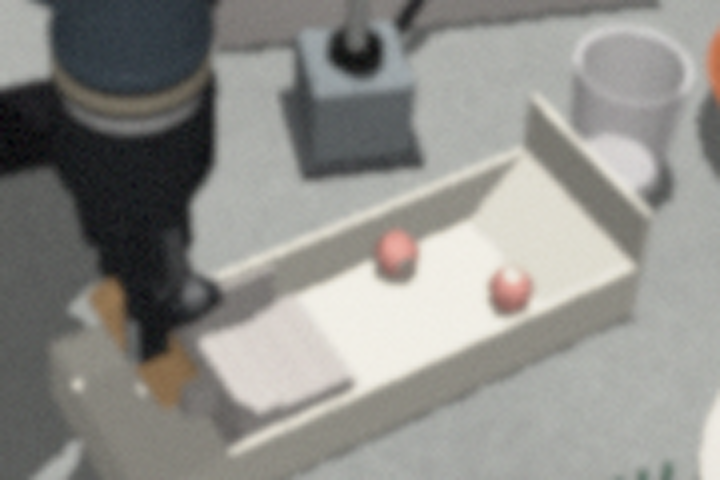

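View pics/zb25.png

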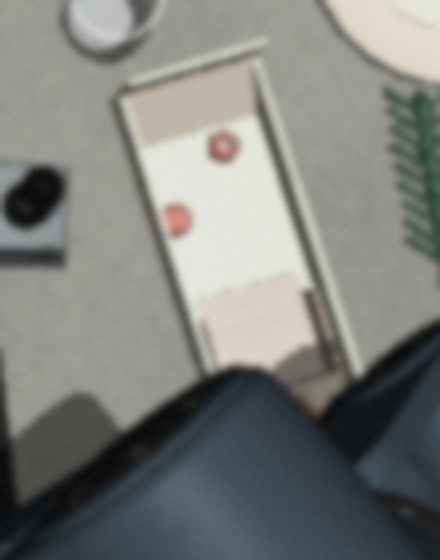

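apply_moves(motion=[[30,0.3,0,0,0],[30,0.3,0,0,0],[30,0.3,0,0,0],[0,0.3,0,0,0],[0,0.3,0,0,0],[0,0.3,0,0,0],[0,0.3,0,0,0]], squeeze=110)

```text
t: 29.88
tcp_pos: [0.4244, -0.3538, 0.0782]
tool_rot: [0.101, -0.7, 0.7, -0.101]
force: [0.9, 0.2, 2.3]
finger_gap: 0.146
```

```bash
python3 look.py 26; python3 - <<'E'
from h import *
im=cv2.imread('pics/top26.png')
F=np.array([.660,-.2895]);f=np.array([np.cos(np.radians(16.2)),np.sin(np.radians(16.2))]);l=np.array([-f[1],f[0]])
b,g,r=[im[:,:,i].astype(int) for i in range(3)]
k,L,S,C=cv2.connectedComponentsWithStats(((r-g>35)&(abs(g-b)<25)).astype(np.uint8))
for i in range(1,k):
    if S[i,4]>10 and 340<C[i,0]<420 and 140<C[i,1]<260:
        p=onz('top',*C[i],.0155)[:2]; print(S[i,4],p,'along',(p-F)@f,'lat',(p-F)@l)
p=st()[1][:2]; print('tcp',(p-F)@f,(p-F)@l)
E
```

```text
t29.98 tcp [ 0.4244 -0.3538  0.0782] jaw -73.6 q [-0.9   0.66  1.74  0.    0.75  0.39] gap 0.149 F [0.4 0.2 1.7]
22 [ 0.6432016  -0.30326558] along -0.019971867255163565 lat -0.008532393095905356
32 [ 0.59111138 -0.27037268] along -0.06081695935596378 lat 0.037587158101111434
tcp -0.2442170154239065 0.003949026559224167
```

View pics/za26.png

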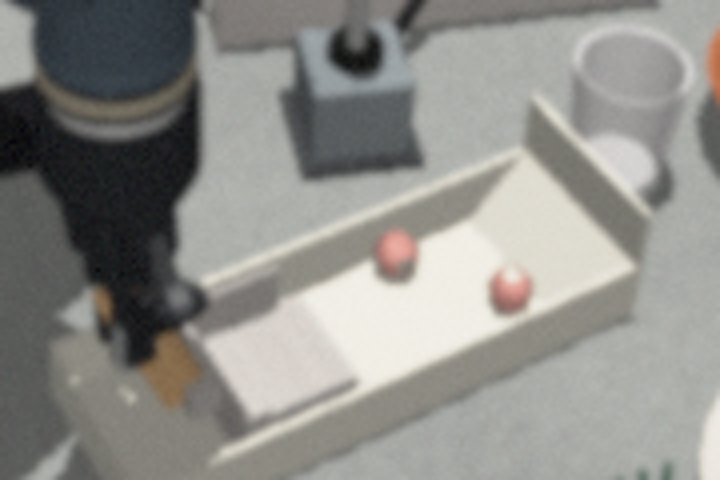

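apply_moves(motion=[[0,-0.8,0,0,0],[0,-2.4,0,0,0],[0,-3.9,0,0,0],[0,-4.1,0,0,0],[0,-4.1,0,0,0],[0,-4.1,0,0,0]])

```text
t: 30.72
tcp_pos: [0.5381, -0.3199, 0.0791]
tool_rot: [-0.105, 0.7, -0.7, 0.099]
force: [-11.3, -2.9, 11.0]
finger_gap: 0.151
```

```bash
python3 look.py 27
```

```text
t30.82 tcp [ 0.5381 -0.3199  0.0791] jaw -73.4 q [-0.71  0.73  1.54 -0.01  0.88  0.57] gap 0.152 F [-11.8  -3.7  10.8]
```

View pics/za27.png

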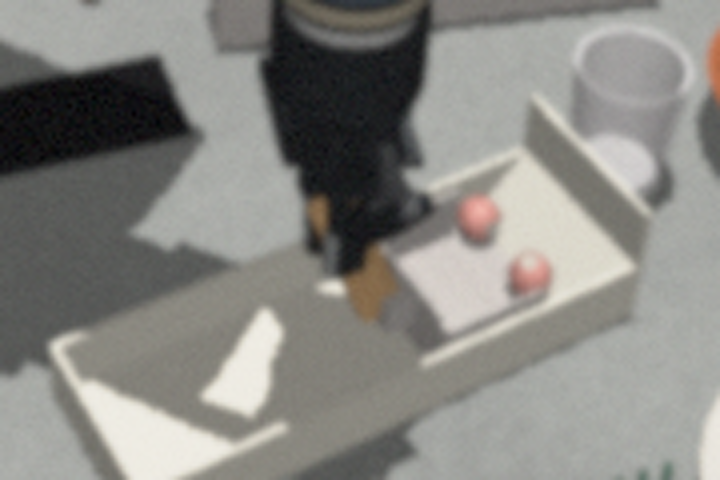

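View pics/zb27.png

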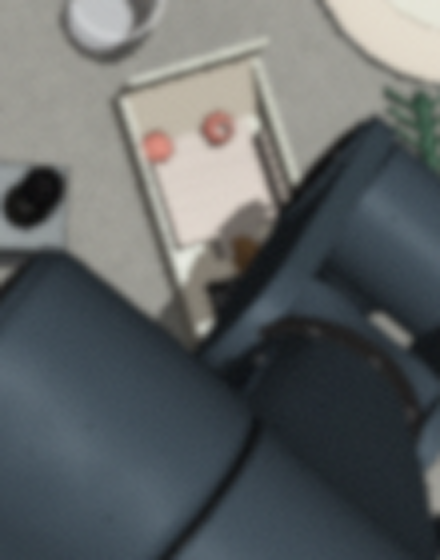

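apply_moves(motion=[[0,0,-0.2,0,0],[0,-0.15,-0.4,0,0],[0,-0.4,-0.6,0,0],[0,-0.6,-0.8,0,0],[0,-0.75,-0.95,0,0],[0,-0.75,-0.95,0,0]])

```text
t: 31.58
tcp_pos: [0.5644, -0.3123, 0.1069]
tool_rot: [0.101, -0.7, 0.7, -0.102]
force: [-0.6, -0.8, -0.6]
finger_gap: 0.145
```

apply_moves(motion=[[0,0.05,0.15,0,0],[0,0.12,0.3,0,0],[0,0.2,0.45,0,0],[0,0.3,0.6,0,0],[0,0.3,0.6,0,0]], squeeze=30)

```text
t: 32.2
tcp_pos: [0.554, -0.3183, 0.0903]
tool_rot: [0.101, -0.698, 0.702, -0.1]
force: [-9.3, -5.7, 7.4]
finger_gap: 0.15
```

```bash
python3 look.py 28
```

```text
t32.30 tcp [ 0.5539 -0.3183  0.0903] jaw -73.6 q [-0.69  0.72  1.51 -0.    0.91  0.59] gap 0.153 F [-8.4 -7.2  7.8]
```

View pics/za28.png

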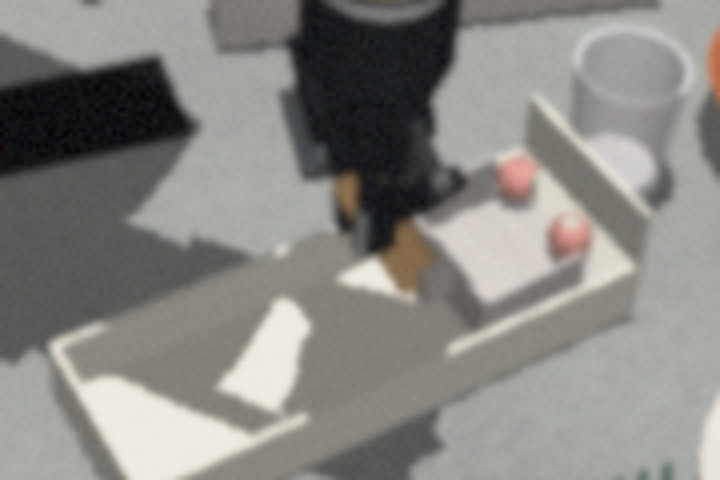

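View pics/zb28.png

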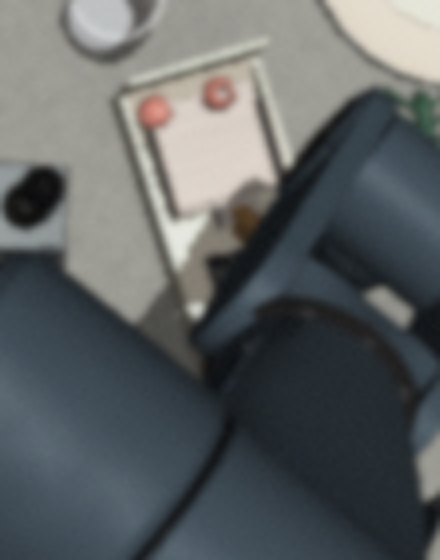

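apply_moves(motion=[[0,0.1,0.2,0,0],[0,0.22,0.4,0,0],[0,0.35,0.6,0,0],[0,0.35,0.6,0,0]], squeeze=30)

```text
t: 32.8
tcp_pos: [0.5432, -0.3208, 0.0716]
tool_rot: [0.101, -0.699, 0.701, -0.1]
force: [-8.7, -5.1, 7.3]
finger_gap: 0.153
```

```bash
python3 look.py 29
```

```text
t32.90 tcp [ 0.5433 -0.3208  0.0716] jaw -73.6 q [-0.71  0.74  1.54 -0.    0.87  0.58] gap 0.151 F [-7.5 -5.7  6.1]
```

View pics/za29.png

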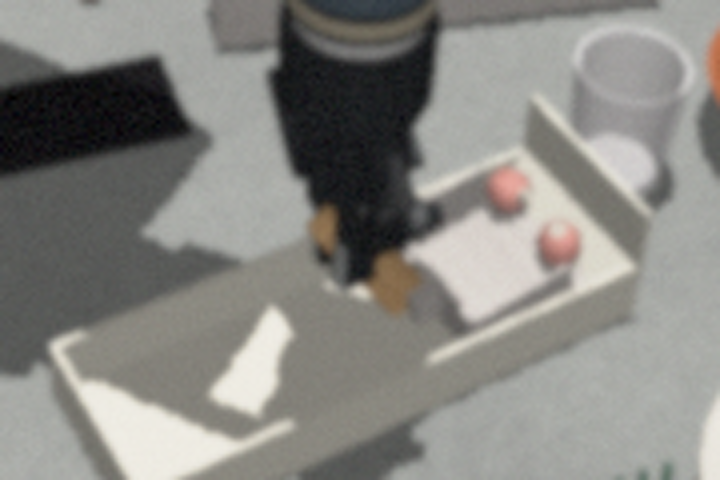

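View pics/zb29.png

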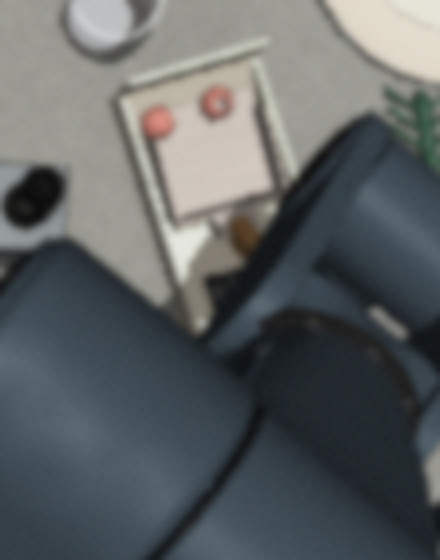

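apply_moves(motion=[[0,-0.05,-0.1,0,0],[0,0.05,-0.2,0.03,0],[0,0.15,-0.25,0.06,0],[0,0.3,-0.3,0.1,0],[0,0.5,-0.3,0.13,0],[0,0.7,-0.3,0.13,0],[0,0.9,-0.3,0.13,0],[0,1.1,-0.3,0.13,0],[0,1.25,-0.3,0.13,0],[0,1.35,-0.3,0.13,0],[0,1.4,-0.3,0.13,0]], squeeze=110)

```text
t: 34.28
tcp_pos: [0.5056, -0.3337, 0.0795]
tool_rot: [-0.101, 0.7, -0.7, 0.101]
force: [-1.2, 0.1, -1.2]
finger_gap: 0.151
```

```bash
python3 look.py 30
```

```text
t34.38 tcp [ 0.5058 -0.3337  0.0795] jaw -73.6 q [-0.77  0.7   1.6   0.    0.84  0.52] gap 0.152 F [-0.5 -0.2 -1.5]
```

View pics/za30.png

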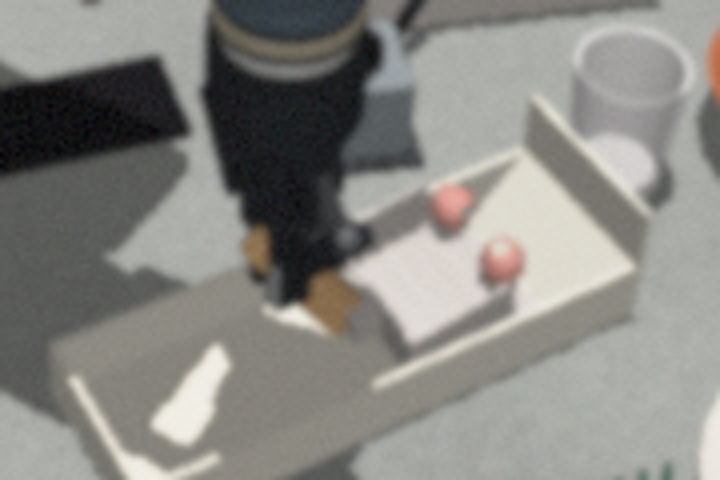

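View pics/zb30.png

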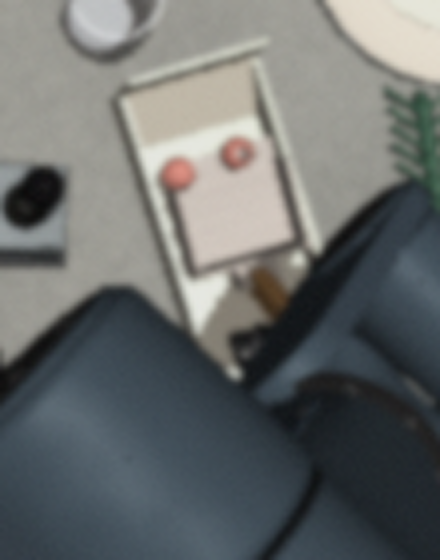

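apply_moves(motion=[[0,0.08,0,0,0],[0,0.25,0,0,0],[0,0.5,0,0,0],[0,0.8,0,0,0],[0,1.1,0,0,0],[0,1.4,0,0,0],[0,1.7,0,0,0],[0,2,0,0,0],[0,2.25,0,0,0],[0,2.4,0,0,0],[0,2.5,0,0,0],[0,2.5,0,0,0]])

```text
t: 35.88
tcp_pos: [0.4338, -0.3549, 0.0795]
tool_rot: [-0.101, 0.7, -0.7, 0.101]
force: [-0.7, -0.7, -2.6]
finger_gap: 0.155
```

apply_moves(motion=[[0,-1.7,0,0,0],[0,-2.8,0,0,0],[0,-3.4,0,0,0],[0,-3.7,0,0,0],[0,-3.7,0,0,0]])

```text
t: 36.5
tcp_pos: [0.54, -0.3233, 0.0793]
tool_rot: [-0.102, 0.7, -0.7, 0.101]
force: [-0.2, 0.0, -2.5]
finger_gap: 0.148
```

```bash
python3 look.py 31
```

```text
t36.60 tcp [ 0.5392 -0.3235  0.0793] jaw -73.6 q [-0.72  0.73  1.54 -0.    0.88  0.57] gap 0.149 F [-0.6 -0.4 -1.7]
```

View pics/za31.png

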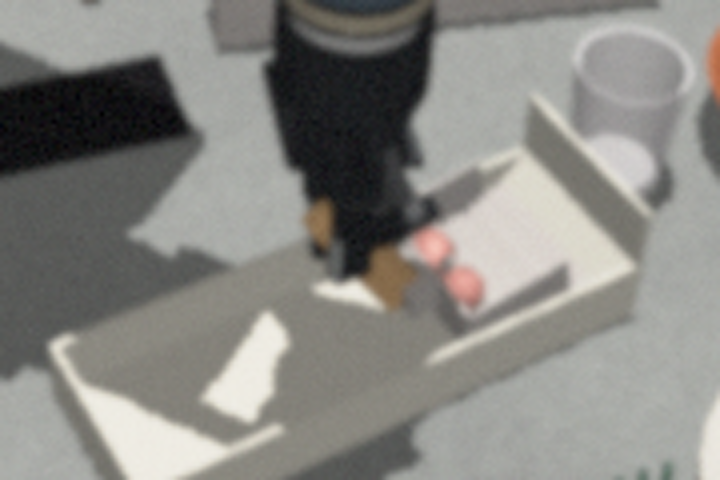

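View pics/zb31.png

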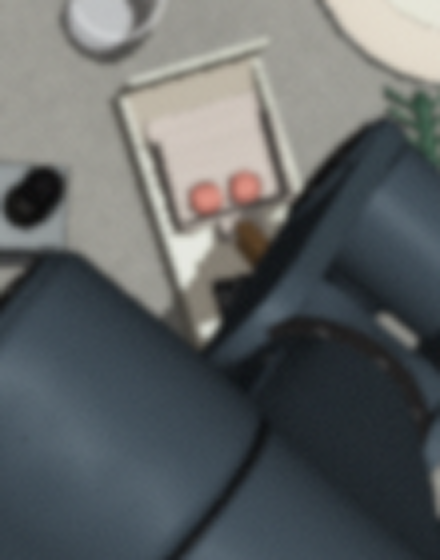

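```bash
python3 - <<'E'
from h import *
rel([(.5392,-.3235,.30,-73.6),(.528,.004,.30,-73.6),(.528,.004,.194,-73.6)])
E
```

```text
t36.60 tcp [ 0.5392 -0.3235  0.0793] jaw -73.6 q [-0.72  0.73  1.54 -0.    0.88  0.57] gap 0.149 F [-0.6 -0.4 -1.7]
 to (0.5392, -0.3235, 0.3, -73.6) -> [ 0.01 -7.36 -0.01] tw 0.0 (alt -18.00) r 0.629 q1 -0.54
 to (0.528, 0.004, 0.3, -73.6) -> [ -2.72  -7.35 -10.59] tw 0.0 (alt -18.00) r 0.528 q1 0.01
 to (0.528, 0.004, 0.194, -73.6) -> [ -2.72  -3.82 -10.58] tw 0.0 (alt -18.00) r 0.528 q1 0.01
```

apply_moves(motion=[[0,0.1,-0.8,0,0],[0,0.1,-2.2,0,0],[0,0.1,-3.8,0,0],[0,0,-5.4,0,0],[0,-0.1,-6.8,-0.5,0],[0,-0.3,-7.35,-1.5,0],[0,-0.6,-7.35,-2.8,0],[0,-1,-7.35,-4.2,0],[0,-1.5,-7.35,-5.8,0],[0,-2,-7.35,-7.4,0],[0,-2.4,-7.35,-8.8,0],[0,-2.6,-7.35,-9.8,0]])

```text
t: 38.1
tcp_pos: [0.5305, -0.0181, 0.2998]
tool_rot: [-0.102, 0.7, -0.7, 0.101]
force: [-0.1, -0.7, -1.9]
finger_gap: 0.15
```

```bash
python3 look2.py 32; python3 - <<'E'
from h import *
rel([(.528,.004,.30,-73.6),(.528,.004,.194,-73.6)])
E
```

```text
t38.20 tcp [ 0.5299 -0.017   0.2998] jaw -73.4 q [-0.24  0.32  1.58  0.    1.24  1.04] gap 0.153 F [-0.   0.7 -2.4]
 to (0.528, 0.004, 0.3, -73.6) -> [-0.14 -0.01 -0.69] tw 0.02 (alt -17.98) r 0.528 q1 0.01
 to (0.528, 0.004, 0.194, -73.6) -> [-0.15  3.53 -0.68] tw 0.02 (alt -17.98) r 0.528 q1 0.01
```

View pics/za32.png

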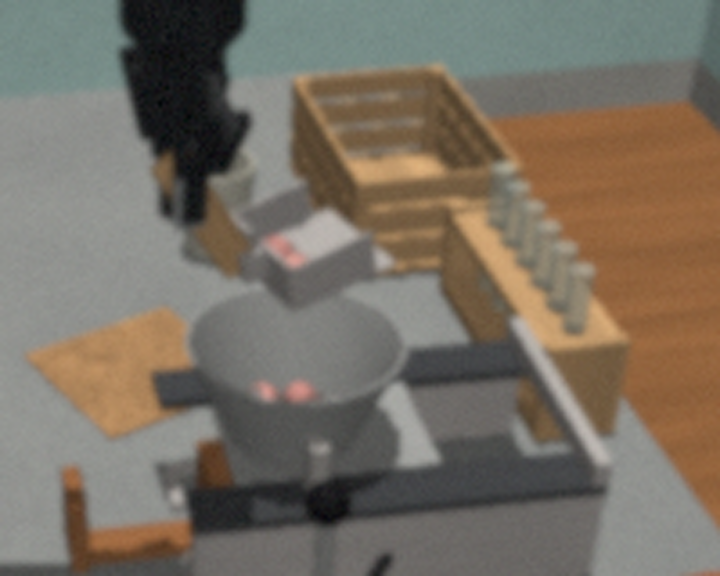

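apply_moves(motion=[[0,-0.1,0.3,-0.4,0],[0,-0.15,1,-0.7,0],[0,-0.15,2,-0.7,0],[0,-0.15,3,-0.7,0],[0,-0.15,3.4,-0.7,0],[0,-0.15,3.4,-0.7,0]])

```text
t: 38.95
tcp_pos: [0.5312, 0.0015, 0.1979]
tool_rot: [0.1, -0.7, 0.7, -0.101]
force: [1.8, 0.5, -1.5]
finger_gap: 0.149
```

```bash
python3 look2.py 33; python3 - <<'E'
from h import *
rel([])
E
```

```text
t39.05 tcp [0.5308 0.0015 0.1986] jaw -73.6 q [-0.21  0.44  1.7  -0.    0.99  1.08] gap 0.149 F [ 1.9  0.8 -1. ]
```

View pics/za33.png

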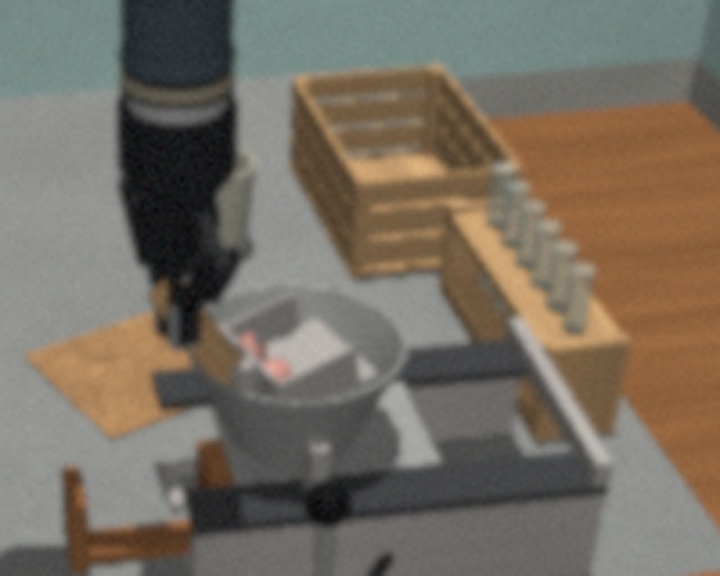

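apply_moves(motion=[[0,-0.35,-0.15,0,0],[0,-0.65,-0.6,0,0],[0,-0.95,-1.05,0,0],[0,-1.25,-1.35,0,0],[0,-1.6,-1.65,0,0],[0,-1.95,-1.95,0,0],[0,-2.3,-2.2,0,0],[0,-2.7,-2.4,0,0],[0,-3.1,-2.6,0,0],[0,-3.5,-2.75,0,0],[0,-3.5,-2.75,0,0]], squeeze=45)

```text
t: 40.42
tcp_pos: [0.6321, 0.0319, 0.2807]
tool_rot: [0.101, -0.7, 0.7, -0.102]
force: [-0.6, -1.1, -1.3]
finger_gap: 0.148
```

```bash
python3 look2.py 34; python3 - <<'E'
from h import *
rel([])
E
```

```text
t40.52 tcp [0.6305 0.0318 0.28  ] jaw -73.5 q [-0.13  0.49  1.36 -0.    1.3   1.16] gap 0.147 F [-0.7 -0.1 -1.6]
```

View pics/za34.png

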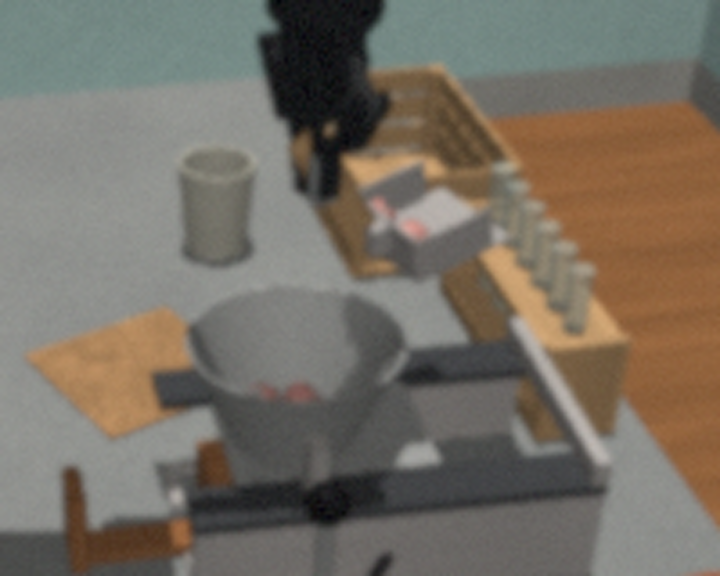

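```bash
python3 - <<'E'
from h import *
rel([(.6305,.0318,.31,-73.6),(.455,-.3495,.31,-73.6),(.455,-.3495,.10,-73.6)])
F=np.array([.660,-.2895]);f=np.array([np.cos(np.radians(16.2)),np.sin(np.radians(16.2))]);l=np.array([-f[1],f[0]])
print((np.array([.455,-.3495])-F)@l)
E
```

```text
t40.52 tcp [0.6305 0.0318 0.28  ] jaw -73.5 q [-0.13  0.49  1.36 -0.    1.3   1.16] gap 0.147 F [-0.7 -0.1 -1.6]
 to (0.6305, 0.0318, 0.31, -73.6) -> [ 0. -1. -0.] tw 0.01 (alt -17.99) r 0.631 q1 0.05
 to (0.455, -0.3495, 0.31, -73.6) -> [ 9.21 -0.99 10.53] tw 0.01 (alt -17.99) r 0.574 q1 -0.66
 to (0.455, -0.3495, 0.1, -73.6) -> [ 9.2   6.01 10.53] tw 0.01 (alt -17.99) r 0.574 q1 -0.66
-0.000424444402574574
```

apply_moves(motion=[[0,0.2,-0.6,0.3,0],[0,0.6,-1,1,0],[0,1.2,-1,2,0],[0,2.1,-1,3.1,0],[0,3.1,-1,4.2,0],[0,4.1,-1,5.3,0],[0,5.1,-1,6.4,0],[0,6.1,-1,7.5,0],[0,7,-1,8.6,0],[0,7.9,-0.6,9.5,0],[0,8.7,0,10.2,0],[0,9.1,0.6,10.5,0]], squeeze=100)

```text
t: 42.02
tcp_pos: [0.4569, -0.3503, 0.2636]
tool_rot: [0.1, -0.699, 0.701, -0.1]
force: [1.2, 0.4, -1.6]
finger_gap: 0.149
```

```bash
python3 look2.py 35; python3 - <<'E'
from h import *
rel([(.455,-.3495,.10,-73.6),(.455,-.3495,.068,-73.6)])
s=cv2.imread('pics/side35.png'); cv2.imwrite('pics/z.png',cv2.resize(s[200:380,190:410],None,fx=3.3,fy=3.3,interpolation=cv2.INTER_CUBIC))
E
```

```text
t42.12 tcp [ 0.4559 -0.3488  0.2618] jaw -73.7 q [-0.85  0.43  1.53 -0.    1.19  0.44] gap 0.151 F [ 0.6  0.6 -1.9]
 to (0.455, -0.3495, 0.1, -73.6) -> [0.02 5.39 0.03] tw -0.01 (alt 17.99) r 0.574 q1 -0.66
 to (0.455, -0.3495, 0.068, -73.6) -> [0.02 6.46 0.03] tw -0.01 (alt 17.99) r 0.574 q1 -0.66
```

View pics/z.png

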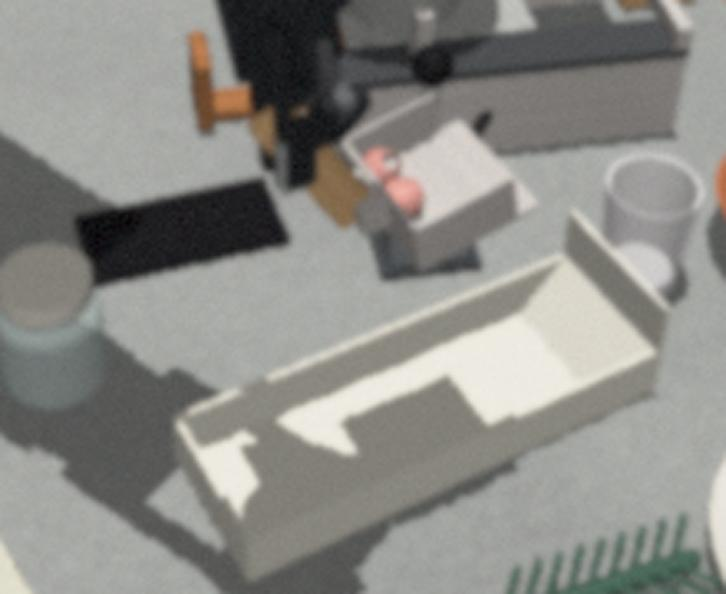

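View pics/zb35.png

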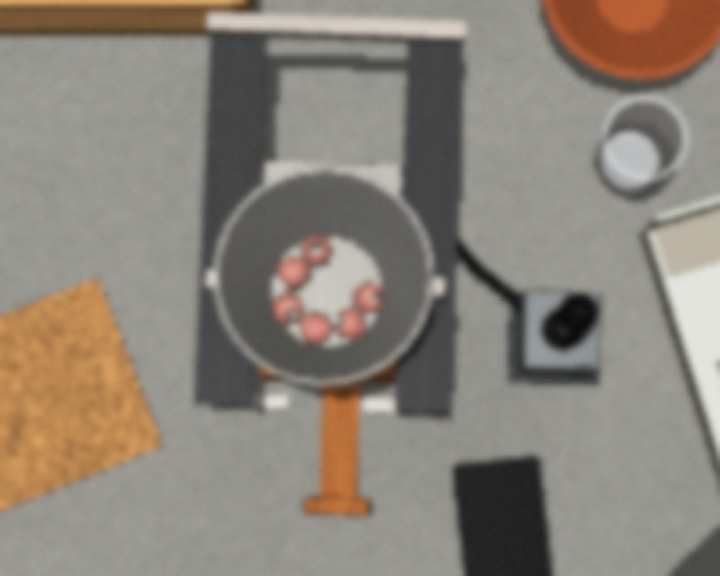

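apply_moves(motion=[[0,0,1,0,0],[0,0,2.2,0,0],[0,0,3.5,0.03,0],[0,0,4.8,0.03,0],[0,0,5.6,0.03,0],[0,0,6.2,0.03,0],[0,0,6.45,0.03,0],[0,0,6.45,0.03,0]])

```text
t: 43.12
tcp_pos: [0.459, -0.3487, 0.0694]
tool_rot: [0.101, -0.7, 0.7, -0.101]
force: [-0.5, -0.2, -1.2]
finger_gap: 0.148
```

```bash
python3 look.py 36
```

```text
t43.23 tcp [ 0.4592 -0.3491  0.07  ] jaw -73.5 q [-0.84  0.69  1.68  0.    0.77  0.44] gap 0.152 F [ 0.4 -0.7 -1.2]
```

View pics/za36.png

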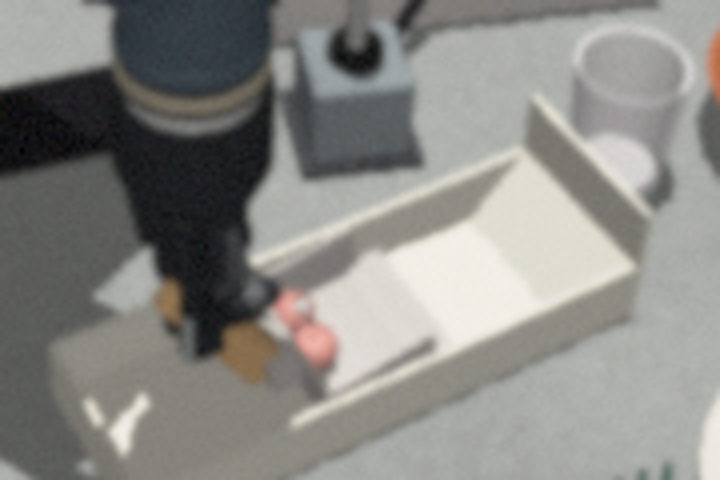

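apply_moves(motion=[[0,0,0.2,0,0],[0,0,0.4,0,0],[0,0,0.45,0,0]])

```text
t: 43.6
tcp_pos: [0.4583, -0.3521, 0.0609]
tool_rot: [0.102, -0.697, 0.702, -0.102]
force: [-14.2, -1.9, 35.2]
finger_gap: 0.145
```

apply_moves(motion=[[20,0,0,0,0],[24,0,0,0,0],[26,0,0,0,0],[26,0,0,0,0]])

```text
t: 44.1
tcp_pos: [0.4586, -0.3482, 0.0551]
tool_rot: [-0.101, 0.7, -0.7, 0.101]
force: [1.0, 0.3, 1.2]
finger_gap: 0.303
```

```bash
python3 look.py 37
```

```text
t44.20 tcp [ 0.4586 -0.3483  0.0551] jaw -73.5 q [-0.84  0.72  1.69  0.    0.74  0.44] gap 0.31 F [-0.   0.  -0.5]
```

View pics/za37.png

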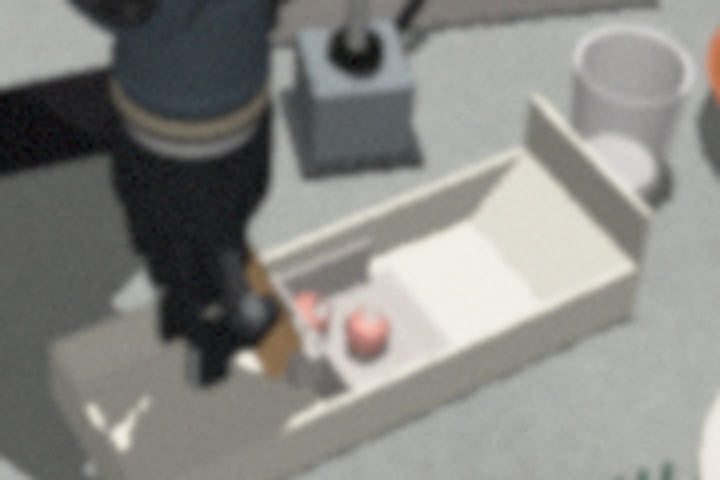

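View pics/zb37.png

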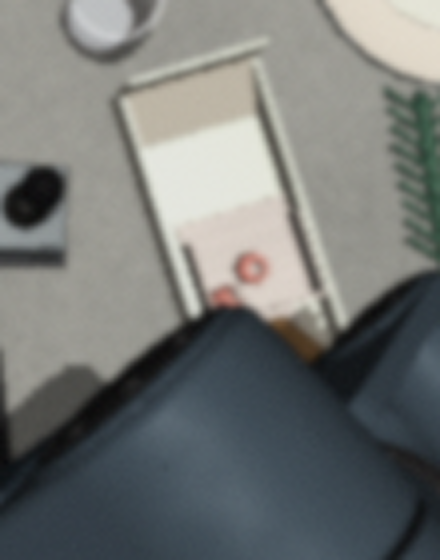

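```bash
python3 - <<'E'
from h import *
f=np.array([np.cos(np.radians(16.2)),np.sin(np.radians(16.2)),0])
t=cv2.imread('pics/top37.png'); cv2.imwrite('pics/z.png',cv2.resize(t[180:230,365:415],None,fx=12,fy=12,interpolation=cv2.INTER_CUBIC))
a,b=[onz('top',*full(330,140,4,u,v),.0065) for u,v in [(182,225),(287,200)]]
m=(a+b)/2; print(a,b,np.linalg.norm(a-b),m, m-.119*f)
g=(m-.119*f); rel([(g[0],g[1],.0775,-73.6)])
E
```

```text
[ 0.58814198 -0.27465799  0.0065    ] [ 0.60656876 -0.35237882  0.0065    ] 0.07987536026133694 [ 0.59735537 -0.3135184   0.0065    ] [ 0.48308042 -0.34671835  0.0065    ]
t44.20 tcp [ 0.4586 -0.3483  0.0551] jaw -73.5 q [-0.84  0.72  1.69  0.    0.74  0.44] gap 0.31 F [-0.   0.  -0.5]
 to (np.float64(0.48308042339167), np.float64(-0.3467183461386519), 0.0775, -73.6) -> [-0.8  -0.75  0.18] tw 0.01 (alt -17.99) r 0.595 q1 -0.62
```

View pics/z.png

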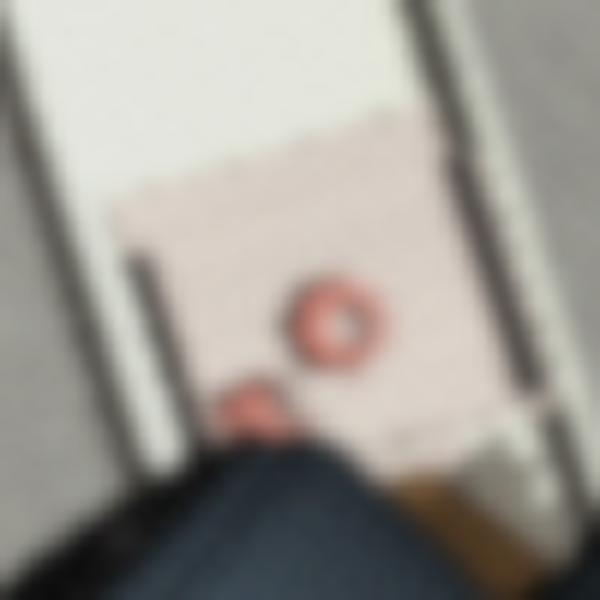

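apply_moves(motion=[[28,0,-0.4,0.05,0],[28,-0.3,-0.75,0.1,0],[28,-0.7,-0.75,0.13,0],[28,-0.8,-0.75,0.13,0],[28,-0.8,-0.75,0.13,0],[0,-0.8,-0.75,0.13,0],[0,-0.8,-0.75,0.13,0],[0,-0.8,-0.75,0.13,0],[0,-0.8,-0.75,0.13,0]], squeeze=100)

```text
t: 45.32
tcp_pos: [0.4823, -0.345, 0.0778]
tool_rot: [-0.101, 0.7, -0.699, 0.101]
force: [0.1, 1.4, 0.3]
finger_gap: 0.15
```

```bash
python3 look.py 38
```

```text
t45.42 tcp [ 0.4823 -0.345   0.0778] jaw -73.5 q [-0.81  0.69  1.63  0.    0.82  0.47] gap 0.154 F [-0.8  1.9 -0.5]
```

View pics/za38.png

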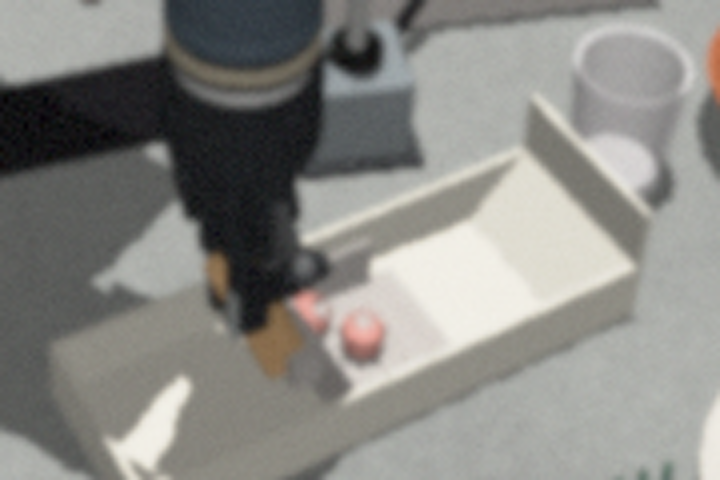

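View pics/zb38.png

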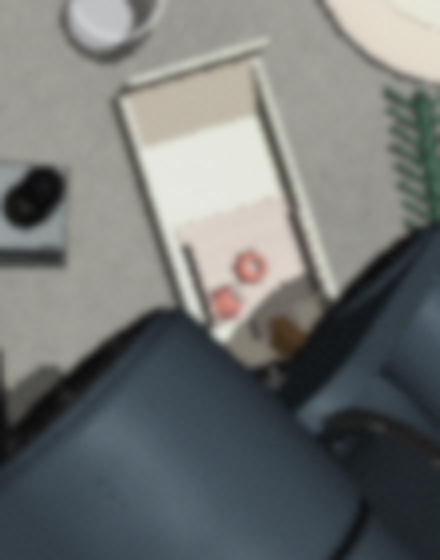

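```bash
python3 - <<'E'
from h import *
rel([(.4823,-.345,.30,-73.6),(.549,.011,.30,-73.6),(.549,.011,.22,-73.6)])
E
```

```text
t45.42 tcp [ 0.4823 -0.345   0.0778] jaw -73.5 q [-0.81  0.69  1.63  0.    0.82  0.47] gap 0.154 F [-0.8  1.9 -0.5]
 to (0.4823, -0.345, 0.3, -73.6) -> [ 0.   -7.41 -0.01] tw 0.01 (alt -17.99) r 0.593 q1 -0.62
 to (0.549, 0.011, 0.3, -73.6) -> [ -5.49  -7.4  -10.76] tw 0.01 (alt -17.99) r 0.549 q1 0.02
 to (0.549, 0.011, 0.22, -73.6) -> [ -5.49  -4.73 -10.76] tw 0.01 (alt -17.99) r 0.549 q1 0.02
```

apply_moves(motion=[[0,0,-0.6,0,0],[0,0,-1.8,0,0],[0,0,-3.4,0,0],[0,0,-5,0,0],[0,-0.1,-6.4,-0.5,0],[0,-0.4,-7.3,-1.3,0],[0,-0.9,-7.4,-2.4,0],[0,-1.5,-7.4,-3.7,0],[0,-2.2,-7.4,-5,0],[0,-2.9,-7.4,-6.3,0],[0,-3.6,-7.4,-7.6,0],[0,-4.3,-7.4,-8.8,0]])

```text
t: 46.92
tcp_pos: [0.5319, -0.0545, 0.3013]
tool_rot: [0.1, -0.699, 0.7, -0.102]
force: [0.0, -0.6, -1.7]
finger_gap: 0.148
```

```bash
python3 - <<'E'
from h import *
rel([(.549,.011,.30,-73.6),(.549,.011,.219,-73.6)])
E
```

```text
t46.92 tcp [ 0.5319 -0.0545  0.3013] jaw -73.6 q [-0.31  0.32  1.57 -0.    1.24  0.97] gap 0.148 F [ 0.  -0.6 -1.7]
 to (0.549, 0.011, 0.3, -73.6) -> [-1.16  0.04 -1.93] tw 0.0 (alt -18.00) r 0.549 q1 0.02
 to (0.549, 0.011, 0.219, -73.6) -> [-1.16  2.74 -1.94] tw 0.0 (alt -18.00) r 0.549 q1 0.02
```

apply_moves(motion=[[0,-0.5,0,-0.8,0],[0,-0.9,0,-1.4,0],[0,-1.1,0,-1.75,0],[0,-1.1,0,-1.8,0],[0,-1.1,0,-1.8,0]])

```text
t: 47.55
tcp_pos: [0.5478, 0.0048, 0.3002]
tool_rot: [0.101, -0.7, 0.7, -0.101]
force: [0.3, 0.1, -1.1]
finger_gap: 0.146
```

```bash
python3 look2.py 39; python3 - <<'E'
from h import *
rel([(.549,.011,.219,-73.6)])
E
```

```text
t47.65 tcp [0.5479 0.0046 0.3001] jaw -73.6 q [-0.2   0.35  1.54 -0.    1.25  1.09] gap 0.151 F [-1.2 -0.4 -1.6]
 to (0.549, 0.011, 0.219, -73.6) -> [-0.1  2.7 -0.2] tw -0.0 (alt 18.00) r 0.549 q1 0.02
```

View pics/za39.png

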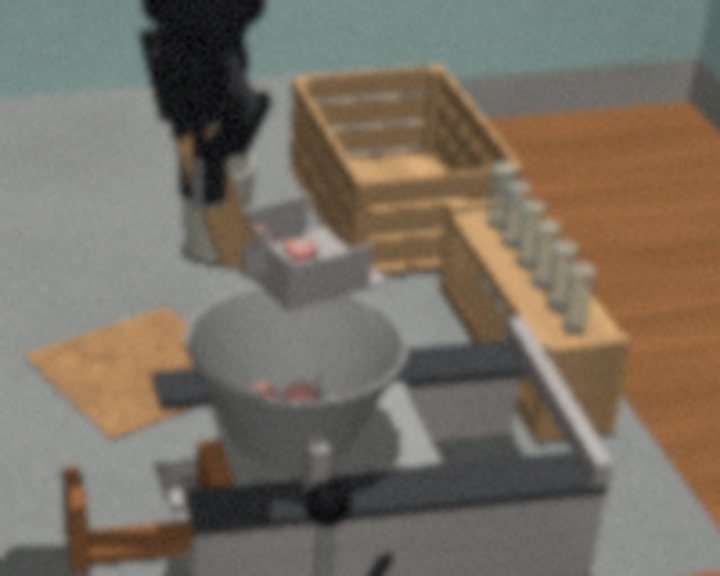

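Two lumps still sit in the pan, now flat. Lower it into the funnel, then push to tilt and retract, as the first time.

apply_moves(motion=[[0,-0.1,0.4,-0.15,0],[0,-0.1,1.3,-0.2,0],[0,-0.1,2.2,-0.2,0],[0,-0.1,2.7,-0.2,0],[0,-0.1,2.7,-0.2,0],[0,-0.1,2.7,-0.2,0]])

```text
t: 48.4
tcp_pos: [0.55, 0.0119, 0.2197]
tool_rot: [0.101, -0.7, 0.7, -0.102]
force: [-0.1, 0.9, -1.4]
finger_gap: 0.15
```

apply_moves(motion=[[0,-0.3,0,0,0],[0,-0.6,-0.15,0,0],[0,-0.9,-0.4,0,0],[0,-1.2,-0.65,0,0],[0,-1.6,-0.9,0,0],[0,-2,-1.1,0,0],[0,-2.4,-1.3,0,0],[0,-2.8,-1.45,0,0],[0,-3.1,-1.55,0,0],[0,-3.1,-1.55,0,0]], squeeze=45)

```text
t: 49.65
tcp_pos: [0.6374, 0.0365, 0.2664]
tool_rot: [0.103, -0.698, 0.701, -0.1]
force: [-3.5, -4.8, 1.3]
finger_gap: 0.15
```

```bash
python3 look2.py 40; python3 - <<'E'
from h import *
rel([])
E
```

```text
t49.75 tcp [0.6372 0.0365 0.2664] jaw -73.5 q [-0.12  0.51  1.35 -0.01  1.28  1.17] gap 0.155 F [-3.5 -3.8  1.4]
```

View pics/za40.png

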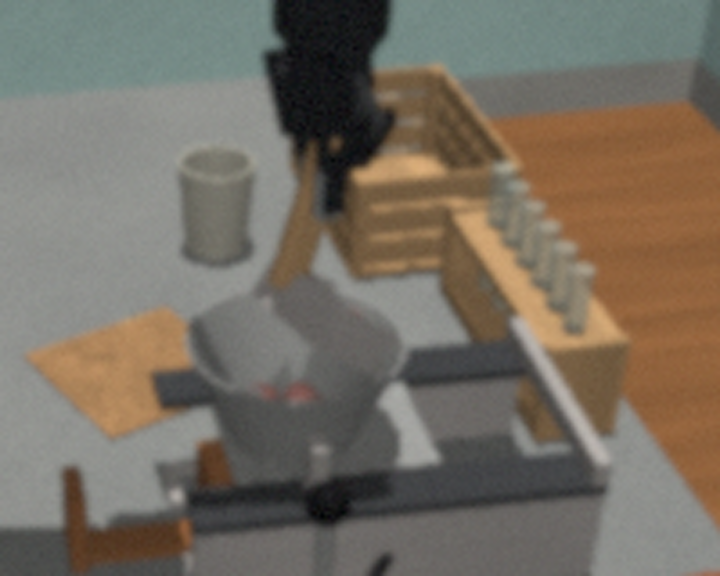

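apply_moves(motion=[[0,1.3,-0.1,0,0],[0,1.3,-0.1,0,0],[0,1.3,-0.3,0,0],[0,1.3,-1.6,0,0],[0,1.3,-3,0,0],[0,1.3,-3,0,0]], squeeze=80)

```text
t: 50.5
tcp_pos: [0.6048, 0.0273, 0.3607]
tool_rot: [0.097, -0.699, 0.701, -0.106]
force: [0.3, -0.3, -1.0]
finger_gap: 0.154
```

```bash
python3 look2.py 41; python3 - <<'E'
from h import *
rel([(.4553,-.3506,.355,-73.6),(.4553,-.3506,.25,-73.6)])
E
```

```text
t50.60 tcp [0.6018 0.0275 0.356 ] jaw -73.5 q [-0.14  0.38  1.33  0.    1.43  1.14] gap 0.151 F [ 0.1  0.3 -1.2]
 to (0.4553, -0.3506, 0.355, -73.6) -> [ 8.26  0.02 10.7 ] tw 0.01 (alt -17.99) r 0.575 q1 -0.66
 to (0.4553, -0.3506, 0.25, -73.6) -> [ 8.26  3.52 10.7 ] tw 0.01 (alt -17.99) r 0.575 q1 -0.66
```

View pics/za41.png

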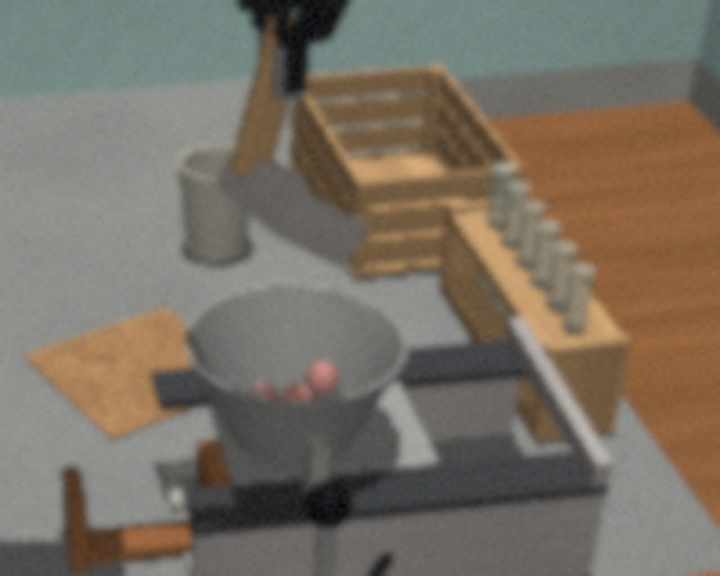

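```bash
python3 - <<'E'
from h import *
rel([(.4955,-.3375,.355,-73.6),(.4955,-.3375,.145,-73.6),(.414,-.361,.0785,-73.6)])
E
```

```text
t50.60 tcp [0.6018 0.0275 0.356 ] jaw -73.5 q [-0.14  0.38  1.33  0.    1.43  1.14] gap 0.151 F [ 0.1  0.3 -1.2]
 to (0.4955, -0.3375, 0.355, -73.6) -> [ 6.85  0.03 10.66] tw 0.01 (alt -17.99) r 0.600 q1 -0.60
 to (0.4955, -0.3375, 0.145, -73.6) -> [ 6.86  7.03 10.66] tw 0.01 (alt -17.99) r 0.600 q1 -0.60
 to (0.414, -0.361, 0.0785, -73.6) -> [ 9.69  9.24 10.64] tw 0.01 (alt -17.99) r 0.549 q1 -0.72
```

apply_moves(motion=[[0,0.9,0,1.4,0],[0,1.9,0,2.9,0],[0,2.9,0,4.5,0],[0,3.9,0,6.1,0],[0,4.9,0,7.7,0],[0,5.9,0.4,9.2,0],[0,6.6,1.2,10.4,0],[0,6.85,2.2,10.65,0],[0,6.85,3.2,10.65,0],[0,6.85,3.2,10.65,0],[0,6.85,3.2,10.65,0]])

```text
t: 51.98
tcp_pos: [0.4949, -0.3374, 0.2596]
tool_rot: [0.101, -0.7, 0.7, -0.101]
force: [-0.0, -0.7, -1.1]
finger_gap: 0.153
```

```bash
python3 look2.py 42; python3 - <<'E'
from h import *
rel([(.4955,-.3375,.145,-73.6),(.414,-.361,.0785,-73.6)])
s=cv2.imread('pics/side42.png'); cv2.imwrite('pics/z.png',cv2.resize(s[200:380,190:410],None,fx=3.3,fy=3.3,interpolation=cv2.INTER_CUBIC))
E
```

```text
t52.08 tcp [ 0.4953 -0.3377  0.2608] jaw -73.5 q [-0.78  0.46  1.47  0.    1.21  0.5 ] gap 0.152 F [-0.1 -1.  -0.3]
 to (0.4955, -0.3375, 0.145, -73.6) -> [-0.    3.86 -0.01] tw 0.01 (alt -17.99) r 0.600 q1 -0.60
 to (0.414, -0.361, 0.0785, -73.6) -> [ 2.83  6.07 -0.04] tw 0.01 (alt -17.99) r 0.549 q1 -0.72
```

View pics/z.png

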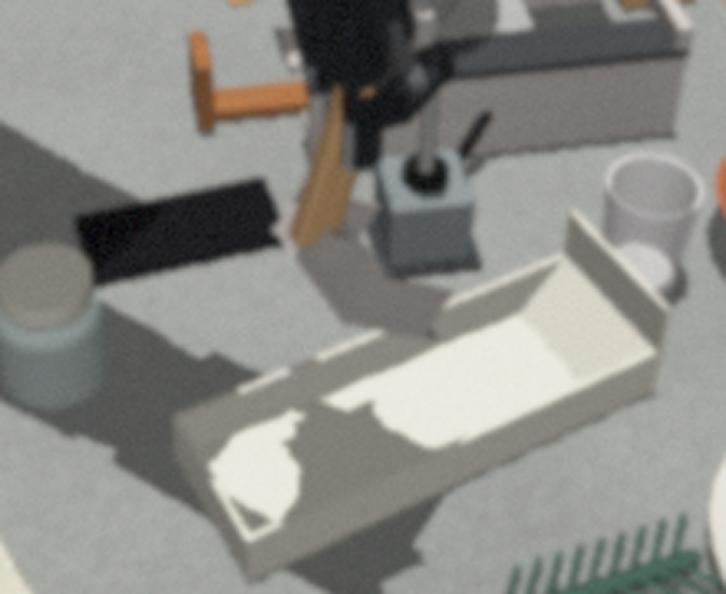

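View pics/zb42.png

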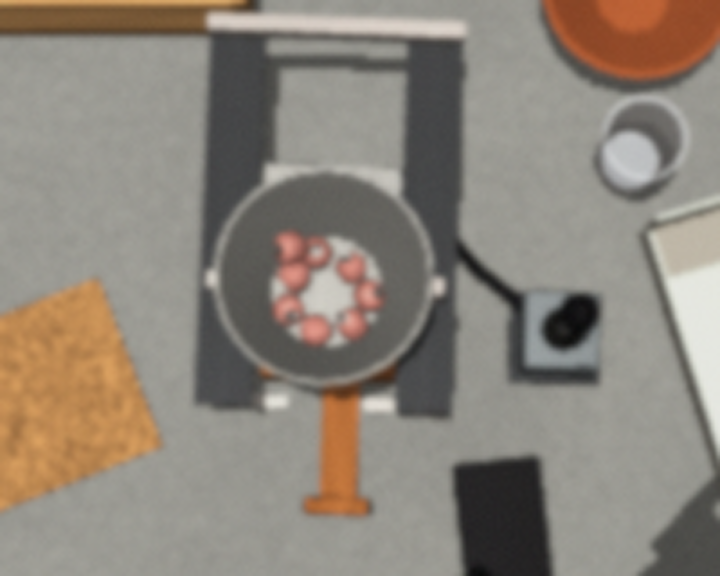

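apply_moves(motion=[[0,0,1.2,0,0],[0,0,2.5,0,0],[0,0,3.5,0,0],[0,0.3,3.9,0,0],[0,0.75,4.2,0,0],[0,1.2,4.55,0,0],[0,1.65,4.95,0,0],[0,2.1,5.4,0,0],[0,2.5,5.8,-0.03,0],[0,2.75,6.05,-0.03,0],[0,2.75,6.05,-0.03,0]], squeeze=40)

```text
t: 53.45
tcp_pos: [0.4147, -0.364, 0.0815]
tool_rot: [0.099, -0.697, 0.703, -0.101]
force: [-5.3, -2.7, 12.2]
finger_gap: 0.15
```

apply_moves(motion=[[24,0,0,0,0],[30,0,0,0,0],[30,0,0,0,0],[30,0,0,0,0]])

```text
t: 53.95
tcp_pos: [0.415, -0.3596, 0.0778]
tool_rot: [-0.101, 0.7, -0.7, 0.101]
force: [-0.1, -0.2, -0.3]
finger_gap: 0.352
```

```bash
python3 look.py 43
```

```text
t54.05 tcp [ 0.415  -0.3596  0.0778] jaw -73.5 q [-0.92  0.65  1.75  0.    0.74  0.37] gap 0.351 F [ 0.6 -0.2 -0.4]
```

View pics/za43.png

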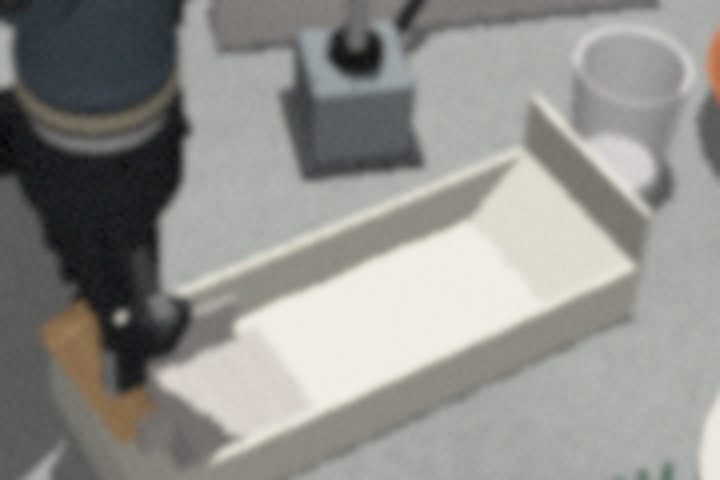

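apply_moves(motion=[[36,0,-0.5,0,0],[36,0,-2,0,0],[40,0,-4,0,0],[40,-1.5,-5,-1.5,0],[40,-2.5,-5,-3,0],[40,-2.5,-5,-3,0]])

```text
t: 54.8
tcp_pos: [0.462, -0.2483, 0.2296]
tool_rot: [-0.103, 0.7, -0.699, 0.103]
force: [0.1, -0.5, 0.2]
finger_gap: 0.467
```

```bash
python3 look.py 44
```

```text
t54.90 tcp [ 0.4617 -0.2519  0.2289] jaw -73.4 q [-0.71  0.4   1.68 -0.    1.06  0.57] gap 0.465 F [ 0.5 -1.1 -0.3]
```

View pics/za44.png

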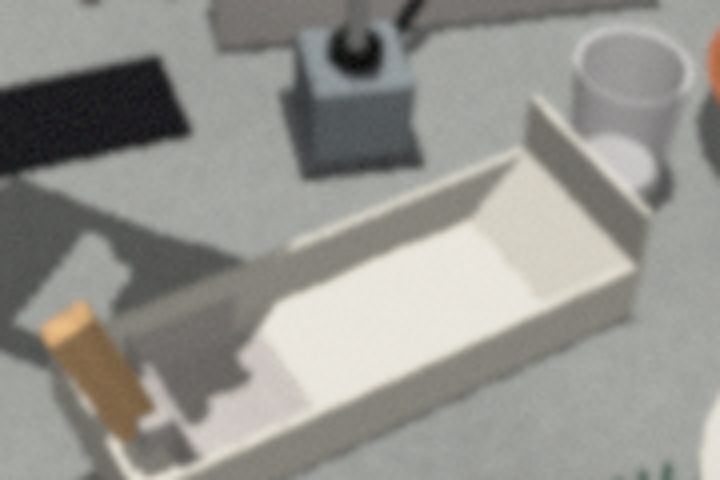

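View pics/zb44.png

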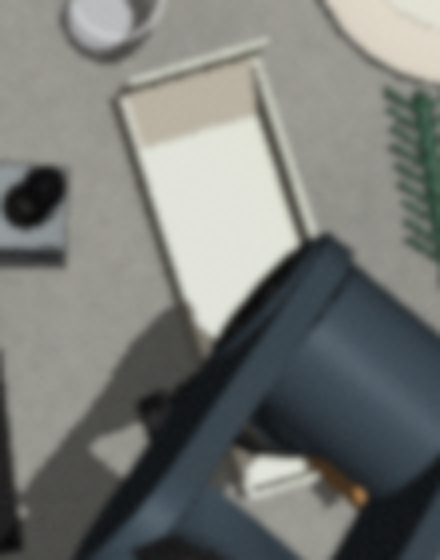

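```bash
python3 - <<'E'
from h import *
t=cv2.imread('pics/top44.png'); cv2.imwrite('pics/z.png',cv2.resize(t[190:260,230:310],None,fx=9,fy=9,interpolation=cv2.INTER_CUBIC))
s=cv2.imread('pics/side44.png'); cv2.imwrite('pics/z2.png',cv2.resize(s[190:260,220:300],None,fx=9,fy=9,interpolation=cv2.INTER_CUBIC))
E
```

```text
(no output)
```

View pics/z.png

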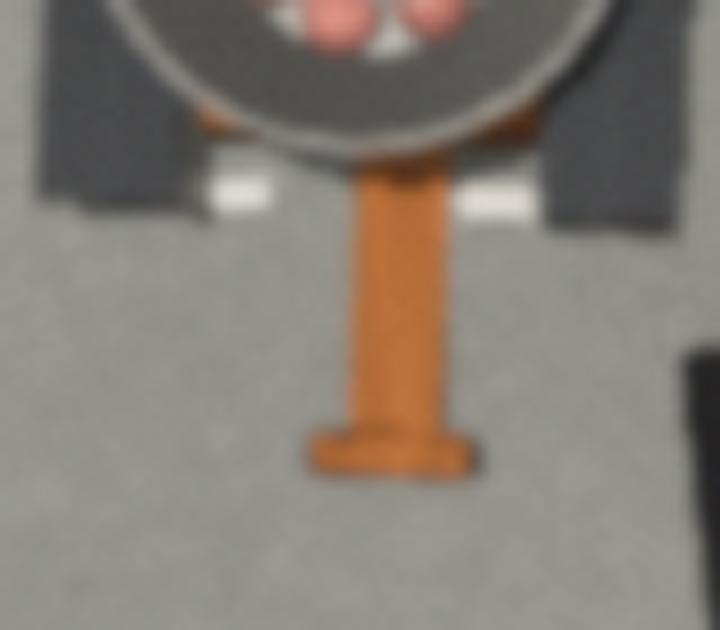

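View pics/z2.png

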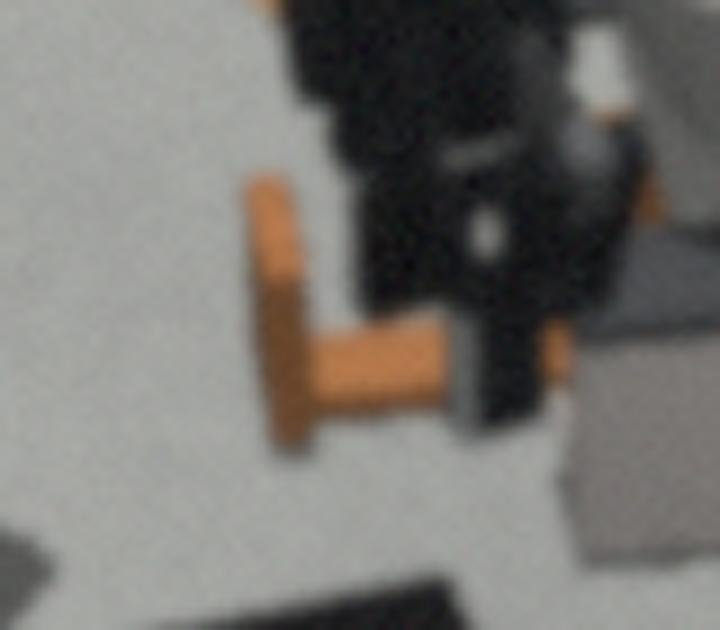

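```bash
python3 - <<'E'
from h import *
F=lambda u,v,z: onz('top',*full(230,190,9,u,v),z)
g=F(391,450,.068); print('grip',g)
l,r=F(272,193,.006),F(457,200,.006); print(l,r,(l+r)/2)
# bar axis at z .012: centre at rows 200 and 400
p1,p2=F(404,200,.012),F(397,400,.012); d=p1-p2; print('box yaw',np.degrees(np.arctan2(d[1],d[0])), p1,p2)
a,b=F(310,455,.068),F(473,455,.068); d=a-b; print('plate yaw',np.degrees(np.arctan2(d[1],d[0]))-90,np.linalg.norm(d))
rel([(g[0],g[1],.20,-2),(g[0],g[1],.10,-2),(g[0],g[1],.0265,-2)])
E
```

```text
grip [0.45950213 0.02424492 0.068     ]
[0.54398764 0.06452282 0.006     ] [0.54162321 0.00424772 0.006     ] [0.54280542 0.03438527 0.006     ]
box yaw -1.9712807875604164 [0.54119686 0.0213942  0.012     ] [0.47641891 0.02362379 0.012     ]
plate yaw -0.08495832261365877 0.05039226764522326
t54.90 tcp [ 0.4617 -0.2519  0.2289] jaw -73.4 q [-0.71  0.4   1.68 -0.    1.06  0.57] gap 0.465 F [ 0.5 -1.1 -0.3]
 to (np.float64(0.4595021313354486), np.float64(0.024244918967816068), 0.2, -2) -> [-2.55  0.95 -8.85] tw -7.14 (alt 10.86) r 0.460 q1 0.05
 to (np.float64(0.4595021313354486), np.float64(0.024244918967816068), 0.1, -2) -> [-2.55  4.28 -8.85] tw -7.14 (alt 10.86) r 0.460 q1 0.05
 to (np.float64(0.4595021313354486), np.float64(0.024244918967816068), 0.0265, -2) -> [-2.55  6.73 -8.86] tw -7.14 (alt 10.86) r 0.460 q1 0.05
```

apply_moves(motion=[[45,-0.3,0,-1,-0.9],[45,-0.7,0.1,-2.3,-1.8],[45,-1.1,0.2,-3.7,-2.8],[45,-1.5,0.4,-5.1,-3.8],[45,-1.9,0.6,-6.5,-4.8],[45,-2.2,0.8,-7.7,-5.8],[45,-2.5,1.2,-8.7,-6.7],[45,-2.55,1.6,-8.85,-7.15],[45,-2.55,2,-8.85,-7.15],[45,-2.55,2,-8.85,-7.15],[45,-2.55,2,-8.85,-7.15]])

```text
t: 56.28
tcp_pos: [0.4601, 0.0231, 0.1681]
tool_rot: [0.49, -0.509, 0.51, -0.49]
force: [0.1, 0.5, -0.5]
finger_gap: 0.527
```

```bash
python3 - <<'E'
from h import *
rel([(.4595,.0242,.0265,-2)])
im=snap('side','side45.png'); cv2.imwrite('pics/z.png',cv2.resize(im[140:280,190:370,::-1],None,fx=4,fy=4,interpolation=cv2.INTER_CUBIC))
E
```

```text
t56.27 tcp [0.4601 0.0231 0.1681] jaw -2.2 q [-0.19  0.41  1.9  -0.    0.83 -0.16] gap 0.527 F [ 0.1  0.5 -0.5]
 to (0.4595, 0.0242, 0.0265, -2) -> [-0.04  4.72 -0.02] tw -0.02 (alt 17.98) r 0.460 q1 0.05
```

View pics/z.png

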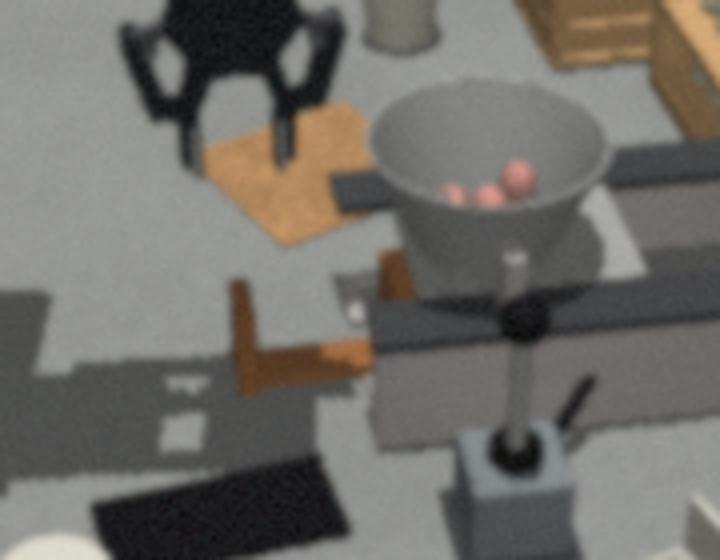

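apply_moves(motion=[[45,0,1.5,0,0],[45,0,3,0,0],[45,0,4.4,0,0],[45,0,4.7,0,0],[0,0,4.7,0,0],[0,0,4.7,0,0],[0,0,4.7,0,0],[0,0,4.7,0,0],[0,0,4.55,0,0],[0,-0.25,4.55,0,0],[0,-0.43,4.55,0,0],[0,-0.43,4.55,0,0]], squeeze=90)

```text
t: 57.82
tcp_pos: [0.4597, 0.0376, 0.0313]
tool_rot: [-0.491, 0.509, -0.508, 0.491]
force: [-0.4, -0.8, -2.0]
finger_gap: 0.159
```

apply_moves(motion=[[0,0,0.15,0,0],[0,0,0.17,0,0],[45,0,0.17,0,0],[45,0,0.17,0,0],[45,0,0.17,0,0],[45,0,-0.3,0,0],[45,0,-2,0,0],[45,0,-4,0,0],[45,0,-6,0,0],[45,0,-6,0,0]])

```text
t: 59.08
tcp_pos: [0.4633, 0.0366, 0.2168]
tool_rot: [0.488, -0.505, 0.512, -0.494]
force: [1.0, -0.2, -0.3]
finger_gap: 0.526
```

```bash
python3 - <<'E'
from h import *
im=snap('top','top46.png'); cv2.imwrite('pics/z.png',cv2.resize(im[160:260,200:340,::-1],None,fx=5,fy=5,interpolation=cv2.INTER_CUBIC))
rel([])
# lever knob
for n,u,v in (('top',340.7,186),): print(onz(n,u,v,.165))
E
```

```text
t59.12 tcp [0.4613 0.0368 0.2142] jaw -2.0 q [-0.16  0.33  1.85 -0.    0.95 -0.13] gap 0.525 F [-0.1  0.  -0.8]
[ 0.59673967 -0.15390629  0.165     ]
```

View pics/z.png

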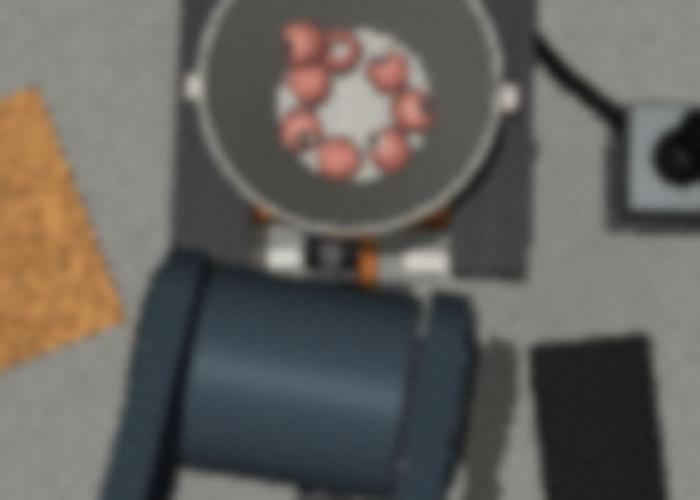

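```bash
python3 - <<'E'
from h import *
def tri(a,b):
    (o1,d1),(o2,d2)=ray('top',*a),ray('side',*b)
    A=np.stack([d1,-d2],1); k=np.linalg.lstsq(A,o2-o1,rcond=None)[0]; p,q=o1+k[0]*d1,o2+k[1]*d2; return (p+q)/2,np.linalg.norm(p-q)
print(tri((340.7,186),full(170,120,3.4,513,338)))
print(onz('top',*full(225,95,4.8,534,463),.06), onz('side',*full(170,120,3.4,506,452),.066))
t=cv2.imread('pics/side46.png') 
s=cv2.imread('pics/side45.png')
for n,im,(x0,y0,x1,y1) in (('side',s,(300,185,345,235)),('top',cv2.imread('pics/top44.png'),(325,170,355,205))):
    g=im[y0:y1,x0:x1].max(2); m=(g<50).astype(np.uint8); k,L,S,C=cv2.connectedComponentsWithStats(m)
    for i in range(1,k):
        if S[i,4]>20: print(n,C[i]+[x0,y0],S[i])
S=np.array([.622,.031]); th=np.radians(-2); print('pivot expected',S-.185*np.array([-np.sin(th),np.cos(th)]))
E
```

```text
(array([ 0.59579261, -0.15339171,  0.1682597 ]), np.float64(0.0010490731710809727))
[ 0.5961055  -0.15313366  0.06      ] [ 0.59598998 -0.152198    0.066     ]
side [318.72566372 217.7699115 ] [  0  27  35  14 226]
top [338.43165468 188.77697842] [  7  12  14  14 139]
pivot expected [ 0.61554359 -0.1538873 ][ WARN:0@0.732] global loadsave.cpp:275 findDecoder imread_('pics/side46.png'): can't open/read file: check file path/integrity
```

```bash
python3 - <<'E'
from h import *
rel([(.595,-.20,.24,-2),(.595,-.20,.137,-2),(.597,-.121,.137,-2)])
E
```

```text
t59.12 tcp [0.4613 0.0368 0.2142] jaw -2.0 q [-0.16  0.33  1.85 -0.    0.95 -0.13] gap 0.525 F [-0.1  0.  -0.8]
 to (0.595, -0.2, 0.24, -2) -> [ 7.73 -0.82  4.74] tw -0.0 (alt 18.00) r 0.628 q1 -0.32
 to (0.595, -0.2, 0.137, -2) -> [7.73 2.61 4.72] tw -0.0 (alt 18.00) r 0.628 q1 -0.32
 to (0.597, -0.121, 0.137, -2) -> [5.09 2.61 4.69] tw -0.0 (alt 18.00) r 0.609 q1 -0.20
```

apply_moves(motion=[[20,1,-0.8,0.2,0],[0,2.4,-0.8,0.6,0],[0,4,-0.8,1.3,0],[0,5.6,-0.8,2.3,0],[0,7,-0.8,3.5,0],[0,7.7,-0.8,4.5,0],[0,7.73,-0.8,4.7,0],[0,7.73,-0.3,4.7,0],[0,7.73,0,4.7,0],[0,7.73,0,4.7,0]], squeeze=40)

```text
t: 60.38
tcp_pos: [0.591, -0.1983, 0.2099]
tool_rot: [-0.492, 0.51, -0.507, 0.491]
force: [-0.3, 0.3, -0.0]
finger_gap: 0.004
```

```bash
python3 - <<'E'
from h import *
im=snap('side','side47.png'); cv2.imwrite('pics/z2.png',cv2.resize(im[120:300,220:400,::-1],None,fx=3.3,fy=3.3,interpolation=cv2.INTER_CUBIC))
im=snap('top','top47.png'); cv2.imwrite('pics/z.png',cv2.resize(im[130:260,220:400,::-1],None,fx=4,fy=4,interpolation=cv2.INTER_CUBIC))
rel([(.595,-.20,.137,-2),(.597,-.121,.137,-2)])
E
```

```text
t60.48 tcp [ 0.5923 -0.1992  0.2115] jaw -2.0 q [-0.5   0.55  1.45  0.    1.14 -0.47] gap 0.006 F [-0.2  0.4  0.2]
 to (0.595, -0.2, 0.137, -2) -> [0.02 2.48 0.09] tw -0.0 (alt 18.00) r 0.628 q1 -0.32
 to (0.597, -0.121, 0.137, -2) -> [-2.61  2.48  0.07] tw -0.0 (alt 18.00) r 0.609 q1 -0.20
```

View pics/z.png

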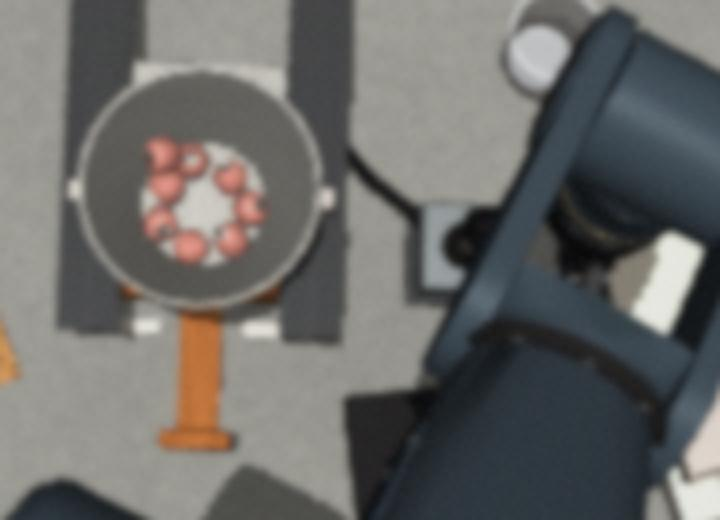

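View pics/z2.png

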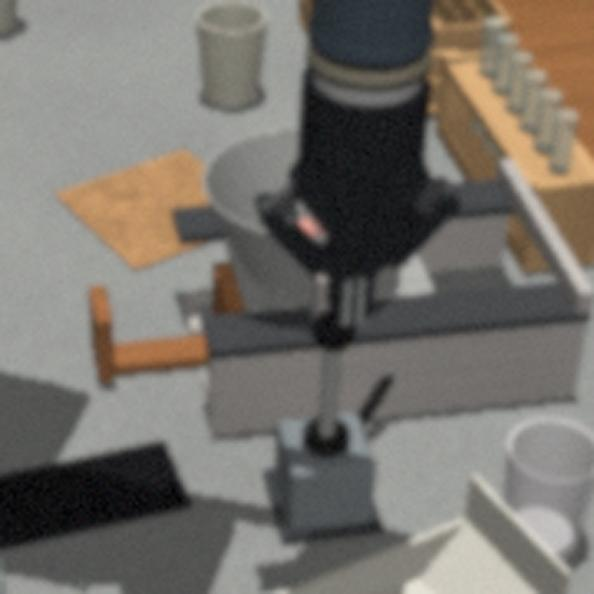

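```bash
python3 - <<'E'
from h import *
for p in [(.592,-.199,.2115),(.596,-.153,.165),(.596,-.153,.20)]:
    q=proj('side',p); print(q,(q-[220,120])*3.3)
E
```

```text
[325.8278568  216.13304572] [349.23192746 317.23905087]
[320.72879872 220.05431058] [332.40503579 330.17922492]
[321.55325606 207.58494655] [335.12574498 289.03032361]
```

apply_moves(motion=[[0,0,1,0.08,0],[0,0,2,0.08,0],[0,0,2.45,0.08,0],[0,-0.3,2.45,0.08,0],[0,-0.7,2.45,0.08,0],[0,-1.1,2.45,0.08,0],[0,-1.5,2.45,0.08,0],[0,-1.9,2.45,0.08,0],[0,-2.3,2.45,0.08,0],[0,-2.6,2.45,0.08,0],[0,-2.75,2.45,0.08,0],[0,-2.75,2.45,0.08,0]])

```text
t: 61.98
tcp_pos: [0.5981, -0.1236, 0.1373]
tool_rot: [0.495, -0.505, 0.511, -0.489]
force: [-1.2, -19.9, -8.0]
finger_gap: 0.001
```

```bash
python3 - <<'E'
from h import *
im=snap('side','side48.png'); cv2.imwrite('pics/z2.png',cv2.resize(im[120:300,220:400,::-1],None,fx=3.3,fy=3.3,interpolation=cv2.INTER_CUBIC))
im=snap('top','top48.png'); cv2.imwrite('pics/z.png',cv2.resize(im[130:260,220:400,::-1],None,fx=4,fy=4,interpolation=cv2.INTER_CUBIC))
rel([])
E
```

```text
t62.08 tcp [ 0.5981 -0.1236  0.1373] jaw -1.9 q [-0.38  0.62  1.55 -0.01  0.96 -0.34] gap 0.0 F [ -1.4 -19.   -7.8]
```

View pics/z.png

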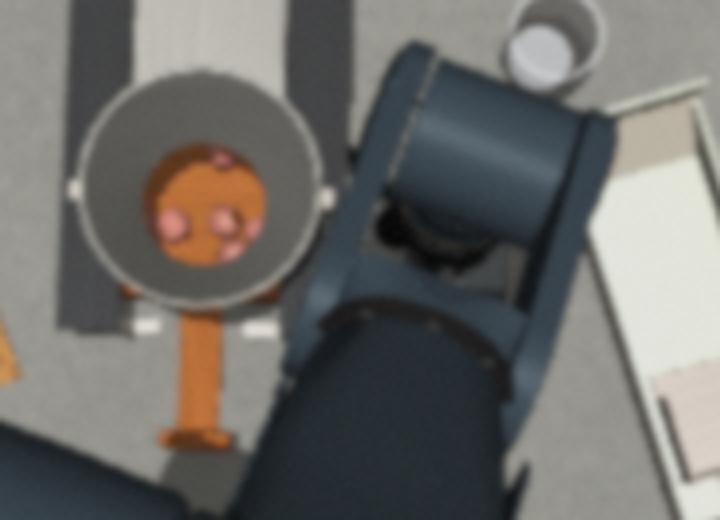

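View pics/z2.png

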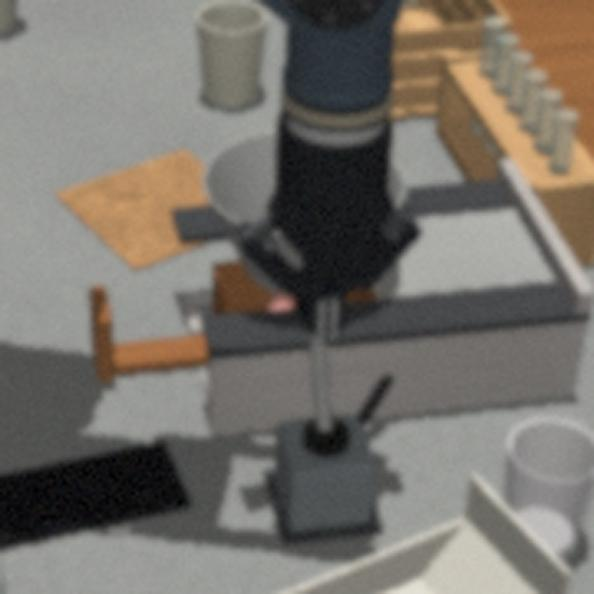

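apply_moves(motion=[[0,0,0,0,0],[0,0,0,0,0],[0,0,0,0,0],[0,0,0,0,0],[0,0,0,0,0],[0,0,0,0,0],[0,0,0,0,0],[0,0,0,0,0],[0,0,0,0,0],[0,0,0,0,0],[0,0,0,0,0],[0,0,0,0,0]])

```text
t: 63.58
tcp_pos: [0.5981, -0.1236, 0.1373]
tool_rot: [0.494, -0.506, 0.511, -0.489]
force: [-1.4, -18.1, -7.2]
finger_gap: 0.001
```

apply_moves(motion=[[0,0,0,0,0],[0,0,0,0,0],[0,0,0,0,0],[0,0,0,0,0],[0,0,0,0,0],[0,0,0,0,0],[0,0,0,0,0],[0,0,0,0,0],[0,0,0,0,0],[0,0,0,0,0],[0,0,0,0,0],[0,0,0,0,0]])

```text
t: 65.08
tcp_pos: [0.5981, -0.1236, 0.1373]
tool_rot: [0.494, -0.506, 0.511, -0.489]
force: [-0.9, -18.9, -6.5]
finger_gap: -0.003
```

```bash
python3 - <<'E'
from h import *
im=snap('side','side49.png'); cv2.imwrite('pics/z2.png',cv2.resize(im[170:250,230:330,::-1],None,fx=7,fy=7,interpolation=cv2.INTER_CUBIC))
im=snap('top','top49.png'); cv2.imwrite('pics/z.png',cv2.resize(im[140:220,230:320,::-1],None,fx=7,fy=7,interpolation=cv2.INTER_CUBIC))
rel([])
E
```

```text
t65.17 tcp [ 0.5981 -0.1236  0.1373] jaw -1.9 q [-0.38  0.62  1.55 -0.01  0.96 -0.34] gap 0.004 F [ -0.8 -19.4  -7.3]
```

View pics/z.png

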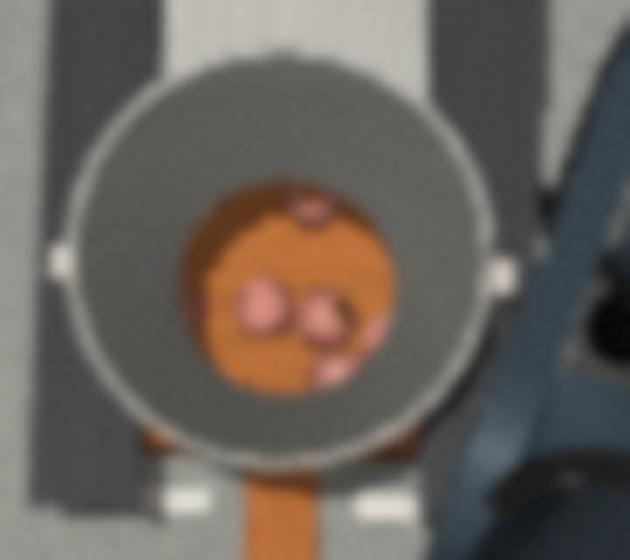

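View pics/z2.png

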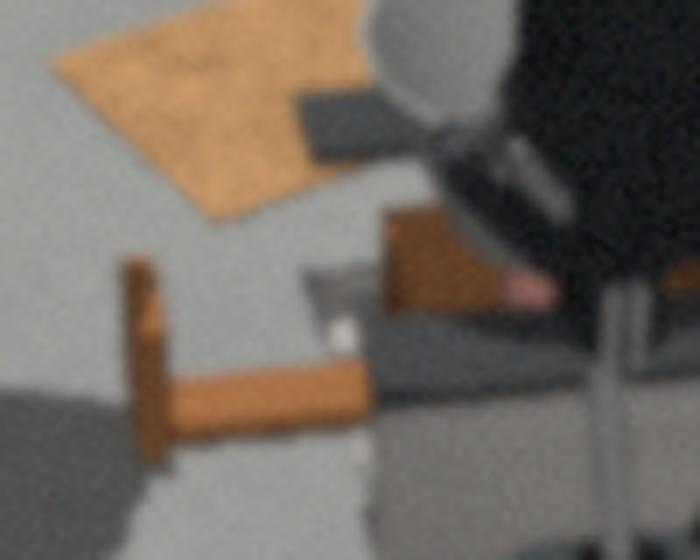

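apply_moves(motion=[[0,0.3,0,0,0],[0,0.7,0,0,0],[0,1.1,0,0,0],[0,1.5,0,0,0],[0,1.9,0,0,0],[0,2.3,0,0,0],[0,2.7,0,0,0],[0,2.8,0,0,0],[0,2.8,-1,0,0],[0,2.8,-2.5,0,0],[0,2.8,-3.5,0,0],[0,2.8,-3.5,0,0]])

```text
t: 66.68
tcp_pos: [0.5966, -0.2019, 0.246]
tool_rot: [0.49, -0.507, 0.511, -0.492]
force: [0.5, 0.1, -0.3]
finger_gap: 0.002
```

```bash
python3 - <<'E'
from h import *
im=snap('side','side50.png'); cv2.imwrite('pics/z2.png',cv2.resize(im[120:300,220:400,::-1],None,fx=3.3,fy=3.3,interpolation=cv2.INTER_CUBIC))
im=snap('top','top50.png'); cv2.imwrite('pics/z.png',cv2.resize(im[130:260,220:400,::-1],None,fx=4,fy=4,interpolation=cv2.INTER_CUBIC))
g=onz('top',*full(220,130,4,196,438),.068); print(g)
rel([])
E
```

```text
[0.46071547 0.03642063 0.068     ]
t66.78 tcp [ 0.5946 -0.201   0.2425] jaw -2.0 q [-0.5   0.52  1.41  0.    1.21 -0.47] gap 0.001 F [ 0.3 -0.6 -0. ]
```

View pics/z.png

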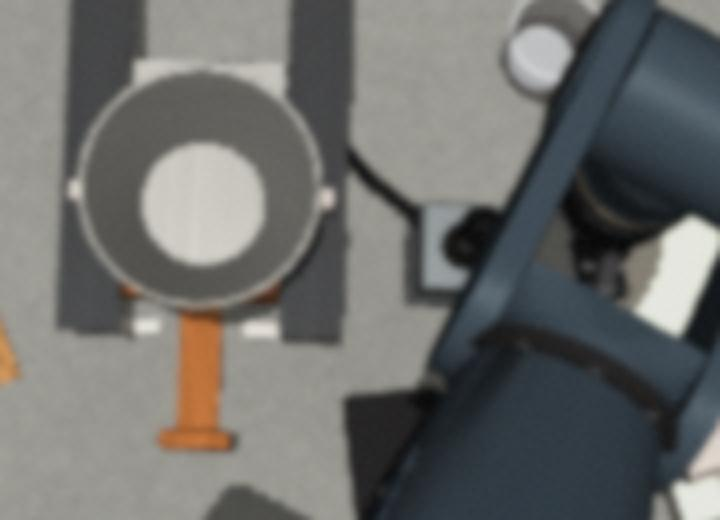

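View pics/z2.png

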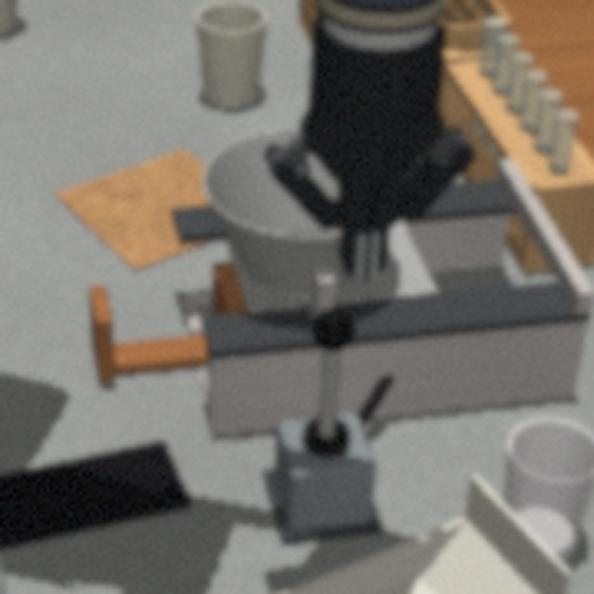

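```bash
python3 - <<'E'
from h import *
rel([(.46,.0365,.22,-2),(.46,.0365,.12,-2),(.46,.0365,.0265,-2)])
E
```

```text
t66.78 tcp [ 0.5946 -0.201   0.2425] jaw -2.0 q [-0.5   0.52  1.41  0.    1.21 -0.47] gap 0.001 F [ 0.3 -0.6 -0. ]
 to (0.46, 0.0365, 0.22, -2) -> [-7.75  0.76 -4.76] tw -0.0 (alt 18.00) r 0.461 q1 0.08
 to (0.46, 0.0365, 0.12, -2) -> [-7.75  4.09 -4.76] tw -0.0 (alt 18.00) r 0.461 q1 0.08
 to (0.46, 0.0365, 0.0265, -2) -> [-7.75  7.21 -4.76] tw -0.0 (alt 18.00) r 0.461 q1 0.08
```

apply_moves(motion=[[20,-0.4,-0.2,-1,0],[45,-1.4,0,-2.2,0],[45,-2.8,0,-3.4,0],[45,-4.4,0,-4.3,0],[45,-6,0.3,-4.7,0],[45,-7.3,0.7,-4.76,0],[45,-7.75,1.2,-4.76,0],[45,-7.75,2,-4.76,0],[45,-7.75,2.5,-4.76,0],[45,-7.75,2.5,-4.76,0]])

```text
t: 68.03
tcp_pos: [0.4585, 0.0365, 0.1659]
tool_rot: [-0.492, 0.511, -0.507, 0.49]
force: [0.0, -0.0, -0.4]
finger_gap: 0.529
```

```bash
python3 - <<'E'
from h import *
im=snap('side','side51.png'); cv2.imwrite('pics/z2.png',cv2.resize(im[120:300,190:370,::-1],None,fx=3.3,fy=3.3,interpolation=cv2.INTER_CUBIC))
rel([(.46,.0365,.0265,-2)])
E
```

```text
t68.08 tcp [0.4594 0.0363 0.1668] jaw -2.1 q [-0.16  0.41  1.9   0.    0.83 -0.13] gap 0.524 F [-0.3 -0.5  0.2]
 to (0.46, 0.0365, 0.0265, -2) -> [-0.01  4.68  0.04] tw -0.01 (alt 17.99) r 0.461 q1 0.08
```

View pics/z2.png

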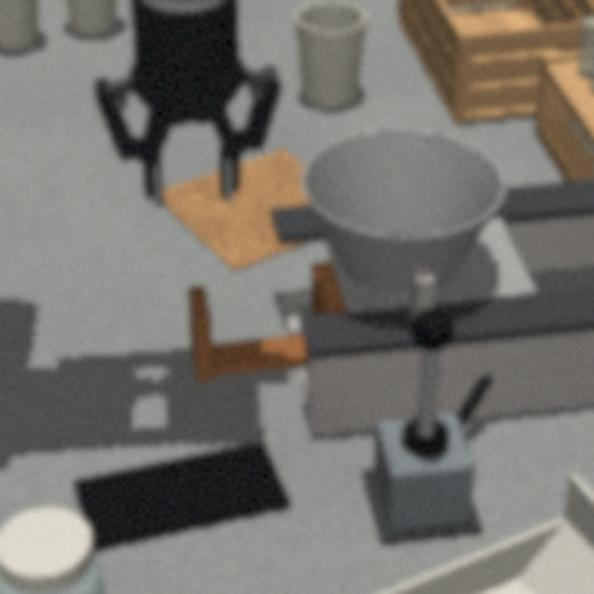

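apply_moves(motion=[[45,0,1.5,0,0],[45,0,3,0,0],[45,0,4.4,0,0],[45,0,4.68,0.03,0],[45,0,4.68,0.03,0],[0,0,4.68,0.03,0],[0,0,4.68,0.03,0],[0,0,4.68,0.03,0],[0,0,4.68,0.03,0],[0,0,4.45,0.03,0],[0,0,4.2,0.03,0],[0,0,4.2,0.03,0]], squeeze=115)

```text
t: 69.58
tcp_pos: [0.4617, 0.036, 0.0425]
tool_rot: [0.491, -0.509, 0.509, -0.491]
force: [0.6, -0.5, -3.8]
finger_gap: 0.151
```

```bash
python3 - <<'E'
from h import *
im=snap('side','side52.png'); cv2.imwrite('pics/z2.png',cv2.resize(im[150:270,190:370,::-1],None,fx=4,fy=4,interpolation=cv2.INTER_CUBIC))
rel([(.468,.265,.042,-2)])
E
```

```text
t69.62 tcp [0.4616 0.036  0.0422] jaw -2.1 q [-0.16  0.66  1.98  0.    0.5  -0.13] gap 0.147 F [ 0.3  0.2 -3. ]
 to (0.468, 0.265, 0.042, -2) -> [-7.64  0.01 -0.06] tw -0.01 (alt 17.99) r 0.538 q1 0.52
```

View pics/z2.png

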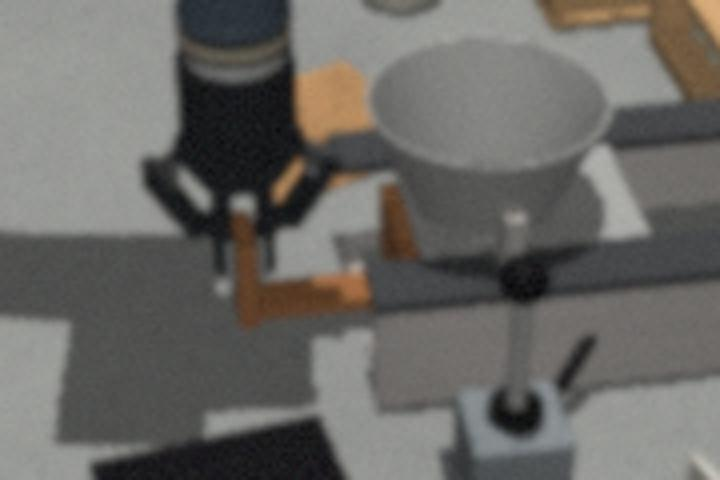

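apply_moves(motion=[[0,-0.3,0,0,0],[0,-0.9,0,0,0],[0,-1.7,0,0,0],[0,-2.6,0,0,0],[0,-3.5,0,0,0],[0,-4.4,0,0,0],[0,-5.3,0,0,0],[0,-6.2,0,0,0],[0,-7,0,0,0],[0,-7.5,0,0,0],[0,-7.6,0,0,0],[0,-7.6,0,0,0]])

```text
t: 71.12
tcp_pos: [0.4693, 0.2635, 0.0418]
tool_rot: [-0.491, 0.509, -0.509, 0.491]
force: [-0.3, -0.4, -2.7]
finger_gap: 0.151
```

```bash
python3 - <<'E'
from h import *
im=snap('side','side53.png'); cv2.imwrite('pics/z2.png',cv2.resize(im[110:250,170:370,::-1],None,fx=4,fy=4,interpolation=cv2.INTER_CUBIC))
im=snap('top','top53.png'); cv2.imwrite('pics/z.png',cv2.resize(im[120:250,140:300,::-1],None,fx=5,fy=5,interpolation=cv2.INTER_CUBIC)[:600])
rel([(.3955,.204,.042,21)])
E
```

```text
t71.22 tcp [0.4695 0.263  0.0419] jaw -2.1 q [ 0.3   0.71  1.79 -0.    0.64  0.34] gap 0.151 F [ 0.2 -0.2 -3.1]
 to (0.3955, 0.204, 0.042, 21) -> [ 2.06 -0.   -2.39] tw -2.31 (alt 15.69) r 0.445 q1 0.48
```

View pics/z.png

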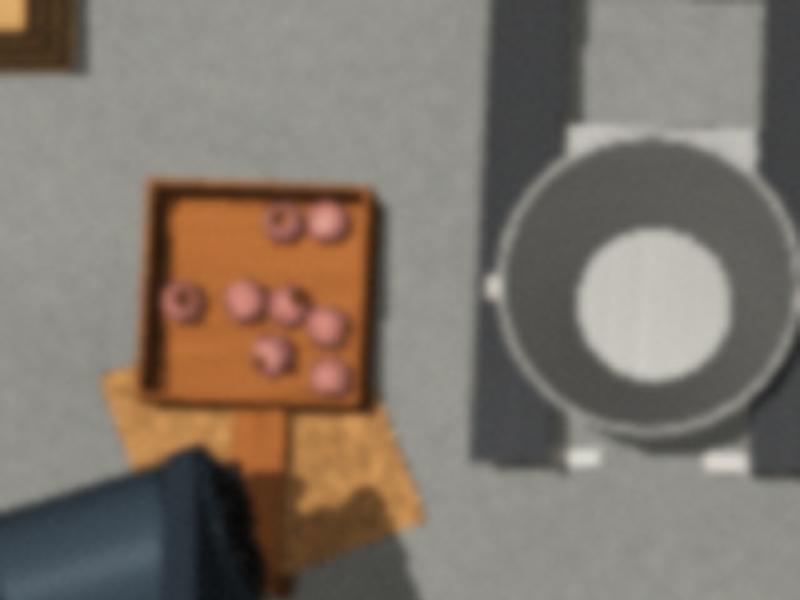

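View pics/z2.png

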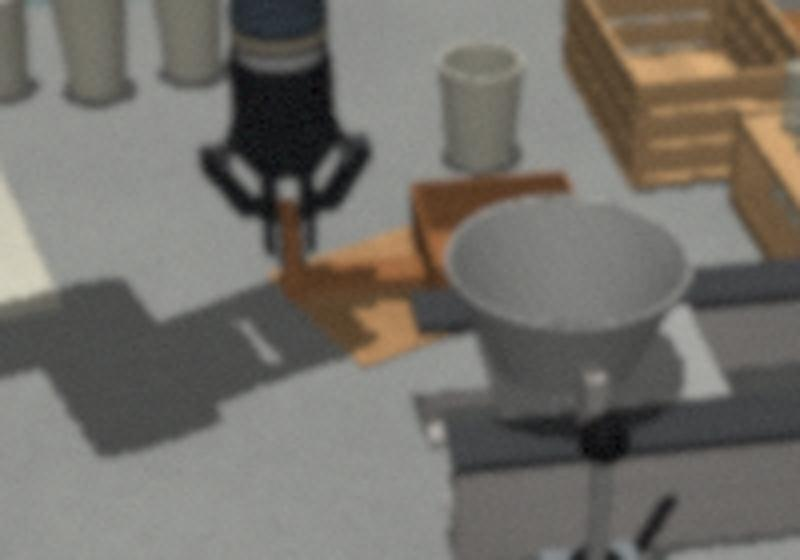

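```bash
python3 - <<'E'
from h import *
c=np.array([onz('top',*full(140,120,5,u,v),.0655) for u,v in [(148,180),(372,188),(367,408),(142,402)]])
print(c.round(4),c.mean(0),[np.linalg.norm(c[i]-c[i-1]).round(4) for i in range(4)],[np.degrees(np.arctan2(*(c[i]-c[i-1])[[1,0]])).round(1) for i in range(4)])
s,p,R=st(); o=R.T@(c.mean(0)-p); print('tool off',o)
M=np.array([.5496,.2632]); a=np.radians(21); z=np.array([np.cos(a),np.sin(a)])
# tool z axis dir z; tool x = right of z (−y when z=+x)
x=np.array([z[1],-z[0]])
tgt=M-o[2]*z-o[0]*x; print(tgt); rel([(*tgt,.06,21),(*tgt,.031,21)])
E
```

```text
[[0.697  0.3182 0.0655]
 [0.6923 0.1915 0.0655]
 [0.5672 0.1928 0.0655]
 [0.5707 0.3191 0.0655]] [0.63181349 0.2553961  0.0655    ] [np.float64(0.1263), np.float64(0.1269), np.float64(0.1251), np.float64(0.1263)] [np.float64(-0.4), np.float64(-92.1), np.float64(179.4), np.float64(88.4)]
tool off [ 0.00168362 -0.02374195  0.16249386]
[0.39729556 0.20653921]
t71.22 tcp [0.4695 0.263  0.0419] jaw -2.1 q [ 0.3   0.71  1.79 -0.    0.64  0.34] gap 0.151 F [ 0.2 -0.2 -3.1]
 to (np.float64(0.3972955570457673), np.float64(0.20653920798728184), 0.06, 21) -> [ 1.97 -0.6  -2.34] tw -2.31 (alt 15.69) r 0.448 q1 0.48
 to (np.float64(0.3972955570457673), np.float64(0.20653920798728184), 0.031, 21) -> [ 1.97  0.37 -2.33] tw -2.31 (alt 15.69) r 0.448 q1 0.48
```

apply_moves(motion=[[0,0.1,-0.2,-0.1,-0.1],[0,0.3,-0.4,-0.35,-0.35],[0,0.6,-0.5,-0.7,-0.7],[0,0.9,-0.5,-1.05,-1.05],[0,1.2,-0.5,-1.4,-1.4],[0,1.5,-0.5,-1.75,-1.75],[0,1.75,-0.5,-2.1,-2.05],[0,1.95,-0.5,-2.3,-2.3],[0,1.97,-0.5,-2.33,-2.3],[0,1.97,-0.5,-2.33,-2.3]])

```text
t: 72.47
tcp_pos: [0.3984, 0.2072, 0.0573]
tool_rot: [-0.582, 0.401, -0.401, 0.583]
force: [0.3, 0.8, -3.7]
finger_gap: 0.149
```

```bash
python3 - <<'E'
from h import *
im=snap('top','top54.png'); cv2.imwrite('pics/z.png',cv2.resize(im[120:250,140:300,::-1],None,fx=5,fy=5,interpolation=cv2.INTER_CUBIC)[:600])
rel([(.3973,.2065,.030,21)])
E
```

```text
t72.53 tcp [0.3986 0.2073 0.0573] jaw 20.9 q [ 0.23  0.62  2.01 -0.    0.51 -0.13] gap 0.143 F [-0.1  0.1 -2.8]
 to (0.3973, 0.2065, 0.03, 21) -> [ 0.01  0.91 -0.05] tw -0.01 (alt 17.99) r 0.448 q1 0.48
```

View pics/z.png

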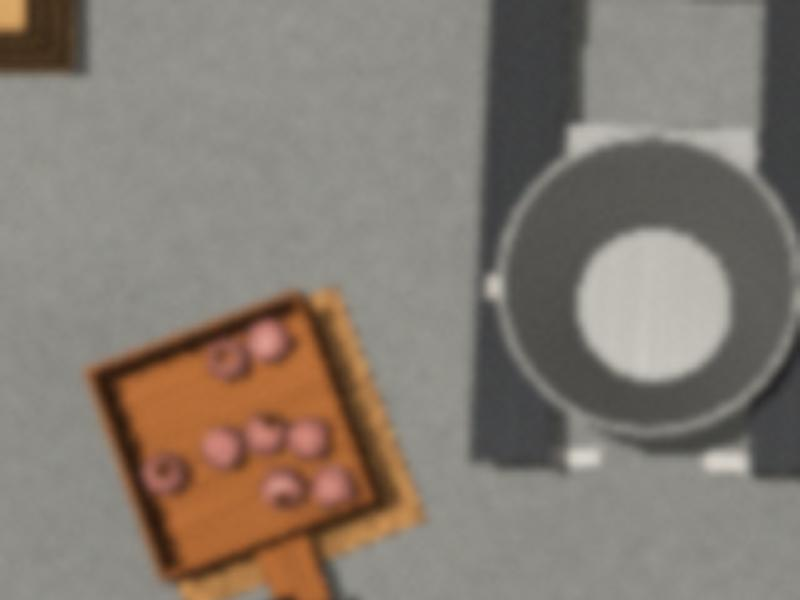

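```bash
python3 - <<'E'
from h import *
c=np.array([onz('top',*full(140,120,5,u,v),.081) for u,v in [(88,372),(298,290),(382,502),(165,580)]])
print(c.mean(0),[np.linalg.norm(c[i]-c[i-1]).round(4) for i in range(4)],[np.degrees(np.arctan2(*(c[i]-c[i-1])[[1,0]])).round(1) for i in range(4)])
for u,v in [(340,288),(425,520)]: print(onz('top',*full(140,120,5,u,v),.003))
E
```

```text
[0.55044004 0.26427252 0.081     ] [np.float64(0.1238), np.float64(0.1246), np.float64(0.1277), np.float64(0.1265)] [np.float64(21.3), np.float64(-68.4), np.float64(-157.9), np.float64(109.8)]
[0.64463283 0.21923983 0.003     ]
[0.50730736 0.16766165 0.003     ]
```

apply_moves(motion=[[0,0,0.4,-0.03,0],[0,0,0.75,-0.03,0],[0,0,0.92,-0.03,0],[0,0,0.93,-0.03,0],[0,0,0.93,-0.03,0],[30,0,0.93,-0.03,0],[45,0,0.93,-0.03,0],[45,0,0.93,-0.03,0],[45,0,0,-0.03,0],[45,0,-2,-0.03,0],[45,0,-4,-0.03,0],[45,0,-4,-0.03,0]])

```text
t: 74.03
tcp_pos: [0.4001, 0.2079, 0.1809]
tool_rot: [-0.58, 0.398, -0.403, 0.585]
force: [-0.3, 0.5, -0.5]
finger_gap: 0.526
```

```bash
python3 - <<'E'
from h import *
rel([(.40,-.05,.25,21)])
E
```

```text
t74.03 tcp [0.4001 0.2079 0.1809] jaw 21.0 q [ 0.23  0.37  1.92  0.    0.84 -0.14] gap 0.526 F [-0.3  0.5 -0.5]
 to (0.4, -0.05, 0.25, 21) -> [ 8.03 -2.33 -3.05] tw -0.0 (alt 18.00) r 0.403 q1 -0.12
```

apply_moves(motion=[[45,0.8,-1.5,-0.2,0],[45,2.2,-2.3,-0.7,0],[45,3.8,-2.3,-1.1,0],[45,5.4,-2.3,-1.6,0],[45,7,-2.3,-2.1,0],[45,8,-2.3,-2.5,0],[45,8,-2.3,-2.5,0]])

```text
t: 74.9
tcp_pos: [0.4125, -0.0457, 0.2448]
tool_rot: [0.582, -0.403, 0.401, -0.581]
force: [-0.4, -0.2, 0.2]
finger_gap: 0.523
```

```bash
python3 - <<'E'
from h import *
rel([])
s=snap('side','side55.png'); t=snap('top','top55.png')
cv2.imwrite('pics/z.png',cv2.resize(t[60:360,80:470,::-1],None,fx=2,fy=2,interpolation=cv2.INTER_CUBIC))
cv2.imwrite('pics/z2.png',cv2.resize(s[100:400,170:560,::-1],None,fx=2,fy=2,interpolation=cv2.INTER_CUBIC))
cv2.imwrite('pics/z3.png',cv2.resize(t[170:300,130:290,::-1],None,fx=5,fy=5,interpolation=cv2.INTER_CUBIC)[:600])
E
```

```text
t74.90 tcp [ 0.4125 -0.0457  0.2448] jaw 20.7 q [-0.38  0.22  1.91 -0.    1.01 -0.74] gap 0.523 F [-0.4 -0.2  0.2]
```

View pics/z.png

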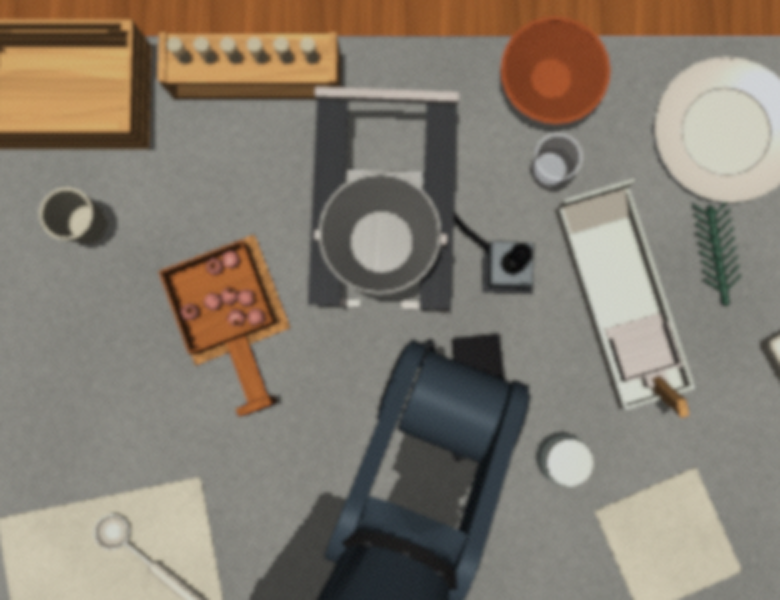

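View pics/z2.png

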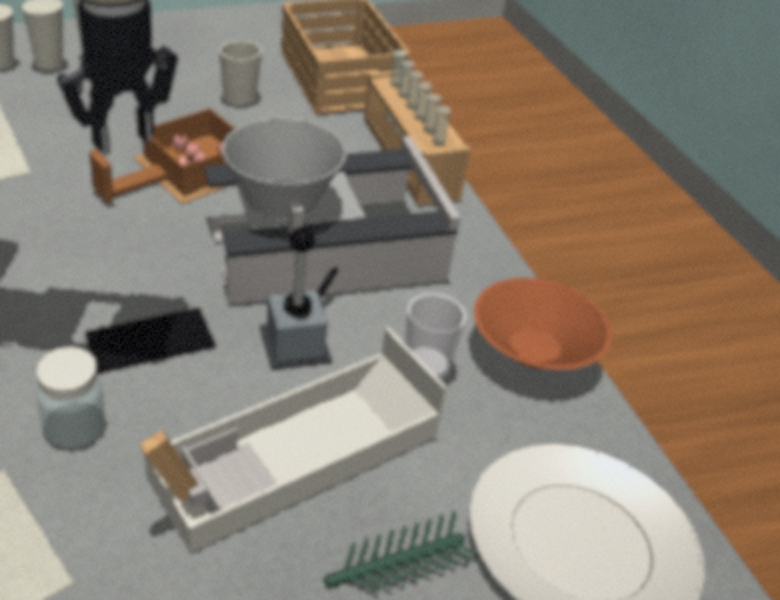

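View pics/z3.png

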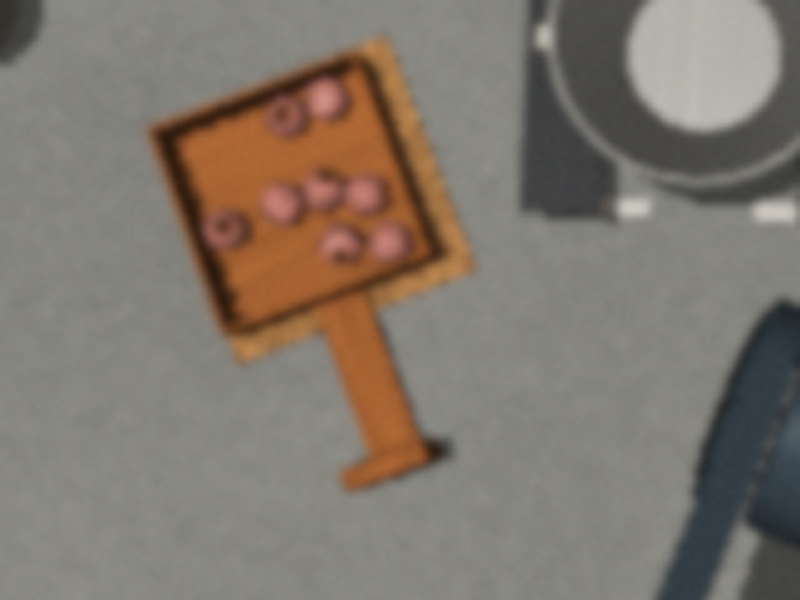

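```bash
python3 - <<'E'
from h import *
c=np.array([onz('top',*full(130,170,5,u,v),.053) for u,v in [(150,130),(365,48),(447,255),(230,332)]])
print(c.mean(0),[np.linalg.norm(c[i]-c[i-1]).round(4) for i in range(4)])
m=np.array([onz('top',*full(130,170,5,u,v),.003) for u,v in [(386,38),(475,270),(242,362)]]); print('mat c',(m[0]+m[2])/2,m.round(3))
t=cv2.imread('pics/top55.png');s=cv2.imread('pics/side55.png')
def tri(a,b):
    (o1,d1),(o2,d2)=ray('top',*a),ray('side',*b)
    A=np.stack([d1,-d2],1); k=np.linalg.lstsq(A,o2-o1,rcond=None)[0]; p,q=o1+k[0]*d1,o2+k[1]*d2; return (p+q)/2,np.linalg.norm(p-q)
print('handle top',tri(full(80,60,2,684,409),full(170,100,2,157,440)))
for n,a,b in (('top','pics/top0.png','pics/top55.png'),('side','pics/side0.png','pics/side55.png')):
    d=cv2.absdiff(cv2.imread(a),cv2.imread(b)).max(2); d=cv2.GaussianBlur(d,(5,5),0)
    cv2.imwrite('pics/d%s.png'%n,(d>22).astype(np.uint8)*255)
E
```

```text
[0.54984439 0.26181892 0.053     ] [np.float64(0.1239), np.float64(0.13), np.float64(0.1274), np.float64(0.1291)]
mat c [0.54918199 0.26238807 0.003     ] [[0.645 0.222 0.003]
 [0.507 0.168 0.003]
 [0.454 0.303 0.003]]
handle top (array([ 0.39534658, -0.37100732,  0.12683381]), np.float64(0.0049463649751799775))
```

View pics/dtop.png

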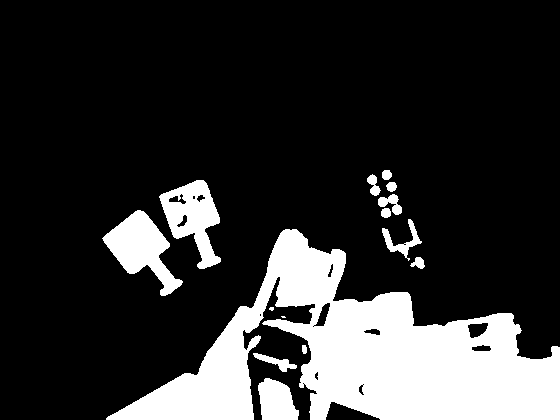

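View pics/dside.png

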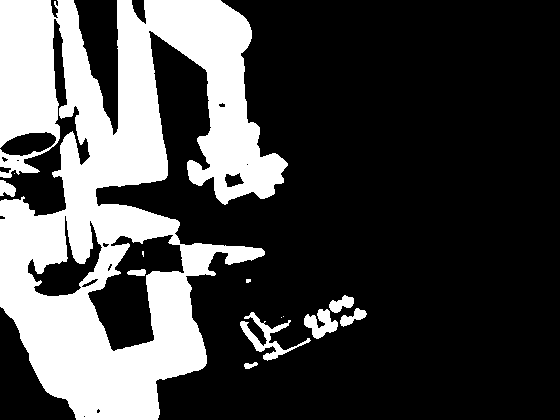

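```bash
python3 -c "
from station import manip
print(manip.sense()['force']); print(manip.sign_off())"
```

```text
[-0.43086758 -0.40995246 -0.53296318]
the job is handed in; nothing more can be done
None
```

The job is done and handed in at about 75 s of the 192 s allowed. All eight salt lumps are in the wooden box, and the box stands on the cork mat.

- **Box under the spout:** I stood it in the bay first. It was later knocked about 13 mm to the right while I was scooping. I moved it back to centre before opening the gate.
- **Scooping:** The first scoop carried six lumps. The last two kept riding on the front edge and took several strokes. My first attempt to tip these two into the funnel missed the rim, but nothing was lost. I set the scoop flat again and poured them on the second try.
- **Scoop returned:** It lies flat at the near end of the tray. Its handle top measured 127 mm high, against about 125 mm when flat; the two camera views disagreed by about 5 mm on that point.
- **Lever:** I held it against the left stop for about 3 s, until the funnel was empty, then let it back. It stands upright with the gate shut.
- **Final checks:** All eight lumps show in the box in the last top view. The wrist force while lifting (between about 3 and 3.8 N) roughly fits the filled box. The box centre is within about 2 mm of the mat centre. Comparing the first and last pictures, the only changes are the box, the salt, the scoop (back within about 1 cm of where it started), the arm and its shadow. The nearest parts of the pictures were hidden by the arm in one view or the other.

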